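Lay the coffee tray to its printed liner and set the grinder to the number of mugs

ROBOT

A 6-joint arm with a two-finger parallel gripper is mounted at the origin on a cart in front of the work surface, level with it; the furniture and walls round the work are solid. World frame = base frame: x ahead of the robot, y to its left, z up, the work surface at z = 0. Lengths are in m, angles in rad, forces in N, time in s.
With the tool pointing down it reaches from about 0.375 to 0.9 m from the base axis. Payload 3.1 kg.
Tool frame: the origin (TCP) lies midway between the tips of the shut fingers; the grasp point (between the pads) lies pinch_z behind it (pinch_z is the distance from the TCP to the grasp point, in m); y points along the fingers, z is the direction in which the jaws open and shut, and the axes are right-handed (so a half turn about y gives the same grasp; the last joint's range is limited). The gripper opens to 87 mm and grips with 3 to 60 N. Pads are 19 mm wide; open, the fingers measure 117 mm over their backs; the gripper's body (75 mm by 190 mm) begins 51 mm behind the grasp point.
Start: joints at [1.121, 0.527, 1.433, -0, 1.181, -0.178], TCP at [0.168, 0.602, 0.184] pointing down, gripper open.
Joint ranges: [-3.08, 3.08], [-0.75, 2.2], [0.22, 2.44], [-1.43, 4.57], [0, 2.65], [-2.85, 2.85]. Speed limits (rad/s): [2.79, 2.79, 3.14, 3.14, 3.14, 3.14].

INTERFACE

Orientations are given as a unit quaternion [x, y, z, w].
In Python, from rig import get_obs, camera, hand_in, pinch_z gives the robot as it stands. The module is installed in compiled form; this text tells all that it offers.
- The arm moves only by the tool arm_command, never from a script. Its argument "plan" is a list of rows, each a list of 2 entries, a list of its own where there are three numbers: the shift along the world's x, y, z in units of 25 mm (1.0 is 25 mm), then the turn about the world's z in units of 5 degrees (1.0 is 5 degrees). A call has 1 to 5 rows; each row is the pose to reach, as a shift and turn from the pose commanded when the call began; what a row does not reach only later rows make up. A row lasts 1/10 s, in which the tool goes at most 50 mm and 8.59 degrees, less where a joint would pass 70% of its speed; a pose out of reach is approached as far as the arm can. A call with a gripper value outside its range is refused whole. "fingers" is the opening, from -1 (shut) to 1 (fully open), set as the call begins (left out, the last holds). The fingers move at their own pace and stop on an object; "force" is the grip in N (left out, the last holds). Time passes only in rows, so rows that repeat a pose let the fingers close. It gives the time, the measured TCP pose, the force and the opening at its end, in the units of the state.
- get_obs(): the state, without advancing time (a new reading comes with each control period).
- camera(name): name is "side" or "top" or "wrist"; returns a dict with "pixels" (420x560x3 uint8, red, green, blue), "camera_matrix" (3x3 intrinsics, pixels), "distortion" ([k1, k2, p1, p2, k3] as OpenCV has them; the pictures are not rectified), "R" (3x3) and "t" (3): a world point X has camera coordinates R X + t. Camera axes: x right, y down, z forward; pixel columns grow to the right and rows downward; lengths in m; the calibration is good to about 2 mm. A picture is of the moment at which its call begins. There is no depth.
- hand_in(): hands the job in, once; it reports no verdict.
The state is a dict: "time": time; "q": joint angles; "joint_velocities": joint speeds; "joint_torque": joint torques, N m; "position": TCP position; "tool_rot": TCP orientation; "ft_force": force on the tool from outside, world axes, zero at the start; "moment": the same for the moment, N m; "grip_width": finger opening in m.
Only numpy, scipy, OpenCV 4.12 (cv2) and the standard library are available. Lean on these libraries where they do the work, as an engineer would, in place of code of your own. Each camera call takes 0.05 s, during which the arm holds its last target.

TASK

Get the coffee tray ready as its paper liner shows: the bottle opener does not belong there, so take it off and lay it on the worktop, then set the saucer, the teaspoon, the shaker and every glass mug standing on the worktop (two or three) on their drawn outlines, each standing or lying as drawn, mug handles over the drawn tabs and the spoon's bowl on the drawn bowl. Turn the coffee grinder's collar so that its pointer clicks in at the number of mugs.

Things in the scene. Friction and masses are not known exactly. Their poses are not given: they have to be found in the camera images.
- serving_tray: wooden serving tray, fixed to the spot by its rubber feet, 236 mm (its x) by 390 mm (its y); origin at the centre of its underside, on the worktop. Its floor, covered by a brown paper liner with a layout drawn in dark blue, is 6 mm above the worktop; its rim is 10 mm wide and 18 mm high
- mug_mark_a_centre (a point): drawn mug outline A on the tray liner: centre of its 68 mm circle, on the tray floor. Its -x axis points to the small tab drawn on the circle (middle of the tab 45 mm from the centre), over which the mug's handle must lie. All three mug outlines are alike and any mug may stand on any of them; some may stay empty
- mug_mark_b_centre (a point): drawn mug outline B on the tray liner: centre of its 68 mm circle, on the tray floor. Its -x axis points to the small tab drawn on the circle (middle of the tab 45 mm from the centre), over which the mug's handle must lie. All three mug outlines are alike and any mug may stand on any of them; some may stay empty
- mug_mark_c_centre (a point): drawn mug outline C on the tray liner: centre of its 68 mm circle, on the tray floor. Its -x axis points to the small tab drawn on the circle (middle of the tab 45 mm from the centre), over which the mug's handle must lie. All three mug outlines are alike and any mug may stand on any of them; some may stay empty
- shaker_mark_centre (a point): centre of the drawn 46 mm circle with a smaller circle inside, the shaker's outline, on the tray floor. The three mug outlines and this one change places among four spots of the liner from start to start
- saucer_mark_centre (a point): centre of the large drawn double circle (126 mm), the saucer's outline, on the tray floor
- spoon_mark_centre (a point): middle of the drawn teaspoon outline (137 mm long), on the tray floor
- spoon_mark_bowl (a point): middle of the bowl end of the drawn teaspoon (50 mm from the outline's middle)
- mug_a_centre (a point): clear glass mug, body 66 mm across and 74 mm high, wall about 5 mm, 0.2 kg, standing upright and open at the top; two or three of the mugs are there, an absent one has no pose. This point lies on the axis of the body, half-way up (37 mm above its underside). Its axes: -y points to the handle, z up; the walls can be gripped along its x
- mug_b_centre (a point): clear glass mug, body 66 mm across and 74 mm high, wall about 5 mm, 0.2 kg, standing upright and open at the top; two or three of the mugs are there, an absent one has no pose. This point lies on the axis of the body, half-way up (37 mm above its underside). Its axes: -y points to the handle, z up; the walls can be gripped along its x
- mug_c_centre (a point): clear glass mug, body 66 mm across and 74 mm high, wall about 5 mm, 0.2 kg, standing upright and open at the top; two or three of the mugs are there, an absent one has no pose. This point lies on the axis of the body, half-way up (37 mm above its underside). Its axes: -y points to the handle, z up; the walls can be gripped along its x
- mug_a_handle (a point): the handle of mug A, 45 mm from the body's axis; the handle is 8 mm thick, 16 to 66 mm above the underside, and reaches 59 mm from the axis
- mug_b_handle (a point): the handle of mug B, 45 mm from the body's axis; the handle is 8 mm thick, 16 to 66 mm above the underside, and reaches 59 mm from the axis
- mug_c_handle (a point): the handle of mug C, 45 mm from the body's axis; the handle is 8 mm thick, 16 to 66 mm above the underside, and reaches 59 mm from the axis
- saucer_centre (a point): white china saucer, 122 mm across the rim and 26 mm high, 0.11 kg; its rim is a 4 mm wall standing up steeply over its last 16 mm, to be pinched from above with one finger inside. This point lies on its axis, 13 mm above its underside
- spoon_centre (a point): steel teaspoon lying flat, 137 mm long, 28 mm wide at the bowl, 13 mm high, 20 g, about 21 mm wide to the fingers at its middle, where its sides are low: grip it there with the fingertips within 3 mm of the surface it lies on. This point is at its middle, 6 mm above its underside. Its x axis points along it to the bowl
- spoon_bowl (a point): the bowl of the teaspoon, 50 mm from its middle
- shaker_centre (a point): glass shaker with a grey domed cap, round, 44 mm across, 90 mm high (cap 34 mm across above 70 mm), 0.1 kg, upright; this point lies on its axis 45 mm above its underside
- opener_grip (a point): bottle opener with a white handle, 174 mm long, left lying on the tray; its handle is 24 mm wide and 19 mm high. This point lies in the handle, near the balance point, 10 mm above its underside and 20 mm from the middle of its length on the handle's side; its x axis points along it, away from the handle's end (which is 67 mm behind this point) to the flat metal head (107 mm ahead of it)
- dose_collar (a joint): angle of the grinder's ribbed dose collar, on a vertical axis, with a click stop at each number 1 to 6 printed round it, 0.35 rad apart: 0 with the orange pointer at 1, 0.35 at 2, 0.70 at 3, ... 1.75 at 6. It grows turning counterclockwise seen from above. Passing a click takes about 0.15 N m; let go, it springs into the nearest number
- collar_grip (a point): point on the axis of the dose collar, 21 mm above its foot, 13 mm below its top (top 164 mm, deck 128 mm above the worktop). The collar, 54 mm across and 34 mm high, stands on the coffee grinder, a fixed grey box 174 by 102 mm; behind it on the deck is a bean hopper 40 mm high, 42 mm in radius, its centre 84 mm from the collar's axis
Mind the look-alikes: they are no part of the job. There is more than one size of the part that bears saucer_centre; the job needs the larger.

How it is judged:
By the outcome, as a careful person would: the job done as asked, in the order asked, and still so for the second after the job is handed in, with the robot touching nothing.
Of mug_a, mug_b, mug_c only 2 to 3 are there at a start; the rules pass over those that are not, and their reading is None.
At some moment in a run one of saucer, opener may be knocked a few centimetres aside while the robot is not near it.
It also fails if it takes over 210 s, if anything falls off the work surface, if the arm or the gripper's body presses on something with over 40 N, if the wrist force passes 120 N, or if a joint passes its speed limit or range.

## Working session

There is one attempt and no reset: what is moved stays moved. The work goes in short steps, Python scripts to look and compute and a tool call to move; the robot and the scene stay as the last step left them, time stands still between calls to the robot, and variables do not carry over. Pictures are saved under pics/ and viewed, and the job is handed in when it is done.

Besides the shell and the picture viewer there is one more tool, called after "Call:" as name(argument=value, ...), one argument or row to a line, values as JSON. arm_command: Moves the arm, as the interface text tells. Its arguments: {"type":"object","properties":{"plan":{"type":"array"},"fingers":{"type":"number"},"force":{"type":"number"}},"required":["plan"]}

```bash
mkdir -p pics; cat > h.py <<'E'
import numpy as np, cv2
from rig import get_obs, camera, hand_in, pinch_z
def snap(name,fn=None):
    c=camera(name)
    np.savez(f'{fn or name}.npz',**{k:np.array(v) for k,v in c.items()})
    cv2.imwrite(f'pics/{fn or name}.png',c['pixels'][:,:,::-1]); return c
def load(fn): return dict(np.load(f'{fn}.npz'))
def ray(c,uv):
    uv=np.array(uv,float).reshape(-1,1,2)
    n=cv2.undistortPoints(uv,np.array(c['camera_matrix']),np.array(c['distortion'])).reshape(-1,2)
    R=np.array(c['R']);t=np.array(c['t']).ravel()
    d=np.c_[n,np.ones(len(n))]@R
    return -R.T@t,d
def toplane(c,uv,z):
    o,d=ray(c,uv); s=(z-o[2])/d[:,2]; return o+s[:,None]*d
def proj(c,X):
    R=np.array(c['R']);t=np.array(c['t']).ravel()
    p,_=cv2.projectPoints(np.array(X,float).reshape(-1,1,3),cv2.Rodrigues(R)[0],t,np.array(c['camera_matrix']),np.array(c['distortion']))
    return p.reshape(-1,2)
E
python3 - <<'E'
from h import *
print(get_obs(),pinch_z)
for n in ['side','top','wrist']:
    c=snap(n,n+'0'); print(n,c['camera_matrix'],c['distortion'],c['R'],c['t'])
E
```

```text
{'time': 0.0, 'q': array([ 1.12048262e+00,  5.28468531e-01,  1.43389110e+00, -2.85460036e-05,
        1.18141931e+00, -1.78515676e-01]), 'joint_velocities': array([-9.75353830e-05,  1.05368992e-03, -1.71994733e-03,  1.13217360e-03,
       -8.60250484e-04,  4.51170070e-04]), 'joint_torque': array([ 9.95518967e-04, -4.40037167e+01, -1.76589149e+01,  6.33549783e-02,
        5.83472766e-02, -1.29342466e-04]), 'position': array([0.16741742, 0.60130912, 0.18287386]), 'tool_rot': array([ 0.70132527, -0.09602591,  0.09556557, -0.69984935]), 'ft_force': array([-0.25600688,  0.41214911, -0.39392479]), 'moment': array([-0.01824606,  0.00437895, -0.00498369]), 'grip_width': 0.08673720409816758} 0.0187
side [[466.52193851   0.         277.00509293]
 [  0.         466.52193851 218.5012804 ]
 [  0.           0.           1.        ]] [0.00638957 0.         0.         0.         0.        ] [[ 0.87709925 -0.47999197  0.0174534 ]
 [-0.23457343 -0.45978442 -0.85648911]
 [ 0.41913269  0.74713185 -0.51586993]] [-0.46612685  0.22455464  1.26484139]
top [[466.71633486   0.         279.18670712]
 [  0.         466.71633486 217.34035977]
 [  0.           0.           1.        ]] [-0.10913628  0.          0.          0.          0.        ] [[ 0.02694362 -0.9995568  -0.01265864]
 [-0.98216167 -0.02411302 -0.18648597]
 [ 0.18609808  0.01745743 -0.98237607]] [0.01598937 0.55426895 1.30476938]
wrist [[315.34973533   0.         279.49861541]
 [  0.         315.34973533 208.08941447]
 [  0.           0.           1.        ]] [-0.05614858  0.          0.          0.          0.        ] [[ 0.26904548  0.9631263  -0.00150345]
 [ 0.92732684 -0.25862277  0.27051652]
 [ 0.26015275 -0.07417543 -0.96271416]] [-0.62427957 -0.03259575  0.38990463]
```

```bash
python3 - <<'E'
from h import *
c=load('top0');im=c['pixels'][:,:,::-1]
def z(a,b,x,y,f,n): cv2.imwrite(f'pics/{n}.png',cv2.resize(im[b:y,a:x],None,fx=f,fy=f,interpolation=cv2.INTER_CUBIC))
z(120,100,255,290,3,'z1'); z(185,190,340,295,5,'z2'); z(280,100,420,300,3,'z3')
im=load('side0')['pixels'][:,:,::-1]
z(150,120,310,290,4,'z4')
E
python3 - <<'E'
from h import *
from scipy.optimize import least_squares
c=load('top0');im=c['pixels']
hsv=cv2.cvtColor(im,cv2.COLOR_RGB2HSV);g=cv2.cvtColor(im,cv2.COLOR_RGB2GRAY)
# liner mask lines
roi=np.zeros(g.shape,np.uint8); 
poly=np.array([[207,204],[325,214],[320,285],[198,271]]);cv2.fillPoly(roi,[poly],255)
bh=cv2.morphologyEx(g,cv2.MORPH_BLACKHAT,np.ones((7,7)))
m=((bh>22)&(roi>0)).astype(np.uint8)
cv2.imwrite('pics/m.png',cv2.resize(m[190:295,185:340]*255,None,fx=5,fy=5,interpolation=0))
n,l,s,_=cv2.connectedComponentsWithStats(m,connectivity=8)
def circ(pts,r=None):
    f=lambda p:np.hypot(pts[:,0]-p[0],pts[:,1]-p[1])-p[2]
    return least_squares(f,[*pts.mean(0),.03],loss='soft_l1',f_scale=.001).x
for i in range(1,n):
    if s[i,4]<12: continue
    v,u=np.where(l==i);P=toplane(c,np.c_[u,v],.006)[:,:2]
    print(s[i],P.mean(0).round(4),circ(P).round(4))
E
```

```text
[206 205  10  10  20] [0.585  0.2444] [0.569  0.2263 0.0269]
[205 205  24  31  88] [0.5429 0.2169] [0.5619 0.221  0.0344]
[288 211  38   5  53] [ 0.5785 -0.0558] [ 2.779  -0.2112  2.2061]
[244 212  17  16  59] [0.5529 0.1116] [0.5547 0.1115 0.023 ]
[248 215  10   9  31] [0.5558 0.1118] [0.5546 0.1113 0.012 ]
[276 214  44  44 180] [ 0.5096 -0.0269] [ 0.5095 -0.0249  0.0628]
[237 216   6   8  12] [0.5545 0.1474] [0.5504 0.156  0.0128]
[294 223  17  24  50] [ 0.5179 -0.0491] [ 0.5101 -0.0257  0.037 ]
[201 225  31  33  78] [0.4882 0.216 ] [0.533  0.2368 0.058 ]
[285 224  19  25  54] [ 0.4988 -0.0044] [ 0.5094 -0.0256  0.0382]
[237 242  24  33 119] [0.4405 0.1193] [0.4491 0.1203 0.0344]
[319 251   4  35  52] [ 0.4082 -0.0957] [0.5672 2.0743 2.1761]
[201 252  13  19  43] [0.4208 0.2415] [0.3921 0.2912 0.0595]
[213 260   4   4  13] [0.4244 0.2199] [0.4243 0.2197 0.0044]
[271 267  47  12 142] [ 0.4013 -0.0197] [ 1.3601 -0.0811  0.9623]
```

```bash
python3 - <<'E'
from h import *
from scipy.optimize import least_squares
c=load('top0');im=c['pixels']
g=cv2.cvtColor(im,cv2.COLOR_RGB2GRAY)
bh=cv2.morphologyEx(g,cv2.MORPH_BLACKHAT,np.ones((7,7)))
v,u=np.where(bh>20);W=bh[v,u].astype(float);P=toplane(c,np.c_[u,v],.006)[:,:2]
def fit(c0,r,tol=.004):
    x=np.array(c0)
    for _ in range(4):
        d=np.hypot(*(P-x).T); k=abs(d-r)<tol
        # drop the tab side (-x)
        k&=(P[:,0]-x[0]>-r*.75)
        x=least_squares(lambda p:(np.hypot(*(P[k]-p).T)-r)*W[k],x,loss='soft_l1',f_scale=.03).x
    return x,k.sum()
for n,c0,r in [('m1',(.567,.224),.034),('m2',(.467,.23),.034),('m3',(.449,.12),.034),('sh',(.5547,.1115),.023),('sau',(.5095,-.0249),.063)]:
    x,k=fit(c0,r);print(n,x.round(4),k)
    if n[0]=='m':
        d=np.hypot(*(P-x).T); kk=(d>.0385)&(d<.056)&(P[:,0]<x[0]-.036)&(abs(P[:,1]-x[1])<.014)
        q=P[kk].mean(0)-x; print('  tab',P[kk].mean(0),kk.sum(),np.degrees(np.arctan2(-q[1],-q[0])))
# spoon mark
roi=(u>=270)&(u<=318)&(v>=265)&(v<=280)
Q=P[roi]; mn=Q.mean(0);_,_,vt=np.linalg.svd(Q-mn);a=vt[0]*np.sign(-vt[0][1]);t=(Q-mn)@a
print('spoon',mn,a,t.min(),t.max(),mn+a*(t.min()+t.max())/2,np.degrees(np.arctan2(a[1],a[0])))
# tray rim dark: outer corners
hsv=cv2.cvtColor(im,cv2.COLOR_RGB2HSV)
m=((hsv[...,2]<95)).astype(np.uint8);z=np.zeros_like(m);z[192:292,188:334]=1
m*=z
v,u=np.where(m);
n,l,s,_=cv2.connectedComponentsWithStats(m);print(s[1:][s[1:,4]>50])
i=1+np.argmax(s[1:,4]);cn=cv2.findContours((l==i).astype(np.uint8),cv2.RETR_EXTERNAL,cv2.CHAIN_APPROX_NONE)[0][0]
r=cv2.minAreaRect(toplane(c,cn.reshape(-1,2),.018)[:,:2].astype(np.float32));print(r)
E
```

```text
m1 [0.5649 0.2213] 79
  tab [0.51949296 0.22449127] 17 -4.028314499198892
m2 [0.4594 0.2302] 57
  tab [0.41401931 0.23105646] 19 -1.0789300348738917
m3 [0.4502 0.1204] 79
  tab [0.40427602 0.12326667] 18 -3.634072591400815
sh [0.5546 0.1116] 46
sau [ 0.5093 -0.0248] 154
spoon [ 0.40122774 -0.02006935] [-0.07704275 -0.99702779] -0.07196575632793213 0.06525989816379885 [ 0.40148606 -0.01672638] -94.41860309107095
[[ 192  198  138   92 1391]
 [ 188  289  104    3  184]]
((0.4822818338871002, 0.08405712246894836), (0.3879343867301941, 0.23339399695396423), 85.22685241699219)
```

```bash
python3 - <<'E'
from h import *
c=load('top0');im=c['pixels'][:,:,::-1]
print(-np.array(c['R']).T@c['t'])
def z(a,b,x,y,f,n):
    o=cv2.resize(im[b:y,a:x],None,fx=f,fy=f,interpolation=cv2.INTER_CUBIC)
    for k in range(a-a%10+10,x,10): cv2.putText(o,str(k),(int((k-a+.5)*f),10),0,.35,(0,255,255)); cv2.line(o,(int((k-a+.5)*f),12),(int((k-a+.5)*f),18),(0,255,255))
    for k in range(b-b%10+10,y,10): cv2.putText(o,str(k),(0,int((k-b+.5)*f)),0,.35,(0,255,255)); cv2.line(o,(25,int((k-b+.5)*f)),(30,int((k-b+.5)*f)),(0,255,255))
    cv2.imwrite(f'pics/{n}.png',o)
z(135,200,185,262,9,'zm'); z(182,170,255,196,10,'zs'); z(340,240,440,295,8,'zsa')
E
```

```text
[0.30113583 0.00656945 1.38534   ]
```

```bash
python3 - <<'E'
from h import *
c=load('top0')
P=lambda u,v,z:toplane(c,[[u,v]],z)[0].round(4)[:2]
a=P(157.8,215.3,.074);b=P(156,245.8,.074)
ah=P(143,211,.062);bh=P(139.5,243.7,.062)
# floors
print('m',a,b,np.hypot(*(a-b)));print(P(165.5,217.5,.006),P(162,248,.006))
for x,h in((a,ah),(b,bh)):print(h-x,np.degrees(np.arctan2(*(h-x)[::-1])),np.hypot(*(h-x)))
print('rimw',P(147.5,215,.074)-P(168,215,.074),P(158,204.5,.074)-P(158,226,.074))
print('rimw',P(145,246,.074)-P(167.5,246,.074),P(156,235,.074)-P(156,256.5,.074))
s0=P(186.2,182.7,.004);s1=P(229.5,185.3,.006);print('spoon',s0,s1,(s0+s1)/2,np.degrees(np.arctan2(*(s1-s0)[::-1])),np.hypot(*(s1-s0)))
print('shaker',P(240.2,182,.078), P(242,186,.0)) 
print('saucer',P(365.6,268.2,.026),P(345,268,.026)-P(386.5,268,.026)); print('small',P(418.8,259.7,.02),P(403.8,260,.02)-P(433.8,260,.02))
# side check
s=load('side0')
print('proj',proj(s,[[*a,.074],[*b,.074],[*P(240.2,182,.078),.09],[*P(365.6,268.2,.026),.026]]))
E
```

```text
m [0.5469 0.3812] [0.4581 0.3799] 0.08880951525596797
[0.5535 0.3763] [0.4601 0.3804]
[0.014  0.0487] 73.96141505761811 0.050672379063943694
[0.0061 0.0526] 83.38498180523082 0.05295252590764673
rimw [-0.0014  0.0604] [0.0633 0.0048]
rimw [-0.0019  0.0656] [0.0619 0.0045]
spoon [0.6643 0.3203] [0.6584 0.1857] [0.66135 0.253  ] -92.50987253860364 0.1347292470104394
shaker [0.6503 0.1457] [0.6586 0.1479]
saucer [ 0.4141 -0.225 ] [-0.0026  0.1215]
small [ 0.4428 -0.3841] [-0.0017  0.0899]
proj [[231.94215548 180.33734361]
 [209.75344316 185.35145253]
 [287.47008758 197.48685966]
 [279.05875487 295.94171937]]
```

```bash
cat >> h.py <<'E'
from scipy.spatial.transform import Rotation as Rn
def st():
    o=get_obs();R=Rn.from_quat(o['tool_rot']).as_matrix()
    z=R[:,2]; print('t',round(o['time'],2),'pos',o['position'].round(4),'y',R[:,1].round(3),'jaw',z.round(3),'ang',round(float(np.degrees(np.arctan2(z[1],z[0]))),2),'w',round(o['grip_width'],4),'F',o['ft_force'].round(1),'q6',o['q'].round(3)[[0,5]]); return o
def go(x,y,z,ang=None):
    "print shift units from current measured pose"
    o=get_obs();R=Rn.from_quat(o['tool_rot']).as_matrix();zz=R[:,2];a=np.degrees(np.arctan2(zz[1],zz[0]))
    s=(np.array([x,y,z])-o['position'])/.025
    d=None if ang is None else ((ang-a+90)%180-90)/5
    print('shift',s.round(2),'turn',d)
E
python3 - <<'E'
from h import *
st()
c=load('top0')
P=lambda u,v,z:toplane(c,[[u,v]],z)[0].round(4)[:2]
# opener
a=P(214.8,262,.016);b=P(209+35,215+4,.012);print('openerpts',a,b)
im=c['pixels'];hsv=cv2.cvtColor(im,cv2.COLOR_RGB2HSV)
roi=np.zeros(im.shape[:2],bool);roi[212:268,210:247]=1
m=roi&(hsv[...,1]<45)&(hsv[...,2]>120)
n,l,s,_=cv2.connectedComponentsWithStats(m.astype(np.uint8));i=1+np.argmax(s[1:,4]);v,u=np.where(l==i);print(s[i])
Q=toplane(c,np.c_[u,v],.018)[:,:2];r=cv2.minAreaRect(Q.astype(np.float32));print(r)
mn=Q.mean(0);_,_,vt=np.linalg.svd(Q-mn);d=vt[0]*np.sign(vt[0][0]);t=(Q-mn)@d
print(mn,d,np.degrees(np.arctan2(d[1],d[0])),'tail',mn+d*t.min(),'head',mn+d*t.max(),t.max()-t.min(),'grip',mn+d*(t.min()+.067))
# edges
print('box edge',P(200,151,0),'edge table',P(200,284,0),P(366,290,0),'grinder front',P(310,190,0))
E
```

```text
t 0.15 pos [0.1675 0.6015 0.1831] y [-0.001 -0.002 -1.   ] jaw [ 0.268  0.963 -0.002] ang 74.43 w 0.087 F [ 0.4 -0.2 -0.1] q6 [ 1.121 -0.178]
openerpts [0.4219 0.217 ] [0.5536 0.1363]
[211 214  35  53 433]
((0.4875280261039734, 0.1807921975851059), (0.04059785231947899, 0.17242540419101715), 66.15089416503906)
[0.49122544 0.18198869] [ 0.89551795 -0.4450254 ] -26.424964103706145 tail [0.41128753 0.22171363] head [0.56598819 0.14483553] 0.17274992826207536 grip [0.47128723 0.19189693]
box edge [0.7687 0.2847] edge table [0.3568 0.2604] [ 0.352  -0.2304] grinder front [ 0.6509 -0.0607]
```

Call:
arm_command(
  plan=[
    [[12.1,-16.4,-1],-2.2],
    [[12.1,-16.4,-1],-2.2],
    [[12.1,-16.4,-1],-2.2],
    [[12.1,-16.4,-1],-2.2],
    [[12.1,-16.4,-1],-2.2],
  ],
  fingers=0.3,
  force=20,
)

```text
time: 0.65
position: [0.3167, 0.3994, 0.1714]
tool_rot: [0.688, -0.162, 0.162, -0.688]
ft_force: [1.2, 0.4, 0.4]
grip_width: 0.0592
```

```bash
python3 - <<'E'
from h import *
st();go(.471,.192,.16,63.6)
E
```

```text
t 0.65 pos [0.3167 0.3994 0.1714] y [ 0. -0. -1.] jaw [ 0.447  0.895 -0.   ] ang 63.47 w 0.0592 F [1.2 0.4 0.4] q6 [ 0.681 -0.427]
shift [ 6.17 -8.3  -0.46] turn 0.026859418523326895
```

Call:
arm_command(
  plan=[
    [[6.2,-8.3,-0.4],0],
    [[6.2,-8.3,-0.4],0],
    [[6.2,-8.3,-0.4],0],
    [[6.2,-8.3,-0.4],0],
    [[6.2,-8.3,-0.4],0],
  ],
)

```text
time: 1.15
position: [0.4663, 0.1992, 0.1618]
tool_rot: [-0.688, 0.163, -0.163, 0.688]
ft_force: [1.1, 0.9, -0.7]
grip_width: 0.0566
```

```bash
python3 - <<'E'
from h import *
st();go(.471,.192,.010,63.6); c=snap('wrist','w1')
print(proj(c,[[.471,.192,.02],[.5649,.2213,.006]]))
E
```

```text
t 1.15 pos [0.4663 0.1992 0.1618] y [-0.  0. -1.] jaw [0.448 0.894 0.   ] ang 63.42 w 0.0566 F [ 1.1  0.9 -0.7] q6 [ 0.183 -0.924]
shift [ 0.19 -0.29 -6.07] turn 0.03694070276759476
[[275.22442199 195.01304973]
 [331.5219773  248.8985165 ]]
```

Call:
arm_command(
  plan=[
    [[0,0,-2],0],
    [[0,0,-4],0],
    [[0,0,-4],0],
  ],
)

```text
time: 1.5
position: [0.4594, 0.1994, 0.0554]
tool_rot: [0.691, -0.168, 0.157, -0.686]
ft_force: [-0.6, 0.3, 0.5]
grip_width: 0.0563
```

```bash
python3 - <<'E'
from h import *
st();go(.471,.192,.010,63.6)
E
```

```text
t 1.5 pos [0.4594 0.1994 0.0554] y [-0.017 -0.003 -1.   ] jaw [ 0.448  0.894 -0.011] ang 63.37 w 0.0563 F [-0.6  0.3  0.5] q6 [ 0.186 -0.92 ]
shift [ 0.47 -0.3  -1.82] turn 0.04677966519743393
```

Call:
arm_command(
  plan=[
    [[0.3,-0.3,-0.8],0],
    [[0.3,-0.3,-1.5],0],
    [[0.3,-0.3,-1.8],0],
    [[0.3,-0.3,-1.8],0],
    [[0.3,-0.3,-1.8],0],
  ],
)

```text
time: 2.0
position: [0.4738, 0.194, 0.0185]
tool_rot: [-0.688, 0.162, -0.163, 0.689]
ft_force: [-0.2, -0.3, 0.2]
grip_width: 0.0565
```

```bash
python3 - <<'E'
from h import *
st();go(.471,.192,.010,63.6)
E
```

```text
t 2.0 pos [0.4738 0.194  0.0185] y [ 0.002  0.    -1.   ] jaw [0.447 0.895 0.001] ang 63.46 w 0.0565 F [-0.2 -0.3  0.2] q6 [ 0.17  -0.938]
shift [-0.11 -0.08 -0.34] turn 0.027204687321435016
```

Call:
arm_command(
  plan=[
    [[-0.1,0,-0.3],0],
    [[-0.1,0,-0.3],0],
  ],
)

```text
time: 2.2
position: [0.4698, 0.1936, 0.0096]
tool_rot: [0.688, -0.163, 0.162, -0.688]
ft_force: [0.3, -0.7, 0.7]
grip_width: 0.0565
```

Call:
arm_command(
  plan=[
    [[0,0,0],0],
    [[0,0,0],0],
    [[0,0,0],0],
    [[0,0,0],0],
  ],
  fingers=-1,
  force=20,
)

```text
time: 2.6
position: [0.4706, 0.1935, 0.0095]
tool_rot: [-0.688, 0.162, -0.163, 0.688]
ft_force: [-0.5, -0.4, -0.1]
grip_width: 0.0325
```

```bash
python3 - <<'E'
from h import *
st();go(.72,.2,.1,0)
E
```

```text
t 2.6 pos [0.4706 0.1935 0.0095] y [ 0.  0. -1.] jaw [0.447 0.894 0.   ] ang 63.42 w 0.0325 F [-0.5 -0.4 -0.1] q6 [ 0.17  -0.937]
shift [9.98 0.26 3.62] turn -12.684388044166946
```

Call:
arm_command(
  plan=[
    [[0,0,0],0],
    [[0,0,0],0],
    [[0,0,2],0],
    [[0,0,4],0],
    [[0,0,4.8],0],
  ],
)

```text
time: 3.1
position: [0.4728, 0.194, 0.1329]
tool_rot: [-0.687, 0.161, -0.164, 0.689]
ft_force: [0.1, -0.4, 0.0]
grip_width: 0.0013
```

Call:
arm_command(
  plan=[
    [[2,0,0],-1.7],
    [[4,0,0],-3.4],
    [[6,0,0],-5.1],
    [[8,0.1,0],-6.8],
    [[9.8,0.2,0],-8.5],
  ],
)

```text
time: 3.6
position: [0.7175, 0.1982, 0.1293]
tool_rot: [-0.581, 0.403, -0.403, 0.581]
ft_force: [0.6, -0.6, 0.2]
grip_width: 0.0005
```

```bash
python3 - <<'E'
from h import *
st();go(.72,.2,.012,0)
E
```

```text
t 3.6 pos [0.7175 0.1982 0.1293] y [ 0. -0. -1.] jaw [0.936 0.351 0.   ] ang 20.55 w 0.0005 F [ 0.6 -0.6  0.2] q6 [ 0.12  -0.239]
shift [ 0.1   0.07 -4.69] turn -4.110266994870824
```

```bash
python3 - <<'E'
from h import *
c=snap('top','top1');im=c['pixels'][:,:,::-1]
cv2.imwrite('pics/a1.png',cv2.resize(im[190:295,185:340],None,fx=5,fy=5,interpolation=cv2.INTER_CUBIC))
s=snap('side','side1')
E
```

Call:
arm_command(
  plan=[
    [[-2,0,0],1.7],
    [[-4,0,0],3.4],
    [[-6,0,0],5.1],
    [[-8,-0.1,0],6.8],
    [[-9.9,-0.2,0],8.5],
  ],
  fingers=0.2,
)

```text
time: 4.2
position: [0.464, 0.1932, 0.1293]
tool_rot: [0.689, -0.161, 0.159, -0.689]
ft_force: [1.1, 0.6, -0.2]
grip_width: 0.0323
```

Call:
arm_command(
  plan=[
    [[0,0,-2],0],
    [[0,0,-3.8],0],
    [[0,0,-4.7],0],
    [[0,0,-4.85],0],
    [[0,0,-4.85],0],
  ],
)

```text
time: 4.7
position: [0.467, 0.1934, 0.008]
tool_rot: [0.688, -0.163, 0.162, -0.688]
ft_force: [-0.6, 0.1, 0.7]
grip_width: 0.0518
```

```bash
python3 - <<'E'
from h import *
st();go(.471,.192,.010,63.6)
E
```

```text
t 4.7 pos [0.467  0.1934 0.008 ] y [-0.002 -0.    -1.   ] jaw [ 0.447  0.895 -0.001] ang 63.46 w 0.0518 F [-0.6  0.1  0.7] q6 [ 0.171 -0.937]
shift [ 0.16 -0.05  0.08] turn 0.02740164576853772
```

Call:
arm_command(
  plan=[
    [[0.1,0,0],0],
    [[0.1,0,0],0],
    [[0.1,0,0],0],
    [[0.1,0,0],0],
    [[0.1,0,0],0],
  ],
  fingers=-1,
)

```text
time: 5.2
position: [0.4707, 0.1935, 0.0086]
tool_rot: [-0.688, 0.162, -0.163, 0.688]
ft_force: [1.2, 1.0, -0.4]
grip_width: 0.02
```

Call:
arm_command(
  plan=[
    [[0,0,0],0],
    [[0,0,0],0],
    [[0,0,0],0],
  ],
)

```text
time: 5.5
position: [0.4704, 0.1935, 0.0081]
tool_rot: [0.688, -0.163, 0.162, -0.688]
ft_force: [0.6, 0.6, 0.6]
grip_width: 0.0021
```

```bash
python3 - <<'E'
from h import *
st();c=snap('wrist','w2');snap('side','side2')
im=load('side2')['pixels'][:,:,::-1]
cv2.imwrite('pics/a2.png',cv2.resize(im[160:290,180:330],None,fx=5,fy=5,interpolation=cv2.INTER_CUBIC))
E
```

```text
t 5.5 pos [0.4704 0.1935 0.0081] y [-0. -0. -1.] jaw [ 0.447  0.894 -0.   ] ang 63.43 w 0.0021 F [0.6 0.6 0.6] q6 [ 0.17  -0.937]
```

```bash
python3 - <<'E'
from h import *
s=load('side2')
for z in (0.008,.03,.05,.1): print(z,(proj(s,[[.4704,.1935,z]])[0]-[180,160])*5)
t=load('top1');print('opener tail/head top1')
w=load('w2')
for z in (-.02,0,0.008,.03,.05): print(z,proj(w,[[.4704,.1935,z]])[0])
# side view triangulate opener tail: hole pixel
ps=(180+178/5,160+312/5)
print('tail side on z=.016',toplane(s,[ps],.016))
print('shaker/mug check: mark m3 centre from side',toplane(s,[[180+290/5,160+380/5]],.006),'saucer mark',toplane(s,[[180+472/5,160+468/5]],.006))
E
```

```text
0.008 [272.08307149 319.27898821]
0.03 [271.12720317 291.84421675]
0.05 [270.24598573 266.56164886]
0.1 [267.99028734 201.8865036 ]
opener tail/head top1
-0.02 [279.01721143 219.9718429 ]
0 [278.98827368 228.74428684]
0.008 [278.97525072 232.69599305]
0.03 [278.93412482 245.1909532 ]
0.05 [278.88814244 259.18982738]
tail side on z=.016 [[0.41211479 0.21937796 0.016     ]]
shaker/mug check: mark m3 centre from side [[0.45085699 0.1214514  0.006     ]] saucer mark [[ 0.51010147 -0.0218008   0.006     ]]
```

```bash
python3 - <<'E'
from h import *
o=get_obs();print(o['q'])
im=load('side2')['pixels'][:,:,::-1]
cv2.imwrite('pics/a3.png',cv2.resize(im[185:240,205:275],None,fx=11,fy=11,interpolation=cv2.INTER_CUBIC))
im=load('w2')['pixels'][:,:,::-1]
cv2.imwrite('pics/a4.png',cv2.resize(im[120:340,200:360],None,fx=3,fy=3,interpolation=cv2.INTER_CUBIC))
E
```

```text
[ 1.70186854e-01  6.63327598e-01  1.85908928e+00 -1.72139882e-05
  6.19277967e-01 -9.36825989e-01]
```

Call:
arm_command(
  plan=[
    [[0,0,0.4],0],
    [[0,0,0.4],0],
    [[0,0,0.4],0],
    [[0,0,0.4],0],
    [[0,0,0.4],0],
  ],
  fingers=0.2,
)

```text
time: 6.1
position: [0.4704, 0.1935, 0.0182]
tool_rot: [0.688, -0.163, 0.162, -0.688]
ft_force: [0.3, -0.5, -0.5]
grip_width: 0.0326
```

Call:
arm_command(
  plan=[
    [[0,0,-0.4],0],
    [[0,0,-0.8],0],
    [[0,0,-1.2],0],
    [[0,0,-1.4],0],
    [[0,0,-1.4],0],
  ],
)

```text
time: 6.6
position: [0.4696, 0.1933, -0.0181]
tool_rot: [0.689, -0.163, 0.162, -0.688]
ft_force: [-0.1, -0.4, -0.1]
grip_width: 0.0519
```

```bash
python3 - <<'E'
from h import *
st();snap('side','side3')
im=load('side3')['pixels'][:,:,::-1]
cv2.imwrite('pics/a5.png',cv2.resize(im[185:240,205:275],None,fx=11,fy=11,interpolation=cv2.INTER_CUBIC))
E
```

```text
t 6.6 pos [ 0.4696  0.1933 -0.0181] y [-0.003 -0.    -1.   ] jaw [ 0.447  0.894 -0.002] ang 63.43 w 0.0519 F [-0.1 -0.4 -0.1] q6 [ 0.17  -0.937]
```

Call:
arm_command(
  plan=[
    [[0,0,-0.3],0],
    [[0,0,-0.3],0],
    [[0,0,-0.3],0],
  ],
)

```text
time: 6.95
position: [0.4704, 0.1935, -0.0244]
tool_rot: [0.688, -0.163, 0.162, -0.688]
ft_force: [-0.8, -0.4, 0.3]
grip_width: 0.0525
```

Call:
arm_command(
  plan=[
    [[0,0,-0.1],0],
    [[0,0,-0.1],0],
  ],
)

```text
time: 7.15
position: [0.4705, 0.1935, -0.0268]
tool_rot: [0.688, -0.162, 0.162, -0.688]
ft_force: [-0.9, 0.7, 0.6]
grip_width: 0.0522
```

Call:
arm_command(
  plan=[
    [[0,0,-0.1],0],
    [[0,0,-0.1],0],
  ],
)

```text
time: 7.35
position: [0.4703, 0.1935, -0.0295]
tool_rot: [0.688, -0.163, 0.162, -0.688]
ft_force: [-0.3, 0.3, -1.0]
grip_width: 0.0523
```

Call:
arm_command(
  plan=[
    [[0,0,-0.1],0],
    [[0,0,-0.1],0],
  ],
)

```text
time: 7.55
position: [0.4703, 0.1934, -0.0321]
tool_rot: [0.688, -0.163, 0.162, -0.688]
ft_force: [-0.7, 0.7, -0.0]
grip_width: 0.0523
```

Call:
arm_command(
  plan=[
    [[0,0,-0.06],0],
    [[0,0,-0.06],0],
  ],
)

```text
time: 7.75
position: [0.4705, 0.1935, -0.0323]
tool_rot: [-0.688, 0.162, -0.163, 0.688]
ft_force: [-1.0, -1.0, 9.1]
grip_width: 0.0519
```

Call:
arm_command(
  plan=[
    [[0,0,0.15],0],
    [[0,0,0.15],0],
    [[0,0,0.15],0],
    [[0,0,0.15],0],
    [[0,0,0.15],0],
  ],
  fingers=-1,
)

```text
time: 8.25
position: [0.4704, 0.1935, -0.0298]
tool_rot: [0.688, -0.163, 0.162, -0.688]
ft_force: [0.7, 0.6, -0.2]
grip_width: 0.0221
```

Call:
arm_command(
  plan=[
    [[0,0,0],0],
    [[0,0,0],0],
  ],
)

```text
time: 8.45
position: [0.4704, 0.1935, -0.0297]
tool_rot: [0.688, -0.163, 0.162, -0.688]
ft_force: [-0.5, 0.8, -0.5]
grip_width: 0.0224
```

Call:
arm_command(
  plan=[
    [[0,0,1],0],
    [[0,0,3],0],
    [[0,0,5],0],
    [[1,0,5],0],
    [[3,0,5],-1.7],
  ],
)

```text
time: 8.95
position: [0.5423, 0.1938, 0.0974]
tool_rot: [0.674, -0.215, 0.213, -0.674]
ft_force: [1.0, 0.2, -2.1]
grip_width: 0.0221
```

Call:
arm_command(
  plan=[
    [[2,0,0],-1.7],
    [[4,0,0],-3.4],
    [[6,0,0],-5.1],
    [[7,0.2,0],-6.8],
    [[7,0.2,0],-8.5],
  ],
)

```text
time: 9.45
position: [0.7244, 0.1981, 0.0944]
tool_rot: [-0.549, 0.444, -0.446, 0.55]
ft_force: [-1.7, -0.7, -0.6]
grip_width: 0.0219
```

```bash
python3 - <<'E'
from h import *
st();go(.72,.2,-.034,0)
E
```

```text
t 9.45 pos [0.7244 0.1981 0.0944] y [ 0.003  0.    -1.   ] jaw [0.978 0.208 0.003] ang 12.01 w 0.0219 F [-1.7 -0.7 -0.6] q6 [ 0.119 -0.091]
shift [-0.18  0.08 -5.14] turn -2.401714566562589
```

```bash
python3 - <<'E'
from h import *
c=snap('top','top2')
P=lambda u,v,z:toplane(load('top0'),[[u,v]],z)[0].round(4)[:2]
im=load('top0')['pixels'][:,:,::-1]
cv2.imwrite('pics/b1.png',cv2.resize(im[95:200,120:340],None,fx=3.6,fy=3.6,interpolation=cv2.INTER_CUBIC))
im=load('side0')['pixels'][:,:,::-1]
cv2.imwrite('pics/b2.png',cv2.resize(im[140:240,250:400],None,fx=5,fy=5,interpolation=cv2.INTER_CUBIC))
print(P(293,187,.128),P(328,187,.128))
E
```

```text
[ 0.626  -0.0071] [ 0.6284 -0.1043]
```

```bash
python3 - <<'E'
from h import *
P=lambda u,v,z:toplane(load('top0'),[[u,v]],z)[0].round(4)[:2]
print([P(242.7,145,z) for z in(0,.05,.08)],P(242,150,0),'wall',P(260,115,0))
s=load('side0'); # box near-right lower corner height check
print(toplane(s,[[250+310/5,140+335/5]],0), toplane(s,[[250+455/5,140+255/5]],.08),toplane(s,[[250+180/5,140+225/5]],0),toplane(s,[[250+165/5,140+105/5]],.08))
E
```

```text
[array([0.7909, 0.1515]), array([0.7733, 0.1462]), array([0.7627, 0.1431])] [0.7745 0.1529] wall [0.8924 0.101 ]
[[0.77959871 0.18333532 0.        ]] [[0.85502859 0.11716269 0.08      ]] [[0.78218825 0.38273474 0.        ]] [[0.7971132  0.43792072 0.08      ]]
```

Call:
arm_command(
  plan=[
    [[0,0,0.4],1.7],
    [[0,0,0.8],3.4],
    [[0,0,0.8],5.1],
    [[0,0,0.8],6.8],
    [[0,0,0.8],8.5],
  ],
)

```text
time: 10.0
position: [0.7191, 0.1984, 0.1149]
tool_rot: [0.676, -0.211, 0.209, -0.675]
ft_force: [0.7, -0.1, -0.6]
grip_width: 0.0219
```

Call:
arm_command(
  plan=[
    [[0,0,0],1.7],
    [[0,0,0],3.4],
    [[0,0,0],5.1],
    [[0,0,0],6.8],
    [[0,0,0],7.2],
  ],
)

```text
time: 10.5
position: [0.719, 0.1984, 0.1147]
tool_rot: [0.707, 0.007, -0.009, -0.707]
ft_force: [0.3, 0.2, -1.2]
grip_width: 0.0221
```

```bash
python3 - <<'E'
from h import *
st();go(.72,.105,-.034,90)
E
```

```text
t 10.5 pos [0.719  0.1984 0.1147] y [-0.002 -0.    -1.   ] jaw [-0.022  1.    -0.   ] ang 91.28 w 0.0221 F [ 0.3  0.2 -1.2] q6 [ 0.12  -1.473]
shift [ 0.04 -3.73 -5.95] turn -0.256814986988357
```

Call:
arm_command(
  plan=[
    [[0,-2,0],0],
    [[0,-3.7,-1],-0.2],
    [[0,-3.7,-3],-0.2],
    [[0,-3.7,-4.4],-0.2],
    [[0,-3.7,-5],-0.2],
  ],
)

```text
time: 11.0
position: [0.7158, 0.1054, -0.0144]
tool_rot: [-0.707, 0.003, 0.003, 0.707]
ft_force: [-0.9, 0.2, -1.3]
grip_width: 0.0223
```

Call:
arm_command(
  plan=[
    [[0,0,-0.4],0],
    [[0,0,-0.8],0],
    [[0,0,-0.8],0],
    [[0,0,-0.8],0],
  ],
)

```text
time: 11.4
position: [0.7216, 0.1064, -0.0281]
tool_rot: [0.707, 0.001, 0.001, -0.707]
ft_force: [1.2, 0.6, -0.3]
grip_width: 0.0222
```

```bash
python3 - <<'E'
from h import *
st();go(.72,.105,-.036,90)
E
```

```text
t 11.4 pos [ 0.7216  0.1064 -0.0281] y [ 0.002 -0.    -1.   ] jaw [ 0.  1. -0.] ang 89.98 w 0.0222 F [ 1.2  0.6 -0.3] q6 [-0.006 -1.577]
shift [-0.06 -0.05 -0.31] turn 0.004141957925378392
```

Call:
arm_command(
  plan=[
    [[0,0,-0.15],0],
    [[0,0,-0.27],0],
    [[0,0,-0.27],0],
  ],
)

```text
time: 11.7
position: [0.7212, 0.1061, -0.0357]
tool_rot: [-0.707, -0.0, -0.001, 0.707]
ft_force: [-0.3, 0.1, 0.6]
grip_width: 0.0221
```

Call:
arm_command(
  plan=[
    [[0,0,0],0],
    [[0,0,0],0],
    [[0,0,0],0],
    [[0,0,0],0],
  ],
  fingers=0,
)

```text
time: 12.1
position: [0.7204, 0.1059, -0.0363]
tool_rot: [0.707, -0.001, 0.0, -0.707]
ft_force: [-0.3, 0.6, -0.2]
grip_width: 0.0411
```

Call:
arm_command(
  plan=[
    [[0,0,1],0],
    [[0,0,3],0],
    [[0,0,5],0],
    [[-1,0,6],0],
    [[-3,0,6],0],
  ],
)

```text
time: 12.6
position: [0.6529, 0.1054, 0.1196]
tool_rot: [0.707, 0.005, 0.007, -0.707]
ft_force: [-0.2, 0.4, -0.7]
grip_width: 0.0431
```

```bash
python3 - <<'E'
from h import *
st();c=snap('top','top3')
E
```

```text
t 12.6 pos [0.6529 0.1054 0.1196] y [ 0.017 -0.    -1.   ] jaw [ 0.002  1.    -0.   ] ang 89.89 w 0.0431 F [-0.2  0.4 -0.7] q6 [-0.008 -1.577]
```

```bash
cat >> h.py <<'E'
def saucer(c,x0,y0,x1,y1,z=.026,minv=150,dbg=None):
    im=c['pixels'];hsv=cv2.cvtColor(im,cv2.COLOR_RGB2HSV)
    m=np.zeros(im.shape[:2],np.uint8);m[y0:y1,x0:x1]=((hsv[...,1]<40)&(hsv[...,2]>minv))[y0:y1,x0:x1]
    n,l,s,_=cv2.connectedComponentsWithStats(m);i=1+np.argmax(s[1:,4])
    cn=cv2.findContours((l==i).astype(np.uint8),cv2.RETR_EXTERNAL,cv2.CHAIN_APPROX_NONE)[0][0].reshape(-1,2)
    h=cv2.convexHull(cn).reshape(-1,2)
    P=toplane(c,h,z)[:,:2]
    A=np.c_[2*P,np.ones(len(P))];b=(P**2).sum(1);q=np.linalg.lstsq(A,b,rcond=None)[0]
    return q[:2],np.sqrt(q[2]+q[:2]@q[:2])
E
python3 - <<'E'
from h import *
for n in('top0','top3'): print(saucer(load(n),335,240,398,292))
go(.414,-.166,.1,90)
E
```

```text
(array([ 0.41414473, -0.2240954 ]), np.float64(0.05914048612647516))
(array([ 0.41360607, -0.22543554]), np.float64(0.06069926703943234))
shift [ -8.61 -10.9   -0.51] turn 0.004090821171831749
```

Call:
arm_command(
  plan=[
    [[-8.7,-10.8,-0.8],0],
    [[-8.7,-10.8,-0.8],0],
    [[-8.7,-10.8,-0.8],0],
    [[-8.7,-10.8,-0.8],0],
    [[-8.7,-10.8,-0.8],0],
  ],
)

```text
time: 13.15
position: [0.4875, -0.0894, 0.0993]
tool_rot: [0.707, -0.0, 0.0, -0.707]
ft_force: [0.8, -0.7, -0.3]
grip_width: 0.0437
```

```bash
python3 - <<'E'
from h import *
st();go(.4138,-.166,.06,90)
E
```

```text
t 13.15 pos [ 0.4875 -0.0894  0.0993] y [-0. -0. -1.] jaw [ 0.  1. -0.] ang 89.98 w 0.0437 F [ 0.8 -0.7 -0.3] q6 [-0.407 -1.977]
shift [-2.95 -3.06 -1.57] turn 0.0042122030674136115
```

Call:
arm_command(
  plan=[
    [[-1.5,-1.5,0],0],
    [[-2.8,-2.9,-1],0],
    [[-2.8,-2.9,-1.6],0],
    [[-2.8,-2.9,-1.6],0],
    [[-2.8,-2.9,-1.6],0],
  ],
)

```text
time: 13.65
position: [0.4191, -0.1609, 0.0593]
tool_rot: [-0.707, 0.001, -0.001, 0.707]
ft_force: [-0.1, -0.5, -0.4]
grip_width: 0.0437
```

```bash
python3 - <<'E'
from h import *
st();c=snap('wrist','w3');st();go(.4138,-.166,-.025,90);print(proj(c,[[.4138,-.166,.026],[.4138,-.2255,.026]]))
E
```

```text
t 13.65 pos [ 0.4191 -0.1609  0.0593] y [-0.  0. -1.] jaw [0.002 1.    0.   ] ang 89.89 w 0.0437 F [-0.1 -0.5 -0.4] q6 [-0.617 -2.186]
t 13.7 pos [ 0.4198 -0.1608  0.0597] y [ 0.001 -0.    -1.   ] jaw [ 0.001  1.    -0.   ] ang 89.97 w 0.0433 F [ 0.7  0.8 -0.3] q6 [-0.615 -2.186]
shift [-0.24 -0.21 -3.39] turn 0.006251430956956483
[[272.60590739 211.26749261]
 [195.83676005 211.44565303]]
```

Call:
arm_command(
  plan=[
    [[-0.24,-0.25,-1],0],
    [[-0.24,-0.25,-2.5],0],
    [[-0.24,-0.25,-3],0],
    [[-0.24,-0.25,-3],0],
  ],
)

```text
time: 14.1
position: [0.4133, -0.166, -0.0166]
tool_rot: [-0.707, 0.0, 0.001, 0.708]
ft_force: [-0.9, 0.0, -0.5]
grip_width: 0.0436
```

```bash
python3 - <<'E'
from h import *
st();go(.4138,-.167,-.025,90)
E
```

```text
t 14.1 pos [ 0.4133 -0.166  -0.0166] y [-0.001  0.001 -1.   ] jaw [-0.001  1.     0.001] ang 90.06 w 0.0436 F [-0.9  0.  -0.5] q6 [-0.634 -2.206]
shift [ 0.02 -0.04 -0.34] turn -0.011337068945192642
```

Call:
arm_command(
  plan=[
    [[0,0,-0.3],0],
    [[0,0,-0.3],0],
    [[0,0,-0.3],0],
  ],
)

```text
time: 14.4
position: [0.4136, -0.1673, -0.0225]
tool_rot: [0.707, 0.0, 0.001, -0.707]
ft_force: [0.5, 0.5, -0.4]
grip_width: 0.0439
```

Call:
arm_command(
  plan=[
    [[0,0,0],0],
    [[0,0,0],0],
    [[0,0,0],0],
    [[0,0,0],0],
    [[0,0,0],0],
  ],
  fingers=-1,
  force=30,
)

```text
time: 14.9
position: [0.413, -0.1673, -0.0231]
tool_rot: [0.707, -0.0, 0.001, -0.707]
ft_force: [-0.4, -1.4, -0.1]
grip_width: 0.0118
```

Call:
arm_command(
  plan=[
    [[0,0,0],0],
    [[0,0,0],0],
    [[0,0,0],0],
    [[0,0,0],0],
  ],
)

```text
time: 15.3
position: [0.4135, -0.1676, -0.023]
tool_rot: [0.707, -0.0, 0.001, -0.707]
ft_force: [0.4, -2.1, 2.3]
grip_width: 0.0051
```

```bash
python3 - <<'E'
from h import *
c=snap('top','top4');print(saucer(c,335,240,398,292));cv2.imwrite('pics/b3.png',cv2.resize(c['pixels'][235:295,330:400,::-1],None,fx=8,fy=8,interpolation=cv2.INTER_CUBIC))
c=snap('side','side4');cv2.imwrite('pics/b4.png',cv2.resize(c['pixels'][220:340,220:350,::-1],None,fx=5,fy=5,interpolation=cv2.INTER_CUBIC))
E
```

```text
Traceback (most recent call last):
  File "h.py", line 33, in saucer
    n,l,s,_=cv2.connectedComponentsWithStats(m);i=1+np.argmax(s[1:,4])
                                                    ~~~~~~~~~^^^^^^^^^
ValueError: attempt to get argmax of an empty sequence
```

Call:
arm_command(
  plan=[
    [[0,0,0.5],0],
    [[0,0,1.5],0],
    [[0,0,2.5],0],
    [[1,1.5,2.5],0],
    [[2,3,2.5],0],
  ],
)

```text
time: 15.85
position: [0.4627, -0.092, 0.0398]
tool_rot: [-0.707, 0.002, -0.002, 0.707]
ft_force: [0.6, -0.6, -1.8]
grip_width: 0.0035
```

Call:
arm_command(
  plan=[
    [[0.6,1.7,0],0],
    [[1.2,3.4,0],0],
    [[1.8,5,0],0],
    [[1.8,5,0],0],
    [[1.8,5,0],0],
  ],
)

```text
time: 16.35
position: [0.5066, 0.0342, 0.0387]
tool_rot: [-0.707, 0.0, 0.001, 0.707]
ft_force: [0.9, -0.2, -1.1]
grip_width: 0.0031
```

```bash
python3 - <<'E'
from h import *
st();c=snap('wrist','w4');st();go(.5090,.0331,-.0165,90)
print(proj(c,[[.5093,-.0248,.006]]))
E
```

```text
t 16.35 pos [0.5066 0.0342 0.0387] y [-0.003  0.    -1.   ] jaw [-0.001  1.     0.   ] ang 90.08 w 0.0031 F [ 0.9 -0.2 -1.1] q6 [-0.153 -1.725]
t 16.4 pos [0.5064 0.0331 0.0387] y [-0.003  0.    -1.   ] jaw [0.001 1.    0.   ] ang 89.97 w 0.0032 F [-0.1 -0.1 -0.8] q6 [-0.155 -1.725]
shift [ 0.1  -0.   -2.21] turn 0.006037311878787932
[[203.56376305 221.42916332]]
```

```bash
python3 - <<'E'
from h import *
c=snap('side','side5');cv2.imwrite('pics/b4.png',cv2.resize(c['pixels'][190:300,190:330,::-1],None,fx=5.5,fy=5.5,interpolation=cv2.INTER_CUBIC))
w=load('w4')
for z in (.03,.06,.07,.08,.09): print(z,proj(w,[[.5066,.0331,z],[.5066,-.0255,z],[.5066,-.0865,z]]).round(0).tolist())
E
```

```text
0.03 [[278.0, 228.0], [194.0, 228.0], [110.0, 228.0]]
0.06 [[277.0, 245.0], [182.0, 244.0], [86.0, 244.0]]
0.07 [[277.0, 251.0], [177.0, 251.0], [76.0, 250.0]]
0.08 [[277.0, 258.0], [171.0, 258.0], [65.0, 257.0]]
0.09 [[277.0, 267.0], [165.0, 266.0], [54.0, 265.0]]
```

Call:
arm_command(
  plan=[
    [[0.1,0,-0.5],0],
    [[0.1,0,-1],0],
    [[0.1,0,-1.3],0],
    [[0.1,0,-1.3],0],
  ],
)

```text
time: 16.85
position: [0.5095, 0.0321, 0.0054]
tool_rot: [0.707, -0.002, -0.0, -0.707]
ft_force: [-0.8, -0.6, 1.1]
grip_width: 0.0036
```

Call:
arm_command(
  plan=[
    [[0,0,-0.3],0],
    [[0,0,-0.6],0],
    [[0,0,-0.7],0],
    [[0,0,-0.7],0],
  ],
)

```text
time: 17.25
position: [0.5104, 0.0331, -0.0109]
tool_rot: [-0.707, 0.0, -0.0, 0.707]
ft_force: [-0.5, 3.0, 5.1]
grip_width: 0.0042
```

```bash
python3 - <<'E'
from h import *
st()
c=snap('side','side6');cv2.imwrite('pics/b5.png',cv2.resize(c['pixels'][190:300,190:330,::-1],None,fx=5.5,fy=5.5,interpolation=cv2.INTER_CUBIC))
E
```

```text
t 17.25 pos [ 0.5104  0.0331 -0.0109] y [-0.  0. -1.] jaw [0.001 1.    0.   ] ang 89.95 w 0.0042 F [-0.5  3.   5.1] q6 [-0.154 -1.724]
```

Call:
arm_command(
  plan=[
    [[0,-0.05,-0.2],0],
    [[0,-0.05,-0.2],0],
    [[0,-0.05,-0.2],0],
  ],
)

```text
time: 17.6
position: [0.5106, 0.0315, -0.0155]
tool_rot: [0.707, -0.0, 0.0, -0.707]
ft_force: [0.1, 1.9, 5.0]
grip_width: 0.0048
```

Call:
arm_command(
  plan=[
    [[0,0,0],0],
    [[0,0,0],0],
    [[0,0,0],0],
    [[0,0,0],0],
    [[0,0,0],0],
  ],
  fingers=-0.2,
)

```text
time: 18.1
position: [0.5103, 0.0315, -0.0158]
tool_rot: [0.707, -0.001, 0.0, -0.707]
ft_force: [-0.5, 1.2, 0.0]
grip_width: 0.0326
```

Call:
arm_command(
  plan=[
    [[0,0,1],0],
    [[0,0,3],0],
    [[0,2,5],0],
    [[0,4,5],0],
    [[0,6,5],0],
  ],
)

```text
time: 18.6
position: [0.5122, 0.1666, 0.111]
tool_rot: [-0.707, -0.001, -0.003, 0.707]
ft_force: [0.1, -0.0, -0.4]
grip_width: 0.035
```

Call:
arm_command(
  plan=[
    [[1,2,0],0],
    [[2,4,0],0],
    [[3,4,0],0],
    [[4,4,0],0],
    [[4,4,0],0],
  ],
)

```text
time: 19.1
position: [0.6139, 0.2663, 0.1083]
tool_rot: [-0.707, -0.001, -0.002, 0.707]
ft_force: [-0.7, 0.2, -0.8]
grip_width: 0.0344
```

```bash
python3 - <<'E'
from h import *
st()
c=snap('top','top6');cv2.imwrite('pics/b6.png',cv2.resize(c['pixels'][195:295,230:340,::-1],None,fx=6,fy=6,interpolation=cv2.INTER_CUBIC))
print(saucer(c,265,205,330,262))
E
```

```text
t 19.1 pos [0.6139 0.2663 0.1083] y [ 0.004  0.    -1.   ] jaw [0.001 1.    0.   ] ang 89.95 w 0.0344 F [-0.7  0.2 -0.8] q6 [ 0.243 -1.327]
(array([ 0.50531348, -0.02507288]), np.float64(0.061259567625648735))
```

Call:
arm_command(
  plan=[
    [[-7.7,-11.65,0],0],
    [[-7.7,-11.65,0],0],
    [[-7.7,-11.65,0],0],
    [[-7.7,-11.65,0],0],
    [[-7.7,-11.65,0],0],
  ],
)

```text
time: 19.65
position: [0.469, 0.056, 0.1085]
tool_rot: [-0.707, 0.001, 0.0, 0.707]
ft_force: [0.6, -0.7, -0.4]
grip_width: 0.0345
```

```bash
python3 - <<'E'
from h import *
st();go(.42,-.0248,.05,90)
E
```

```text
t 19.65 pos [0.469  0.056  0.1085] y [-0.002  0.    -1.   ] jaw [0.001 1.    0.   ] ang 89.95 w 0.0345 F [ 0.6 -0.7 -0.4] q6 [-0.118 -1.688]
shift [-1.96 -3.23 -2.34] turn 0.010600532179938681
```

Call:
arm_command(
  plan=[
    [[-1.2,-2,0],0],
    [[-1.9,-3.1,0],0],
    [[-1.9,-3.1,-1.5],0],
    [[-1.9,-3.1,-3],0],
    [[-1.9,-3.1,-4],0],
  ],
)

```text
time: 20.15
position: [0.4225, -0.0204, 0.0075]
tool_rot: [-0.707, 0.002, -0.0, 0.707]
ft_force: [-0.6, -0.2, 0.3]
grip_width: 0.0349
```

```bash
python3 - <<'E'
from h import *
st();go(.42,-.0248,-.019,90);get_obs()
c=snap('wrist','w7');st()
E
```

```text
t 20.15 pos [ 0.4225 -0.0204  0.0075] y [-0.003  0.001 -1.   ] jaw [0.004 1.    0.001] ang 89.79 w 0.0349 F [-0.6 -0.2  0.3] q6 [-0.314 -1.881]
shift [-0.1  -0.18 -1.06] turn 0.04110144062704535
t 20.2 pos [ 0.4207 -0.0197  0.005 ] y [-0.008  0.003 -1.   ] jaw [0.003 1.    0.003] ang 89.81 w 0.0349 F [-0.1  0.1 -1.3] q6 [-0.314 -1.881]
```

Call:
arm_command(
  plan=[
    [[0,-0.2,-0.4],0],
    [[0,-0.2,-0.7],0],
    [[0,-0.2,-0.7],0],
    [[0,-0.2,-0.7],0],
  ],
)

```text
time: 20.6
position: [0.4254, -0.0254, -0.0084]
tool_rot: [0.707, -0.0, 0.001, -0.707]
ft_force: [0.5, 0.3, -0.6]
grip_width: 0.0347
```

```bash
python3 - <<'E'
from h import *
st();go(.4413,-.0248,-.019,90)
E
```

```text
t 20.6 pos [ 0.4254 -0.0254 -0.0084] y [ 0.001 -0.    -1.   ] jaw [ 0.001  1.    -0.   ] ang 89.94 w 0.0347 F [ 0.5  0.3 -0.6] q6 [-0.323 -1.893]
shift [ 0.63  0.03 -0.42] turn 0.012875828935310096
```

Call:
arm_command(
  plan=[
    [[0,0,-0.35],0],
    [[0,0,-0.35],0],
    [[0.2,0,-0.35],0],
    [[0.4,0,-0.35],0],
    [[0.5,0,-0.35],0],
  ],
)

```text
time: 21.1
position: [0.4386, -0.0255, -0.0177]
tool_rot: [0.707, 0.0, 0.001, -0.707]
ft_force: [-0.2, 0.2, -0.3]
grip_width: 0.035
```

Call:
arm_command(
  plan=[
    [[0.05,0,0],0],
    [[0.05,0,0],0],
    [[0.05,0,0],0],
  ],
)

```text
time: 21.4
position: [0.4388, -0.0254, -0.0178]
tool_rot: [0.707, -0.0, 0.0, -0.707]
ft_force: [0.1, -0.5, 0.3]
grip_width: 0.0348
```

Call:
arm_command(
  plan=[
    [[0.06,0,0],0],
    [[0.12,0,0],0],
    [[0.12,0,0],0],
  ],
)

```text
time: 21.7
position: [0.442, -0.0254, -0.0178]
tool_rot: [0.707, -0.0, 0.0, -0.707]
ft_force: [-0.9, 0.0, 0.3]
grip_width: 0.035
```

Call:
arm_command(
  plan=[
    [[-0.5,0,0],0],
    [[-0.6,0,1],0],
    [[-0.6,1,3],0],
    [[-0.6,3,5],0],
    [[-0.6,5,5],0],
  ],
)

```text
time: 22.2
position: [0.4298, 0.0794, 0.1047]
tool_rot: [0.707, 0.001, 0.004, -0.707]
ft_force: [1.6, -0.2, 0.3]
grip_width: 0.0349
```

Call:
arm_command(
  plan=[
    [[2,1,0],0],
    [[4,2,0],0],
    [[6,4,0],0],
    [[8,6,0],0],
    [[8,6,0],0],
  ],
)

```text
time: 22.7
position: [0.6261, 0.2292, 0.1015]
tool_rot: [0.707, -0.0, 0.001, -0.707]
ft_force: [0.2, -0.2, -0.3]
grip_width: 0.0348
```

```bash
python3 - <<'E'
from h import *
st()
c=snap('top','top7')
print(saucer(c,265,205,330,262,.032))
c=snap('side','side7');cv2.imwrite('pics/b7.png',c['pixels'][:,:,::-1])
E
```

```text
t 22.7 pos [0.6261 0.2292 0.1015] y [ 0. -0. -1.] jaw [ 0.001  1.    -0.   ] ang 89.92 w 0.0348 F [ 0.2 -0.2 -0.3] q6 [ 0.184 -1.386]
(array([ 0.50766449, -0.02563658]), np.float64(0.0609082133204568))
```

Call:
arm_command(
  plan=[
    [[0.5,0.9,0],-1.7],
    [[1.4,0.9,0],-3.4],
    [[1.4,0.9,0],-5.1],
    [[1.4,0.9,0],-6.8],
    [[1.4,0.9,0],-8.5],
  ],
  fingers=-0.1,
)

```text
time: 23.3
position: [0.6591, 0.2496, 0.101]
tool_rot: [0.658, -0.259, 0.258, -0.658]
ft_force: [0.1, -0.8, 0.2]
grip_width: 0.0392
```

Call:
arm_command(
  plan=[
    [[0,0,0],-1.7],
    [[0,0,0],-3.4],
    [[0,0,-0.5],-5.1],
    [[0,0,-1],-6.8],
    [[0,0,-1],-8.5],
  ],
)

```text
time: 23.8
position: [0.6574, 0.2492, 0.0741]
tool_rot: [0.521, -0.481, 0.479, -0.518]
ft_force: [-0.5, -0.3, 0.3]
grip_width: 0.0391
```

```bash
python3 - <<'E'
from h import *
st();go(.6614,.253,-.0365,-2.5)
c=snap('wrist','w8');print(proj(c,[[.6614,.253,.004],[.6643,.3203,.004],[.6584,.1857,.004]]))
E
```

```text
t 23.8 pos [0.6574 0.2492 0.0741] y [-0.005 -0.001 -1.   ] jaw [ 0.997  0.079 -0.005] ang 4.56 w 0.0391 F [-0.5 -0.3  0.3] q6 [0.204 0.124]
shift [ 0.16  0.15 -4.42] turn -1.4119677019196644
[[284.13178882 202.32032048]
 [294.29208601 124.56405299]
 [275.06186456 270.74538424]]
```

Call:
arm_command(
  plan=[
    [[0.2,0.05,-1.5],-1.4],
    [[0.2,0.05,-3],-1.4],
    [[0.2,0.05,-3.5],-1.4],
    [[0.2,0.05,-3.7],-1.4],
    [[0.2,0.05,-3.7],-1.4],
  ],
)

```text
time: 24.35
position: [0.6651, 0.2514, -0.0157]
tool_rot: [0.491, -0.509, 0.509, -0.491]
ft_force: [0.5, 0.2, 0.3]
grip_width: 0.039
```

```bash
python3 - <<'E'
from h import *
st();go(.663,.251,-.0365,-2.5)
E
```

```text
t 24.35 pos [ 0.6651  0.2514 -0.0157] y [ 0.  0. -1.] jaw [ 0.999 -0.035  0.   ] ang -2.03 w 0.039 F [0.5 0.2 0.3] q6 [0.205 0.24 ]
shift [-0.08 -0.02 -0.83] turn -0.09386336448792747
```

Call:
arm_command(
  plan=[
    [[-0.06,0,-0.4],-0.1],
    [[-0.06,0,-0.7],-0.1],
    [[-0.06,0,-0.8],-0.1],
    [[-0.06,0,-0.8],-0.1],
  ],
)

```text
time: 24.75
position: [0.6631, 0.2515, -0.0362]
tool_rot: [-0.489, 0.511, -0.511, 0.489]
ft_force: [-0.1, 0.3, -0.1]
grip_width: 0.0392
```

Call:
arm_command(
  plan=[
    [[0,0,-0.03],0],
    [[0,0,-0.03],0],
    [[0,0,-0.03],0],
    [[0,0,-0.03],0],
    [[0,0,-0.03],0],
  ],
  fingers=-1,
  force=15,
)

```text
time: 25.25
position: [0.6637, 0.2515, -0.0364]
tool_rot: [0.489, -0.511, 0.511, -0.489]
ft_force: [0.3, 0.9, 1.1]
grip_width: 0.0219
```

Call:
arm_command(
  plan=[
    [[0,0,0],0],
    [[0,0,0],0],
  ],
)

```text
time: 25.45
position: [0.6637, 0.2515, -0.0364]
tool_rot: [0.488, -0.511, 0.511, -0.489]
ft_force: [-0.3, 0.9, 2.1]
grip_width: 0.0219
```

Call:
arm_command(
  plan=[
    [[0,0,1],0],
    [[0,0,3],0],
    [[-1.5,0,3.5],0],
    [[-3.5,-0.5,3.5],0],
    [[-5.5,-1.5,3.5],0],
  ],
)

```text
time: 25.95
position: [0.5313, 0.2179, 0.0517]
tool_rot: [0.488, -0.51, 0.511, -0.49]
ft_force: [0.8, -0.6, -0.6]
grip_width: 0.0216
```

Call:
arm_command(
  plan=[
    [[-1,-1.7,0],-0.4],
    [[-2,-3.4,0],-0.4],
    [[-3,-5.1,0],-0.4],
    [[-4,-6.8,0],-0.4],
    [[-4.8,-8.5,0],-0.4],
  ],
)

```text
time: 26.45
position: [0.4108, 0.0038, 0.051]
tool_rot: [-0.48, 0.519, -0.519, 0.48]
ft_force: [-0.1, -0.9, -0.6]
grip_width: 0.0215
```

```bash
python3 - <<'E'
from h import *
st();go(.4015,-.0167,-.0,-4.4)
E
```

```text
t 26.45 pos [0.4108 0.0038 0.051 ] y [-0.  0. -1.] jaw [ 0.997 -0.079 -0.   ] ang -4.51 w 0.0215 F [-0.1 -0.9 -0.6] q6 [-0.264 -0.186]
shift [-0.37 -0.82 -2.04] turn 0.021943712705586906
```

Call:
arm_command(
  plan=[
    [[-0.2,-0.65,-0.5],0],
    [[-0.2,-0.65,-1.5],0],
    [[-0.2,-0.65,-2],0],
    [[-0.2,-0.65,-2],0],
    [[-0.2,-0.65,-2],0],
  ],
)

```text
time: 26.95
position: [0.4076, -0.0115, 0.0009]
tool_rot: [-0.48, 0.52, -0.519, 0.48]
ft_force: [0.2, 0.1, 0.1]
grip_width: 0.022
```

```bash
python3 - <<'E'
from h import *
c=snap('wrist','w9');st();go(.4015,-.0167,-.0,-4.4)
E
```

```text
t 27.0 pos [ 0.4079 -0.0115  0.0012] y [ 0.001 -0.    -1.   ] jaw [ 0.997 -0.079  0.001] ang -4.55 w 0.022 F [-0.4 -0.  -0.1] q6 [-0.304 -0.224]
shift [-0.26 -0.21 -0.05] turn 0.030396038489254807
```

```bash
python3 - <<'E'
from h import *
c=load('w9')
o=np.array([.4079,-.0115]);d=np.array([-.079,-.997])
for z in(.039,.043,.047):
    P=toplane(c,[[282,133],[278.5,310]],z)[:,:2];t=P-o;print(z,P.round(4),[(x@-d).round(4) for x in t],[(x@[.997,-.079]).round(4) for x in t])
print('mark tail',proj(c,[[.4068,.0516,.006]]))
# saucer as seen by wrist: circle outline left edge and offset
E
```

```text
0.039 [[ 0.4147  0.056 ]
 [ 0.4047 -0.0453]] [np.float64(0.0678), np.float64(-0.0339)] [np.float64(0.0015), np.float64(-0.0005)]
0.043 [[ 0.4147  0.0561]
 [ 0.405  -0.0426]] [np.float64(0.068), np.float64(-0.0313)] [np.float64(0.0015), np.float64(-0.0005)]
0.047 [[ 0.4147  0.0563]
 [ 0.4052 -0.04  ]] [np.float64(0.0681), np.float64(-0.0286)] [np.float64(0.0014), np.float64(-0.0005)]
mark tail [[269.08397347 139.23858567]]
```

Call:
arm_command(
  plan=[
    [[-0.26,-0.21,-0.4],0],
    [[-0.26,-0.21,-0.8],0],
    [[-0.26,-0.21,-1.1],0],
    [[-0.26,-0.21,-1.1],0],
    [[-0.26,-0.21,-1.1],0],
  ],
)

```text
time: 27.5
position: [0.4012, -0.0166, -0.0268]
tool_rot: [-0.48, 0.52, -0.519, 0.48]
ft_force: [-0.8, 0.2, -0.4]
grip_width: 0.0215
```

```bash
python3 - <<'E'
from h import *
st();go(.4015,-.0167,-.0305,-4.4)
E
```

```text
t 27.5 pos [ 0.4012 -0.0166 -0.0268] y [-0.  0. -1.] jaw [ 0.997 -0.079 -0.   ] ang -4.55 w 0.0215 F [-0.8  0.2 -0.4] q6 [-0.321 -0.242]
shift [ 0.01 -0.   -0.15] turn 0.030749452897367746
```

Call:
arm_command(
  plan=[
    [[0,0,-0.15],0],
    [[0,0,-0.15],0],
    [[0,0,-0.15],0],
  ],
)

```text
time: 27.8
position: [0.4011, -0.0167, -0.0304]
tool_rot: [0.48, -0.519, 0.52, -0.48]
ft_force: [-0.4, 0.1, 0.6]
grip_width: 0.022
```

Call:
arm_command(
  plan=[
    [[0,0,0],0],
    [[0,0,0],0],
    [[0,0,0],0],
    [[0,0,0],0],
  ],
  fingers=-0.35,
)

```text
time: 28.2
position: [0.4011, -0.0168, -0.0304]
tool_rot: [0.48, -0.52, 0.52, -0.48]
ft_force: [-0.7, 0.5, 0.0]
grip_width: 0.0283
```

Call:
arm_command(
  plan=[
    [[0,0,1],0],
    [[0,0,3],0],
    [[0,1.5,5],0],
    [[1,3.5,5],0],
    [[2,5.5,5],0],
  ],
)

```text
time: 28.7
position: [0.4437, 0.1044, 0.0964]
tool_rot: [0.478, -0.519, 0.521, -0.48]
ft_force: [2.1, -0.5, 0.2]
grip_width: 0.0283
```

Call:
arm_command(
  plan=[
    [[1.5,1,0],1.7],
    [[3,2,0],3.4],
    [[4,3,0],5.1],
    [[5,3.5,0],6.8],
    [[5,3.5,0],8.5],
  ],
  fingers=0.6,
)

```text
time: 29.2
position: [0.5716, 0.193, 0.0941]
tool_rot: [-0.635, 0.306, -0.309, 0.638]
ft_force: [-0.7, 0.3, 0.2]
grip_width: 0.0603
```

```bash
python3 - <<'E'
from h import *
st()
c=snap('top','top8');cv2.imwrite('pics/b8.png',cv2.resize(c['pixels'][165:295,230:340,::-1],None,fx=6,fy=6,interpolation=cv2.INTER_CUBIC)[:, :])
print(saucer(c,265,205,330,262,.032))
E
```

```text
t 29.2 pos [0.5716 0.193  0.0941] y [ 0.005  0.001 -1.   ] jaw [0.784 0.621 0.005] ang 38.38 w 0.0603 F [-0.7  0.3  0.2] q6 [ 0.14 -0.53]
(array([ 0.5076718 , -0.02562658]), np.float64(0.06090175669943508))
```

Call:
arm_command(
  plan=[
    [[1,-0.6,0],-1.7],
    [[2,-1.2,0],-3.4],
    [[3,-1.9,0],-5.1],
    [[3.1,-1.9,0],-6.8],
    [[3.1,-1.9,0],-7.6],
  ],
)

```text
time: 29.75
position: [0.6452, 0.1422, 0.0935]
tool_rot: [-0.498, 0.503, -0.502, 0.497]
ft_force: [-0.5, 0.5, -0.1]
grip_width: 0.0693
```

```bash
python3 - <<'E'
from h import *
c=snap('wrist','w10');st();go(.651,.1465,.08,0)
for z in(0,.07,.09):print(proj(c,[[.651,.1465,z]]))
s=snap('side','side10');cv2.imwrite('pics/b9.png',cv2.resize(s['pixels'][150:270,230:350,::-1],None,fx=5,fy=5,interpolation=cv2.INTER_CUBIC))
E
```

```text
t 29.8 pos [0.6445 0.1426 0.0934] y [-0.002 -0.    -1.   ] jaw [ 1.    -0.01  -0.002] ang -0.58 w 0.0695 F [ 0.3 -0.1 -0.2] q6 [0.049 0.059]
shift [ 0.26  0.16 -0.53] turn 0.11564035770192901
[[285.03748714 195.34795876]]
[[286.60880408 217.12894985]]
[[287.2376205  225.85890202]]
```

```bash
python3 - <<'E'
from h import *
c=load('w10');print(toplane(c,[[292,223]],.08),toplane(c,[[292,230]],.09),toplane(c,[[291.5,203]],.0))
s=load('side10');f=lambda u,v:[230+u/5,150+v/5]
print(toplane(s,[f(290,262)],.07),toplane(s,[f(288,340)],.005))
go(.6545,.1465,-.008,0)
E
```

```text
[[0.6546256  0.14519131 0.08      ]] [[0.65424742 0.1434726  0.09      ]] [[0.65717689 0.13886638 0.        ]]
[[0.65310549 0.14574699 0.07      ]] [[0.6553284  0.14859201 0.005     ]]
shift [ 0.41  0.15 -4.06] turn 0.04626240784638469
```

Shaker at about (0.6545, 0.146).

Call:
arm_command(
  plan=[
    [[0.4,0.12,-0.5],0],
    [[0.4,0.12,-0.8],0],
    [[0.4,0.12,-2],0],
    [[0.4,0.12,-3.4],0],
    [[0.4,0.12,-4],0],
  ],
)

```text
time: 30.35
position: [0.6518, 0.1465, -0.0101]
tool_rot: [-0.502, 0.502, -0.499, 0.498]
ft_force: [-0.5, -0.2, -0.6]
grip_width: 0.0694
```

Call:
arm_command(
  plan=[
    [[0,0,0],0],
    [[0,0,0],0],
    [[0,0,0],0],
    [[0,0,0],0],
    [[0,0,0],0],
  ],
  fingers=-1,
  force=15,
)

```text
time: 30.85
position: [0.6559, 0.1465, -0.0044]
tool_rot: [0.499, -0.5, 0.501, -0.5]
ft_force: [-0.1, 0.0, 3.6]
grip_width: 0.0398
```

Call:
arm_command(
  plan=[
    [[0,0,0],0],
    [[0,0,0],0],
    [[0,0,0],0],
  ],
)

```text
time: 31.15
position: [0.6559, 0.1465, -0.0045]
tool_rot: [0.499, -0.5, 0.501, -0.5]
ft_force: [-1.2, -0.1, 6.4]
grip_width: 0.0394
```

```bash
python3 - <<'E'
from h import *
st();go(.5546,.1116,.05,0)
E
```

```text
t 31.15 pos [ 0.6559  0.1465 -0.0045] y [ 0.002  0.    -1.   ] jaw [ 1.    -0.001  0.002] ang -0.07 w 0.0394 F [-1.2 -0.1  6.4] q6 [0.054 0.055]
shift [-4.05 -1.4   2.18] turn 0.013960521459659958
```

Call:
arm_command(
  plan=[
    [[0,0,0.5],0],
    [[0,0,1],0],
    [[0,0,1],0],
  ],
)

```text
time: 31.45
position: [0.6571, 0.1466, 0.0215]
tool_rot: [0.498, -0.499, 0.501, -0.501]
ft_force: [-0.2, 0.8, -0.1]
grip_width: 0.0395
```

```bash
python3 - <<'E'
from h import *
st();s=snap('side','side11');cv2.imwrite('pics/b10.png',cv2.resize(s['pixels'][150:270,230:350,::-1],None,fx=5,fy=5,interpolation=cv2.INTER_CUBIC))
snap('wrist','w11')
E
```

```text
t 31.45 pos [0.6571 0.1466 0.0215] y [ 0.005  0.    -1.   ] jaw [ 1.    -0.001  0.005] ang -0.08 w 0.0395 F [-0.2  0.8 -0.1] q6 [0.054 0.055]
```

```bash
python3 - <<'E'
from h import *
c=load('w11')
for p,z in (((279,316),.116),((279,316),.108),((280,245),.026)):print(toplane(c,[p],z))
print(proj(c,[[.6571,.1466,.116],[.6571,.1466,.05],[.6571,.1466,.026]]))
s=load('side11');f=lambda u,v:[230+u/5,150+v/5]
print(toplane(s,[f(294,303)],.031))
E
```

```text
[[0.65629947 0.14810389 0.116     ]]
[[0.656306   0.14257281 0.108     ]]
[[0.65716565 0.14054542 0.026     ]]
[[281.08246198 319.33382873]
 [280.09748526 251.04098577]
 [279.88704272 236.44906211]]
[[0.66203323 0.15333035 0.031     ]]
```

Call:
arm_command(
  plan=[
    [[0,0,0.8],0],
    [[-1.5,-0.5,0.8],0],
    [[-3,-1,0.8],0],
    [[-4.05,-1.35,0.8],0],
    [[-4.05,-1.35,0.5],0],
  ],
)

```text
time: 32.05
position: [0.5483, 0.1121, 0.0313]
tool_rot: [-0.501, 0.502, -0.499, 0.498]
ft_force: [0.5, 0.1, -0.9]
grip_width: 0.0394
```

```bash
python3 - <<'E'
from h import *
c=camera('wrist');st();go(.5546,.1126,.0015,0)
E
```

```text
t 32.1 pos [0.551  0.1123 0.0302] y [-0.004  0.    -1.   ] jaw [ 1.    -0.002 -0.004] ang -0.11 w 0.0396 F [ 1.4  0.3 -1.9] q6 [0.002 0.004]
shift [ 0.14  0.01 -1.15] turn 0.022975322338416503
```

Call:
arm_command(
  plan=[
    [[0.05,0,-0.4],0],
    [[0.05,0,-0.8],0],
    [[0.05,0,-1],0],
    [[0.05,0,-1],0],
  ],
)

```text
time: 32.5
position: [0.5548, 0.1128, 0.005]
tool_rot: [-0.5, 0.501, -0.5, 0.499]
ft_force: [0.8, -0.4, -1.0]
grip_width: 0.0394
```

```bash
python3 - <<'E'
from h import *
st();go(.5546,.1126,.0015,0)
E
```

```text
t 32.5 pos [0.5548 0.1128 0.005 ] y [-0.002  0.    -1.   ] jaw [ 1.    -0.001 -0.002] ang -0.06 w 0.0394 F [ 0.8 -0.4 -1. ] q6 [0.003 0.004]
shift [-0.01 -0.01 -0.14] turn 0.01175176482296365
```

Call:
arm_command(
  plan=[
    [[0,0,-0.1],0],
    [[0,0,-0.1],0],
    [[0,0,-0.1],0],
  ],
)

```text
time: 32.8
position: [0.5553, 0.1127, 0.0041]
tool_rot: [0.5, -0.5, 0.5, -0.5]
ft_force: [0.6, -0.2, -1.1]
grip_width: 0.0398
```

Call:
arm_command(
  plan=[
    [[0,0,-0.06],0],
    [[0,0,-0.06],0],
  ],
)

```text
time: 33.0
position: [0.5551, 0.1127, 0.0026]
tool_rot: [0.5, -0.5, 0.5, -0.5]
ft_force: [0.2, -0.2, -0.9]
grip_width: 0.0398
```

Call:
arm_command(
  plan=[
    [[0,0,-0.06],0],
    [[0,0,-0.06],0],
  ],
)

```text
time: 33.2
position: [0.5553, 0.1127, 0.0015]
tool_rot: [0.5, -0.5, 0.5, -0.5]
ft_force: [-1.2, 0.8, 2.8]
grip_width: 0.0395
```

Call:
arm_command(
  plan=[
    [[0,0,0],0],
    [[0,0,0],0],
    [[0,0,0],0],
    [[0,0,0],0],
  ],
  fingers=0.4,
)

```text
time: 33.6
position: [0.5551, 0.1126, 0.0008]
tool_rot: [-0.5, 0.5, -0.5, 0.5]
ft_force: [0.1, -0.7, -0.2]
grip_width: 0.0588
```

Call:
arm_command(
  plan=[
    [[0,0,1],0],
    [[0,0,3],0],
    [[0,0,4.5],0],
    [[-1,1.5,4.5],0],
    [[-1,3,4.5],0],
  ],
)

```text
time: 34.1
position: [0.5277, 0.1876, 0.1148]
tool_rot: [-0.499, 0.501, -0.501, 0.499]
ft_force: [0.4, -0.1, -0.2]
grip_width: 0.0606
```

```bash
python3 - <<'E'
from h import *
st();c=snap('top','top9');cv2.imwrite('pics/b11.png',cv2.resize(c['pixels'][165:295,230:340,::-1],None,fx=6,fy=6,interpolation=cv2.INTER_CUBIC)[:, :])
s=snap('side','side12');cv2.imwrite('pics/b12.png',cv2.resize(s['pixels'][160:290,180:330,::-1],None,fx=5,fy=5,interpolation=cv2.INTER_CUBIC))
E
```

```text
t 34.1 pos [0.5277 0.1876 0.1148] y [-0.001 -0.    -1.   ] jaw [ 1.    -0.004 -0.001] ang -0.21 w 0.0606 F [ 0.4 -0.1 -0.2] q6 [0.142 0.146]
```

Call:
arm_command(
  plan=[
    [[-0.5,1.8,0.5],0],
    [[-1,3.6,1],0],
    [[-1,4.2,1],0],
    [[-1,4.2,1],0],
  ],
  fingers=0.8,
)

```text
time: 34.6
position: [0.5053, 0.2941, 0.1385]
tool_rot: [-0.5, 0.499, -0.5, 0.501]
ft_force: [-0.7, 0.2, 0.1]
grip_width: 0.0773
```

```bash
python3 - <<'E'
from h import *
camera('side');c=snap('wrist','w12');st()
print(proj(c,[[.5469,.3812,.074],[.4581,.3799,.074],[.5535,.3763,.0],[.4601,.3804,.0]]))
E
```

```text
t 34.7 pos [0.5051 0.2915 0.1378] y [-0.001 -0.001 -1.   ] jaw [ 1.    -0.001 -0.001] ang -0.05 w 0.0778 F [-0.2  0.4 -0.3] q6 [0.333 0.334]
[[331.07023987 101.29696996]
 [220.22669846 103.02266459]
 [325.8952008  110.29513438]
 [235.16445136 106.14268272]]
```

```bash
python3 - <<'E'
from h import *
c=load('w12');im=c['pixels'][:,:,::-1]
cv2.imwrite('pics/b13.png',cv2.resize(im[25:150,170:390],None,fx=3.6,fy=3.6,interpolation=cv2.INTER_CUBIC))
for nm,r,f,h in(('mug2',(226.5,103.5),(237,105),(236,38)),('mug1',(336,105),(326,106),(353,43))):
    R=toplane(c,[r],.074)[0];F=toplane(c,[f],.006)[0]
    for z in(.03,.062):
        H=toplane(c,[h],z)[0];d=H-(R+F)/2;print(nm,R.round(4),F.round(4),z,d.round(4),np.degrees(np.arctan2(d[1],d[0])),np.hypot(*d[:2]))
E
```

```text
mug2 [0.4631 0.3795 0.074 ] [0.4628 0.3813 0.006 ] 0.03 [ 0.0037  0.0578 -0.01  ] 86.31075460327521 0.05795296772215286
mug2 [0.4631 0.3795 0.074 ] [0.4628 0.3813 0.006 ] 0.062 [0.0078 0.0504 0.022 ] 81.25619486357382 0.05100900467383606
mug1 [0.551  0.3784 0.074 ] [0.5526 0.3803 0.006 ] 0.03 [ 0.02   0.055 -0.01 ] 70.02403129009211 0.05852172640157324
mug1 [0.551  0.3784 0.074 ] [0.5526 0.3803 0.006 ] 0.062 [0.0131 0.048  0.022 ] 74.72483928099118 0.049742900863000206
```

Call:
arm_command(
  plan=[
    [[0.4,0.8,0],-1.7],
    [[0.8,1.6,0],-3.4],
    [[1.2,2.4,0],-5.1],
    [[1.6,3.2,0],-6.8],
    [[1.8,3.5,0],-8.5],
  ],
  fingers=0.9,
)

```text
time: 35.2
position: [0.5518, 0.3792, 0.1375]
tool_rot: [0.282, -0.648, 0.649, -0.282]
ft_force: [0.1, -0.2, -0.6]
grip_width: 0.0826
```

Call:
arm_command(
  plan=[
    [[0,0,-1],-0.5],
    [[0,0,-2],-0.5],
    [[0,0,-2],-0.5],
    [[0,0,-2],-0.5],
  ],
)

```text
time: 35.6
position: [0.5504, 0.3782, 0.0877]
tool_rot: [0.27, -0.654, 0.654, -0.269]
ft_force: [-0.0, -0.4, -0.6]
grip_width: 0.0825
```

```bash
python3 - <<'E'
from h import *
c=snap('wrist','w13');st();go(.5515,.3793,-.013,-45)
print(proj(c,[[.5515,.3793,.074]]))
E
```

```text
t 35.65 pos [0.5512 0.379  0.0889] y [ 0. -0. -1.] jaw [ 0.705 -0.709  0.   ] ang -45.17 w 0.0828 F [-1.7  0.5  0.7] q6 [0.436 1.224]
shift [ 0.01  0.01 -4.08] turn 0.033765581958425626
[[279.26671471 225.4147331 ]]
```

```bash
python3 - <<'E'
from h import *
c=load('top0');im=c['pixels'][:,:,::-1]
cv2.imwrite('pics/b14.png',cv2.resize(im[90:290,80:200],None,fx=3.9,fy=3.9,interpolation=cv2.INTER_CUBIC))
for z in(0,.05,.1): print(z,toplane(c,[[127,160],[125,215],[119,237],[128,105]],z).round(3)[:,:2].tolist())
s=load('side0');im=s['pixels'][:,:,::-1];cv2.imwrite('pics/b15.png',cv2.resize(im[100:220,150:310],None,fx=4.8,fy=4.8,interpolation=cv2.INTER_CUBIC))
E
```

```text
0 [[0.736, 0.516], [0.559, 0.505], [0.491, 0.518], [0.922, 0.531]]
0.05 [[0.72, 0.497], [0.55, 0.487], [0.484, 0.5], [0.9, 0.512]]
0.1 [[0.704, 0.479], [0.541, 0.469], [0.477, 0.481], [0.877, 0.494]]
```

Call:
arm_command(
  plan=[
    [[0.05,0.05,0],1.5],
    [[0.05,0.05,0],3],
    [[0.05,0.05,0],4],
    [[0.05,0.05,-0.6],4],
    [[0.05,0.05,-1.2],4],
  ],
)

```text
time: 36.15
position: [0.5525, 0.3815, 0.059]
tool_rot: [0.378, -0.597, 0.597, -0.38]
ft_force: [-0.8, 0.2, 0.0]
grip_width: 0.0827
```

```bash
python3 - <<'E'
from h import *
c=snap('wrist','w14');st();go(.5525,.3805,-.008,-25)
print(proj(c,[[.5525,.3805,.074]]))
E
```

```text
t 36.2 pos [0.5498 0.3803 0.0552] y [-0.004 -0.002 -1.   ] jaw [ 0.905 -0.426 -0.003] ang -25.19 w 0.0825 F [-0.3 -0.3 -2.1] q6 [0.438 0.878]
shift [ 0.11  0.01 -2.53] turn 0.03712679489706829
[[279.71485821 243.60317897]]
```

Call:
arm_command(
  plan=[
    [[0,0,-0.8],0],
    [[0,0,-1.6],0],
    [[0,0,-2.3],0],
    [[0,0,-2.4],0],
    [[0,0,-2.4],0],
  ],
)

```text
time: 36.7
position: [0.5506, 0.381, -0.0026]
tool_rot: [-0.38, 0.597, -0.597, 0.379]
ft_force: [-0.9, 0.1, 0.2]
grip_width: 0.0826
```

```bash
python3 - <<'E'
from h import *
st();go(.5525,.3805,-.008,-25)
E
```

```text
t 36.7 pos [ 0.5506  0.381  -0.0026] y [-0.002 -0.001 -1.   ] jaw [ 0.905 -0.424 -0.001] ang -25.11 w 0.0826 F [-0.9  0.1  0.2] q6 [0.439 0.877]
shift [ 0.07 -0.02 -0.22] turn 0.022619799039927103
```

Close with moderate force.

Call:
arm_command(
  plan=[
    [[0.05,0,-0.1],0],
    [[0.05,0,-0.1],0],
    [[0.05,0,-0.1],0],
    [[0.05,0,-0.1],0],
    [[0.05,0,-0.1],0],
  ],
  fingers=-1,
  force=15,
)

```text
time: 37.2
position: [0.553, 0.3818, -0.0032]
tool_rot: [0.379, -0.597, 0.597, -0.38]
ft_force: [-1.2, -0.6, 3.2]
grip_width: 0.0648
```

Call:
arm_command(
  plan=[
    [[0,0,0],0],
    [[0,0,0],0],
  ],
)

```text
time: 37.4
position: [0.553, 0.3818, -0.0032]
tool_rot: [0.379, -0.597, 0.597, -0.38]
ft_force: [-1.1, 0.5, 4.6]
grip_width: 0.0646
```

Call:
arm_command(
  plan=[
    [[0,0,0.5],0],
    [[0,0,1.2],0],
    [[0,0,2],0],
    [[0,0,2.5],0],
    [[0,0,2.5],0],
  ],
)

```text
time: 37.9
position: [0.5541, 0.3821, 0.0606]
tool_rot: [0.378, -0.596, 0.597, -0.381]
ft_force: [1.0, 0.2, -2.5]
grip_width: 0.0647
```

```bash
python3 - <<'E'
from h import *
c=snap('wrist','w15');st();s=snap('side','side15')
cv2.imwrite('pics/b16.png',cv2.resize(s['pixels'][100:220,150:310,::-1],None,fx=4.8,fy=4.8,interpolation=cv2.INTER_CUBIC))
E
```

```text
t 37.95 pos [0.5531 0.3816 0.0592] y [ 0.001  0.001 -1.   ] jaw [ 0.906 -0.424  0.001] ang -25.07 w 0.0645 F [ 0.2  1.  -2.7] q6 [0.438 0.876]
```

```bash
python3 - <<'E'
from h import *
c=load('w15');o=np.array([.5531,.3816])
for p,z in(((266,168),.09),((266,168),.104),((266,168),.12),((270,200),.11)):
    d=toplane(c,[p],z)[0][:2]-o;print(z,d.round(4),np.degrees(np.arctan2(d[1],d[0])).round(1),np.hypot(*d).round(4))
# rim circle centre pix
print(toplane(c,[[281,287]],.136), proj(c,[[.5531,.3816,.136]]), proj(c,[[.5531,.3816,.068]]))
E
python3 -c "
print((.5649-.5531)/.025,(.2213-.3816)/.025)"
```

```text
0.09 [0.0153 0.0478] 72.3 0.0501
0.104 [0.0166 0.0494] 71.4 0.0521
0.12 [0.0182 0.0512] 70.4 0.0543
0.11 [0.0121 0.0349] 70.9 0.037
[[0.55586407 0.38414648 0.136     ]] [[277.80741646 293.93235275]] [[278.00293761 239.06699186]]
0.47199999999999687 -6.412
```

Call:
arm_command(
  plan=[
    [[0,-1,0],1.6],
    [[0.1,-2,0],3.2],
    [[0.2,-3,0],4.8],
    [[0.3,-4,0],6.4],
    [[0.4,-5,0],8],
  ],
)

```text
time: 38.5
position: [0.5615, 0.2552, 0.057]
tool_rot: [0.563, -0.43, 0.429, -0.561]
ft_force: [0.4, 0.3, -1.3]
grip_width: 0.0648
```

Call:
arm_command(
  plan=[
    [[0,-0.5,0],1.6],
    [[0,-1,0],3.2],
    [[0.1,-1.4,0],4.8],
    [[0.1,-1.4,0],6.4],
    [[0.1,-1.4,0],8],
  ],
)

```text
time: 39.0
position: [0.5641, 0.2206, 0.0571]
tool_rot: [0.675, -0.212, 0.211, -0.674]
ft_force: [0.4, -0.4, -1.2]
grip_width: 0.0648
```

Call:
arm_command(
  plan=[
    [[0,0,-0.3],1.6],
    [[0,0,-0.6],3.2],
    [[0,0,-1],4.8],
    [[0,0,-1],4.8],
  ],
)

```text
time: 39.4
position: [0.5628, 0.2209, 0.031]
tool_rot: [0.704, -0.07, 0.066, -0.703]
ft_force: [-0.4, -0.6, -2.6]
grip_width: 0.065
```

```bash
python3 - <<'E'
from h import *
c=snap('wrist','w16');st();go(.5649,.2213,.003,79)
s=snap('side','side16')
cv2.imwrite('pics/b17.png',cv2.resize(s['pixels'][140:270,180:320,::-1],None,fx=5,fy=5,interpolation=cv2.INTER_CUBIC))
E
```

```text
t 39.45 pos [0.5635 0.2211 0.0318] y [-0.004 -0.001 -1.   ] jaw [ 0.195  0.981 -0.002] ang 78.76 w 0.0647 F [ 0.3  0.3 -1.8] q6 [ 0.189 -1.185]
shift [ 0.05  0.01 -1.15] turn 0.04805570601882607
```

```bash
python3 - <<'E'
from h import *
c=load('w16')
print(toplane(c,[[281.5,223.5],[274,163],[265,77],[108,98]],.006))
print(proj(c,[[.5649,.2213,.006],[.5635,.2211,.041]]))
cv2.imwrite('pics/b18.png',cv2.resize(c['pixels'][130:340,190:380,::-1],None,fx=4,fy=4,interpolation=cv2.INTER_CUBIC)[:600])
E
```

```text
[[0.56484967 0.2222549  0.006     ]
 [0.51918572 0.22569345 0.006     ]
 [0.46120915 0.2311713  0.006     ]
 [0.45217653 0.12169309 0.006     ]]
[[280.26765798 223.79444392]
 [279.57608056 238.85631585]]
```

```bash
python3 - <<'E'
from h import *
c=load('w16');o=np.array([.5635,.2211])
for p,z in(((265.5,166),.065),((265.5,166),.076),((271,215),.09),((271,230),.06)):
    d=toplane(c,[p],z)[0][:2]-o;print(z,d.round(4),np.degrees(np.arctan2(d[1],d[0])).round(1),np.hypot(*d).round(4))
E
```

```text
0.065 [-0.0508  0.0024] 177.3 0.0509
0.076 [-0.0522  0.0032] 176.5 0.0523
0.09 [-0.0309  0.0021] 176.2 0.031
0.06 [-0.0134 -0.0024] -170.0 0.0136
```

Call:
arm_command(
  plan=[
    [[0.04,0.02,-0.4],0],
    [[0.04,0.02,-0.8],0],
    [[0.04,0.02,-1],0],
    [[0.04,0.02,-1],0],
  ],
)

```text
time: 39.9
position: [0.565, 0.2217, 0.0072]
tool_rot: [0.704, -0.069, 0.067, -0.704]
ft_force: [-1.2, -0.6, -1.9]
grip_width: 0.0646
```

Call:
arm_command(
  plan=[
    [[0,0,-0.1],0],
    [[0,0,-0.1],0],
  ],
)

```text
time: 40.1
position: [0.5661, 0.2219, 0.0059]
tool_rot: [0.704, -0.068, 0.068, -0.704]
ft_force: [0.3, -0.5, -1.8]
grip_width: 0.0647
```

Call:
arm_command(
  plan=[
    [[-0.05,-0.02,-0.1],0],
    [[-0.05,-0.02,-0.1],0],
  ],
)

```text
time: 40.3
position: [0.5644, 0.2213, 0.0034]
tool_rot: [0.704, -0.068, 0.068, -0.704]
ft_force: [-0.3, -0.2, -0.9]
grip_width: 0.0645
```

Call:
arm_command(
  plan=[
    [[0,0,-0.05],0],
    [[0,0,-0.05],0],
  ],
)

```text
time: 40.5
position: [0.5652, 0.2214, 0.0028]
tool_rot: [-0.704, 0.068, -0.068, 0.704]
ft_force: [-0.7, -0.7, 1.9]
grip_width: 0.0648
```

Call:
arm_command(
  plan=[
    [[0,0,0],0],
    [[0,0,0],0],
    [[0,0,0],0],
    [[0,0,0],0],
  ],
  fingers=0.8,
)

```text
time: 40.9
position: [0.565, 0.2215, 0.0022]
tool_rot: [-0.704, 0.068, -0.068, 0.704]
ft_force: [0.2, 0.1, 0.1]
grip_width: 0.0777
```

Call:
arm_command(
  plan=[
    [[0,0,1],0],
    [[0,0,3],0],
    [[0,0,5],0],
    [[-0.8,1,5.4],-1.7],
    [[-1.6,2,5.4],-3.4],
  ],
)

```text
time: 41.4
position: [0.5274, 0.2722, 0.1407]
tool_rot: [-0.684, 0.172, -0.177, 0.687]
ft_force: [-0.1, 0.6, -0.2]
grip_width: 0.0783
```

Call:
arm_command(
  plan=[
    [[-0.8,1,0],-1.7],
    [[-1.6,2,0],-3.4],
    [[-2.3,3,0],-5.1],
    [[-2.4,4,0],-6.8],
    [[-2.4,4.2,0],-8.5],
  ],
)

```text
time: 41.9
position: [0.4638, 0.3791, 0.1374]
tool_rot: [-0.576, 0.409, -0.409, 0.577]
ft_force: [0.3, -0.2, 0.6]
grip_width: 0.078
```

```bash
python3 - <<'E'
from h import *
st();go(.463,.380,.08,-6)
c=snap('top','top10');cv2.imwrite('pics/b19.png',cv2.resize(c['pixels'][185:295,185:340,::-1],None,fx=5,fy=5,interpolation=cv2.INTER_CUBIC))
E
```

```text
t 41.9 pos [0.4638 0.3791 0.1374] y [ 0.001  0.001 -1.   ] jaw [0.944 0.33  0.001] ang 19.25 w 0.078 F [ 0.3 -0.2  0.6] q6 [0.498 0.162]
shift [-0.03  0.03 -2.3 ] turn -5.049006576330669
```

```bash
python3 - <<'E'
from h import *
c=load('top10')
print('floor',toplane(c,[[185+153/5,185+144/5]],.012),'rim',toplane(c,[[185+144/5,185+123/5]],.08))
print(saucer(c,275,215,330,275,.032))
for n,p in(('m1',(.5649,.2213,.006)),):print((proj(c,[p])-[185,185])*5)
E
```

```text
floor [[0.56744403 0.22269199 0.012     ]] rim [[0.56639655 0.21783009 0.08      ]]
(array([ 0.47969718, -0.04539265]), np.float64(0.06049452251802995))
[[156.51717355 150.1068029 ]]
```

Call:
arm_command(
  plan=[
    [[2.5,-15.5,-1],3.2],
    [[2.5,-15.5,-1],3.2],
    [[2.5,-15.5,-1],3.2],
    [[2.5,-15.5,-1],3.2],
    [[2.5,-15.5,-1],3.2],
  ],
  fingers=-0.1,
)

```text
time: 42.45
position: [0.504, 0.1319, 0.1216]
tool_rot: [-0.629, 0.323, -0.323, 0.629]
ft_force: [1.1, 0.2, -0.6]
grip_width: 0.0462
```

```bash
python3 - <<'E'
from h import *
st();go(.5277,-.012,.05,35)
E
```

```text
t 42.45 pos [0.504  0.1319 0.1216] y [ 0. -0. -1.] jaw [0.813 0.582 0.   ] ang 35.59 w 0.0462 F [ 1.1  0.2 -0.6] q6 [ 0.041 -0.58 ]
shift [ 0.95 -5.76 -2.86] turn -0.11866162082316123
```

Call:
arm_command(
  plan=[
    [[0.9,-2,0],0],
    [[0.9,-4,0],0],
    [[0.9,-5.6,0],0],
    [[0.9,-5.6,-1],0],
    [[0.9,-5.6,-2],0],
  ],
)

```text
time: 42.95
position: [0.5276, -0.0087, 0.0718]
tool_rot: [-0.628, 0.324, -0.326, 0.628]
ft_force: [-0.2, 0.6, -0.4]
grip_width: 0.0391
```

```bash
python3 - <<'E'
from h import *
c=snap('wrist','w20');st();go(.5277,-.012,-.019,35)
print(proj(c,[[.5277,-.012,.032],[.4797,-.0454,.032]]))
E
```

```text
t 43.0 pos [ 0.524  -0.0072  0.0678] y [-0.006  0.001 -1.   ] jaw [ 0.815  0.579 -0.004] ang 35.39 w 0.0392 F [-1.1  0.7 -1.7] q6 [-0.227 -0.845]
shift [ 0.15 -0.19 -3.47] turn -0.07779809017818025
[[276.4783121  219.09797463]
 [203.4277493  218.55173464]]
```

Call:
arm_command(
  plan=[
    [[0.05,-0.1,-1],0],
    [[0.05,-0.1,-2],0],
    [[0.05,-0.1,-2.6],0],
    [[0.05,-0.1,-2.6],0],
    [[0.05,-0.1,-2.6],0],
  ],
)

```text
time: 43.5
position: [0.5279, -0.0084, 0.007]
tool_rot: [0.629, -0.324, 0.324, -0.629]
ft_force: [1.0, -0.2, 1.0]
grip_width: 0.0392
```

```bash
python3 - <<'E'
from h import *
st();go(.528,-.009,-.019,35)
E
```

```text
t 43.5 pos [ 0.5279 -0.0084  0.007 ] y [-0. -0. -1.] jaw [ 0.814  0.581 -0.   ] ang 35.5 w 0.0392 F [ 1.  -0.2  1. ] q6 [-0.228 -0.847]
shift [ 0.   -0.02 -1.04] turn -0.09931482878238569
```

Call:
arm_command(
  plan=[
    [[0,0,-0.5],0],
    [[0,0,-0.9],0],
    [[0,0,-1],0],
    [[0,0,-1],0],
  ],
)

```text
time: 43.9
position: [0.5273, -0.0083, -0.0189]
tool_rot: [0.629, -0.325, 0.324, -0.628]
ft_force: [0.1, 0.3, 0.2]
grip_width: 0.0392
```

Call:
arm_command(
  plan=[
    [[0,0,0],0],
    [[0,0,0],0],
    [[0,0,0],0],
    [[0,0,0],0],
    [[0,0,0],0],
  ],
  fingers=-1,
  force=20,
)

```text
time: 44.4
position: [0.5276, -0.0085, -0.0183]
tool_rot: [0.628, -0.324, 0.324, -0.628]
ft_force: [-0.2, 0.7, 1.0]
grip_width: 0.0071
```

Call:
arm_command(
  plan=[
    [[0,0,0],0],
    [[0,0,0],0],
    [[0,0,0],0],
  ],
)

```text
time: 44.7
position: [0.5273, -0.0082, -0.0183]
tool_rot: [0.628, -0.325, 0.324, -0.628]
ft_force: [-1.7, 0.9, 3.2]
grip_width: 0.0063
```

```bash
python3 - <<'E'
from h import *
st();c=snap('top','top11');cv2.imwrite('pics/b20.png',cv2.resize(c['pixels'][185:295,185:340,::-1],None,fx=5,fy=5,interpolation=cv2.INTER_CUBIC))
E
```

```text
t 44.7 pos [ 0.5273 -0.0082 -0.0183] y [-0.001  0.    -1.   ] jaw [ 0.815  0.58  -0.001] ang 35.42 w 0.0063 F [-1.7  0.9  3.2] q6 [-0.228 -0.846]
```

Call:
arm_command(
  plan=[
    [[0.3,0.17,0.04],0],
    [[0.6,0.34,0.04],0],
    [[0.9,0.52,0.04],0],
    [[1.17,0.68,0.04],0],
    [[1.17,0.68,0],0],
  ],
)

```text
time: 45.25
position: [0.5598, 0.0092, -0.0181]
tool_rot: [-0.628, 0.323, -0.325, 0.629]
ft_force: [2.0, 1.8, 2.7]
grip_width: 0.0063
```

Call:
arm_command(
  plan=[
    [[0,0,0],0],
    [[0,0,0],0],
    [[0,0,0],0],
  ],
)

```text
time: 45.55
position: [0.5576, 0.0085, -0.0182]
tool_rot: [-0.628, 0.324, -0.325, 0.629]
ft_force: [1.1, 1.1, 2.6]
grip_width: 0.0063
```

Call:
arm_command(
  plan=[
    [[0,0,0],0],
    [[0,0,0],0],
    [[0,0,0],0],
    [[0,0,0],0],
  ],
  fingers=-0.3,
)

```text
time: 45.95
position: [0.5565, 0.0085, -0.0186]
tool_rot: [0.629, -0.325, 0.324, -0.628]
ft_force: [0.6, 0.0, 0.1]
grip_width: 0.0273
```

Call:
arm_command(
  plan=[
    [[0,0,1],0],
    [[0,0,3],0],
    [[0,0,5],0],
    [[-1,2,5],0],
    [[-1,4,5],0],
  ],
)

```text
time: 46.45
position: [0.5311, 0.1027, 0.1084]
tool_rot: [-0.628, 0.325, -0.326, 0.628]
ft_force: [0.3, 0.3, -0.7]
grip_width: 0.0306
```

Call:
arm_command(
  plan=[
    [[-0.5,2,0],-1.6],
    [[-1,4,0],-3.2],
    [[-1.5,6,0],-4.8],
    [[-2,8,0],-6.4],
    [[-2,8,0],-8.2],
  ],
  fingers=0.8,
)

```text
time: 46.95
position: [0.4805, 0.3064, 0.1065]
tool_rot: [-0.481, 0.519, -0.518, 0.481]
ft_force: [-0.1, -0.2, -0.8]
grip_width: 0.0625
```

```bash
python3 - <<'E'
from h import *
st();c=snap('top','top12');cv2.imwrite('pics/b21.png',cv2.resize(c['pixels'][185:295,185:340,::-1],None,fx=5,fy=5,interpolation=cv2.INTER_CUBIC))
print(saucer(c,265,205,330,275,.032));go(.463,.380,.08,-6)
E
```

```text
t 46.95 pos [0.4805 0.3064 0.1065] y [-0.001  0.001 -1.   ] jaw [ 0.997 -0.074 -0.001] ang -4.25 w 0.0625 F [-0.1 -0.2 -0.8] q6 [0.371 0.445]
(array([ 0.51294863, -0.02829442]), np.float64(0.060326159814970526))
shift [-0.69  2.86 -1.06] turn -0.29761385390471845
```

Call:
arm_command(
  plan=[
    [[-0.1,-2,0],-1.6],
    [[-0.2,-4,0],-3.2],
    [[-0.3,-6,0],-4.8],
    [[-0.3,-8,0],-6.4],
    [[-0.3,-10,0],-8.1],
  ],
  fingers=-0.1,
)

```text
time: 47.5
position: [0.4741, 0.0513, 0.1066]
tool_rot: [0.272, -0.653, 0.653, -0.271]
ft_force: [-0.0, -0.0, 1.2]
grip_width: 0.0435
```

Call:
arm_command(
  plan=[
    [[0,-1.7,0],0],
    [[0,-1.7,-1],0],
    [[0,-1.7,-2],0],
    [[0,-1.7,-2],0],
    [[0,-1.7,-2],0],
  ],
)

```text
time: 48.0
position: [0.4742, 0.0108, 0.0565]
tool_rot: [-0.274, 0.653, -0.652, 0.273]
ft_force: [0.6, -0.2, 0.2]
grip_width: 0.039
```

```bash
python3 - <<'E'
from h import *
c=snap('wrist','w22');st();go(.4723,.0123,-.019,-45)
print(proj(c,[[.5129,-.0283,.032],[.4723,.0123,.032]]))
E
```

```text
t 48.05 pos [0.475  0.0109 0.0571] y [ 0. -0. -1.] jaw [ 0.713 -0.701  0.   ] ang -44.54 w 0.0391 F [0.5 0.6 0.4] q6 [-0.213  0.565]
shift [-0.11  0.06 -3.04] turn -0.09166690816646791
[[352.27643269 223.55566051]
 [275.98211052 223.07095019]]
```

```bash
python3 - <<'E'
from h import *
c=load('w22')
cv2.imwrite('pics/b22.png',cv2.resize(c['pixels'][125:290,255:455,::-1],None,fx=4,fy=4,interpolation=cv2.INTER_CUBIC))
E
python3 - <<'E'
from h import *
c=load('w22')
def fit(p,z):
    P=toplane(c,np.array(p)/4.+[255,125],z)[:,:2];A=np.c_[2*P,np.ones(len(P))];q=np.linalg.lstsq(A,(P**2).sum(1),rcond=None)[0];return q[:2].round(4),np.sqrt(q[2]+q[:2]@q[:2]).round(4)
print('rim',fit([(82,390),(95,315),(145,200),(215,122),(300,80),(400,62),(490,66),(600,118),(680,210),(715,330),(700,440),(125,520),(170,590)],.032))
print('outline',fit([(44,340),(62,240),(120,145),(200,83),(290,48),(370,39),(480,60),(62,430),(125,545)],.006))
E
```

```text
rim (array([ 0.5159, -0.0282]), np.float64(0.0596))
outline (array([ 0.5117, -0.0257]), np.float64(0.0634))
```

Call:
arm_command(
  plan=[
    [[-0.05,0.08,-1],0],
    [[-0.05,0.08,-2],0],
    [[-0.05,0.08,-2.7],0],
    [[-0.05,0.08,-2.95],0],
    [[-0.05,0.08,-2.95],0],
  ],
)

```text
time: 48.55
position: [0.4739, 0.0132, -0.0169]
tool_rot: [0.273, -0.652, 0.652, -0.273]
ft_force: [-0.5, 0.6, 0.5]
grip_width: 0.0395
```

Call:
arm_command(
  plan=[
    [[0,0,0],0],
    [[0,0,0],0],
    [[0,0,0],0],
    [[0,0,0],0],
    [[0,0,0],0],
  ],
  fingers=-1,
)

```text
time: 49.05
position: [0.4739, 0.0128, -0.0168]
tool_rot: [0.273, -0.652, 0.652, -0.273]
ft_force: [-0.4, -1.3, 1.8]
grip_width: 0.0074
```

Call:
arm_command(
  plan=[
    [[0,0,0],0],
    [[0,0,0],0],
    [[0,0,0],0],
  ],
)

```text
time: 49.35
position: [0.4738, 0.0127, -0.0169]
tool_rot: [0.273, -0.652, 0.652, -0.273]
ft_force: [-1.4, -0.5, 3.9]
grip_width: 0.0064
```

Call:
arm_command(
  plan=[
    [[-0.07,0.06,0],0],
    [[-0.15,0.12,0],0],
    [[-0.15,0.12,0],0],
    [[-0.15,0.12,0],0],
  ],
)

```text
time: 49.75
position: [0.4707, 0.0158, -0.0169]
tool_rot: [0.272, -0.652, 0.653, -0.274]
ft_force: [1.9, -0.8, 4.5]
grip_width: 0.0065
```

Call:
arm_command(
  plan=[
    [[0,0,0],0],
    [[0,0,0],0],
    [[0,0,0],0],
    [[0,0,0],0],
  ],
  fingers=-0.3,
)

```text
time: 50.15
position: [0.4686, 0.0163, -0.0176]
tool_rot: [-0.274, 0.653, -0.652, 0.272]
ft_force: [0.0, 0.2, -1.1]
grip_width: 0.0273
```

Call:
arm_command(
  plan=[
    [[0,0,1],0],
    [[0,0,3],0],
    [[0,0,5],0],
    [[0,2,5],0],
    [[0,4,5],0],
  ],
)

```text
time: 50.65
position: [0.4713, 0.1158, 0.1098]
tool_rot: [0.27, -0.652, 0.653, -0.273]
ft_force: [0.2, 0.4, 0.2]
grip_width: 0.0306
```

Call:
arm_command(
  plan=[
    [[0,2,0],1.6],
    [[0,4,0],3.2],
    [[0,6,0],4.8],
    [[0,8,0],6.4],
    [[0,8,0],7.7],
  ],
  fingers=0.8,
)

```text
time: 51.15
position: [0.4691, 0.3218, 0.1077]
tool_rot: [-0.475, 0.523, -0.523, 0.477]
ft_force: [0.4, -0.7, -1.2]
grip_width: 0.0625
```

```bash
python3 - <<'E'
from h import *
st();c=snap('top','top13');cv2.imwrite('pics/b23.png',cv2.resize(c['pixels'][185:295,185:340,::-1],None,fx=5,fy=5,interpolation=cv2.INTER_CUBIC))
print(saucer(c,265,205,330,275,.032));go(.463,.380,.08,-6)
E
```

```text
t 51.15 pos [0.4691 0.3218 0.1077] y [ 0.001  0.003 -1.   ] jaw [ 0.996 -0.094  0.001] ang -5.42 w 0.0625 F [ 0.4 -0.7 -1.2] q6 [0.404 0.497]
(array([ 0.51155148, -0.02087525]), np.float64(0.060478265484962074))
shift [-0.22  2.44 -1.09] turn -0.13549926055806907
```

Call:
arm_command(
  plan=[
    [[1.6,-2,0],1.1],
    [[1.6,-4,0],1.1],
    [[1.6,-6,0],1.1],
    [[1.6,-8,0],1.1],
    [[1.6,-9.5,0],1.1],
  ],
  fingers=-0.2,
)

```text
time: 51.7
position: [0.5084, 0.0759, 0.1075]
tool_rot: [-0.497, 0.504, -0.503, 0.496]
ft_force: [0.0, -0.5, 0.9]
grip_width: 0.0422
```

Call:
arm_command(
  plan=[
    [[0,-1.4,0],0],
    [[0,-1.4,-1],0],
    [[0,-1.4,-2],0],
    [[0,-1.4,-2],0],
    [[0,-1.4,-2],0],
  ],
)

```text
time: 52.2
position: [0.5088, 0.0431, 0.0576]
tool_rot: [-0.498, 0.504, -0.502, 0.496]
ft_force: [0.3, 0.8, -1.3]
grip_width: 0.035
```

```bash
python3 - <<'E'
from h import *
st();go(.5093,.047,-.018,0)
E
```

```text
t 52.2 pos [0.5088 0.0431 0.0576] y [-0.002  0.    -1.   ] jaw [ 1.    -0.012 -0.002] ang -0.68 w 0.035 F [ 0.3  0.8 -1.3] q6 [-0.135 -0.123]
shift [ 0.02  0.16 -3.02] turn 0.13644613916575282
```

Call:
arm_command(
  plan=[
    [[0,0.2,-1],0],
    [[0,0.2,-2],0],
    [[0,0.2,-2.7],0],
    [[0,0.2,-2.95],0],
    [[0,0.2,-2.95],0],
  ],
)

```text
time: 52.7
position: [0.5099, 0.0486, -0.0157]
tool_rot: [-0.498, 0.503, -0.502, 0.497]
ft_force: [-0.6, -0.1, -0.4]
grip_width: 0.0348
```

```bash
python3 - <<'E'
from h import *
camera('side');st();go(.5093,.0409,-.018,0)
E
```

```text
t 52.75 pos [ 0.5104  0.0485 -0.0152] y [ 0.001 -0.    -1.   ] jaw [ 1.    -0.01   0.001] ang -0.57 w 0.035 F [-0.2 -0.2  0.1] q6 [-0.123 -0.113]
shift [-0.04 -0.31 -0.11] turn 0.11472086116899334
```

Call:
arm_command(
  plan=[
    [[-0.05,-0.1,0],0],
    [[-0.05,-0.2,0],0],
    [[-0.05,-0.3,0],0],
    [[-0.05,-0.3,0],0],
    [[-0.05,-0.3,0],0],
  ],
)

```text
time: 53.25
position: [0.5089, 0.0407, -0.0156]
tool_rot: [0.497, -0.502, 0.503, -0.498]
ft_force: [1.3, -0.6, 0.8]
grip_width: 0.035
```

Call:
arm_command(
  plan=[
    [[0,0.15,0.5],0],
    [[0,0.2,2],0],
    [[0,0.2,4],0],
    [[0,2,5],0],
    [[-0.5,4,5],0],
  ],
)

```text
time: 53.75
position: [0.5022, 0.1384, 0.1141]
tool_rot: [0.493, -0.501, 0.507, -0.5]
ft_force: [1.0, 0.4, -0.8]
grip_width: 0.0348
```

Call:
arm_command(
  plan=[
    [[0,2,0],0],
    [[-0.5,4,0],-1],
    [[-1,6,0],-1],
    [[-1.2,8,0],-1],
    [[-1.2,9,0],-1],
  ],
  fingers=0.8,
)

```text
time: 54.25
position: [0.4648, 0.3669, 0.11]
tool_rot: [-0.476, 0.523, -0.523, 0.476]
ft_force: [0.6, -0.4, 0.2]
grip_width: 0.0669
```

```bash
python3 - <<'E'
from h import *
st();c=snap('top','top14');cv2.imwrite('pics/b24.png',cv2.resize(c['pixels'][185:295,185:340,::-1],None,fx=5,fy=5,interpolation=cv2.INTER_CUBIC))
print(saucer(c,265,205,330,275,.032));go(.463,.380,.08,-6)
E
```

```text
t 54.25 pos [0.4648 0.3669 0.11  ] y [ 0.     0.001 -1.   ] jaw [ 0.996 -0.094  0.   ] ang -5.39 w 0.0669 F [ 0.6 -0.4  0.2] q6 [0.479 0.573]
(array([ 0.50973716, -0.02692224]), np.float64(0.060523014169604164))
shift [-0.12  0.38 -1.21] turn -0.1347633584578233
```

Call:
arm_command(
  plan=[
    [[-0.05,0.5,-0.5],0],
    [[-0.05,0.5,-1.2],0],
    [[-0.05,0.5,-1.2],0],
    [[-0.05,0.5,-1.2],0],
  ],
  fingers=0.9,
)

```text
time: 54.7
position: [0.4648, 0.3747, 0.0785]
tool_rot: [-0.476, 0.524, -0.524, 0.474]
ft_force: [0.6, 0.3, -0.6]
grip_width: 0.0824
```

```bash
python3 - <<'E'
from h import *
c=snap('wrist','w25');st();go(.463,.380,-.005,-6)
print(proj(c,[[.463,.380,.074]]))
E
```

```text
t 54.75 pos [0.4655 0.375  0.0791] y [-0.001 -0.    -1.   ] jaw [ 0.995 -0.098 -0.001] ang -5.65 w 0.0824 F [ 0.5  0.1 -0.1] q6 [0.491 0.59 ]
shift [-0.1   0.2  -3.36] turn -0.07063819065097618
[[275.42675327 224.5250514 ]]
```

Call:
arm_command(
  plan=[
    [[-0.1,0.22,-0.5],0],
    [[-0.1,0.22,-1.5],0],
    [[-0.1,0.22,-2.7],0],
    [[-0.1,0.22,-3.3],0],
    [[-0.1,0.22,-3.3],0],
  ],
)

```text
time: 55.25
position: [0.4612, 0.3801, -0.0057]
tool_rot: [-0.477, 0.524, -0.523, 0.473]
ft_force: [0.8, 1.0, 0.1]
grip_width: 0.0828
```

```bash
python3 - <<'E'
from h import *
st();go(.463,.3805,-.004,-6)
E
```

```text
t 55.25 pos [ 0.4612  0.3801 -0.0057] y [-0.004 -0.002 -1.   ] jaw [ 0.995 -0.098 -0.004] ang -5.61 w 0.0828 F [0.8 1.  0.1] q6 [0.503 0.6  ]
shift [0.07 0.01 0.07] turn -0.07872453694830597
```

Call:
arm_command(
  plan=[
    [[0,0,0],0],
    [[0,0,0],0],
    [[0,0,0],0],
    [[0,0,0],0],
    [[0,0,0],0],
  ],
  fingers=-1,
  force=15,
)

```text
time: 55.75
position: [0.4633, 0.3816, -0.0022]
tool_rot: [0.475, -0.524, 0.524, -0.476]
ft_force: [-1.7, 0.8, 5.6]
grip_width: 0.0649
```

Call:
arm_command(
  plan=[
    [[0,0,0],0],
    [[0,0,0],0],
  ],
)

```text
time: 55.95
position: [0.4633, 0.3816, -0.0022]
tool_rot: [0.475, -0.524, 0.524, -0.476]
ft_force: [-1.8, -0.3, 5.4]
grip_width: 0.0648
```

Call:
arm_command(
  plan=[
    [[0,0,0.6],0],
    [[0,0,1.6],0],
    [[0,-0.5,2.5],0],
    [[0,-1.5,2.5],1.6],
    [[0,-2.5,2.5],3.2],
  ],
)

```text
time: 56.45
position: [0.4639, 0.3187, 0.0608]
tool_rot: [-0.544, 0.45, -0.451, 0.546]
ft_force: [0.3, -0.0, -2.5]
grip_width: 0.0648
```

Call:
arm_command(
  plan=[
    [[-0.1,-1.2,0],1.6],
    [[-0.2,-2.4,0],3.2],
    [[-0.3,-3.6,0],4.8],
    [[-0.4,-4.8,0],6.4],
    [[-0.4,-6,0],8],
  ],
)

```text
time: 56.95
position: [0.4528, 0.1676, 0.0598]
tool_rot: [-0.666, 0.237, -0.238, 0.666]
ft_force: [0.2, 0.3, -1.5]
grip_width: 0.0647
```

Call:
arm_command(
  plan=[
    [[0,-0.6,0],1.6],
    [[0,-1.2,0],3.2],
    [[-0.05,-1.9,0],4.8],
    [[-0.05,-1.9,-0.5],6.4],
    [[-0.05,-1.9,-1],7],
  ],
)

```text
time: 57.45
position: [0.4529, 0.1205, 0.0348]
tool_rot: [-0.707, 0.026, -0.028, 0.707]
ft_force: [0.2, -0.5, -2.8]
grip_width: 0.0645
```

```bash
python3 - <<'E'
from h import *
c=snap('wrist','w26');st();go(.451,.121,.0038,85.5)
cv2.imwrite('pics/b25.png',cv2.resize(c['pixels'][110:340,190:380,::-1],None,fx=4,fy=4,interpolation=cv2.INTER_CUBIC)[:600])
E
```

```text
t 57.5 pos [0.4515 0.1206 0.0331] y [-0.001 -0.    -1.   ] jaw [ 0.077  0.997 -0.   ] ang 85.58 w 0.0648 F [-0.2 -0.2 -2.4] q6 [ 0.021 -1.472]
shift [-0.02  0.02 -1.17] turn -0.015599552255639536
```

Call:
arm_command(
  plan=[
    [[0,0,-0.4],0],
    [[0,0,-0.8],0],
    [[0,0,-1.05],0],
    [[0,0,-1.05],0],
    [[0,0,-1.05],0],
  ],
)

```text
time: 58.0
position: [0.4517, 0.1213, 0.0077]
tool_rot: [0.707, -0.028, 0.028, -0.707]
ft_force: [0.2, -0.0, -1.9]
grip_width: 0.065
```

Call:
arm_command(
  plan=[
    [[0,0,-0.1],0],
    [[0,0,-0.1],0],
  ],
)

```text
time: 58.2
position: [0.4519, 0.1212, 0.0054]
tool_rot: [-0.707, 0.028, -0.028, 0.707]
ft_force: [0.2, -0.6, -1.3]
grip_width: 0.0647
```

Call:
arm_command(
  plan=[
    [[-0.02,0,-0.07],0],
    [[-0.02,0,-0.07],0],
  ],
)

```text
time: 58.4
position: [0.4517, 0.1212, 0.0038]
tool_rot: [-0.707, 0.028, -0.029, 0.707]
ft_force: [0.9, -0.5, 0.5]
grip_width: 0.0649
```

Call:
arm_command(
  plan=[
    [[0,0,-0.03],0],
    [[0,0,-0.03],0],
  ],
)

```text
time: 58.6
position: [0.4519, 0.1211, 0.0037]
tool_rot: [0.707, -0.028, 0.029, -0.707]
ft_force: [-0.1, -1.8, 6.1]
grip_width: 0.065
```

Call:
arm_command(
  plan=[
    [[0,0,0],0],
    [[0,0,0],0],
    [[0,0,0],0],
    [[0,0,0],0],
  ],
  fingers=0.8,
)

```text
time: 59.0
position: [0.4511, 0.1212, 0.0027]
tool_rot: [-0.707, 0.028, -0.028, 0.707]
ft_force: [-0.0, 0.4, -0.2]
grip_width: 0.0776
```

Call:
arm_command(
  plan=[
    [[0,0,1],0],
    [[0,0,3],0],
    [[0,0,5],0],
    [[0,0,7],0],
    [[0,0,8],0],
  ],
)

```text
time: 59.5
position: [0.4531, 0.1214, 0.2069]
tool_rot: [-0.706, 0.026, -0.031, 0.707]
ft_force: [0.7, 0.2, -0.9]
grip_width: 0.0786
```

```bash
python3 - <<'E'
from h import *
st();s=snap('side','side27')
cv2.imwrite('pics/b26.png',cv2.resize(s['pixels'][140:290,180:380,::-1],None,fx=4,fy=4,interpolation=cv2.INTER_CUBIC))
t=load('top14');im=t['pixels'][:,:,::-1];cv2.imwrite('pics/b27.png',cv2.resize(im[110:200,280:345],None,fx=6.5,fy=6.5,interpolation=cv2.INTER_CUBIC))
E
```

```text
t 59.5 pos [0.4531 0.1214 0.2069] y [ 0.007  0.    -1.   ] jaw [0.08  0.997 0.001] ang 85.44 w 0.0786 F [ 0.7  0.2 -0.9] q6 [ 0.023 -1.468]
```

```bash
python3 - <<'E'
from h import *
t=load('top14')
C=toplane(t,[[280+210/6.5,110+322/6.5]],.164);print(C)
B=toplane(t,[[280+207/6.5,110+350/6.5]],.13);print('base ring',B)
s=load('side27')
print(toplane(s,[[180+615/4,140+245/4]],.164))
go(.72,-.055,.21,90)
E
```

```text
[[ 0.69537923 -0.05785123  0.164     ]]
base ring [[ 0.69369936 -0.0585018   0.13      ]]
[[ 0.69522403 -0.05687163  0.164     ]]
shift [10.6  -7.06  0.03] turn 0.9107547284712979
```

```bash
python3 - <<'E'
from h import *
t=load('top14')
for z in(0,.1,.15,.2): print(z,toplane(t,[[342,222],[360,103],[350,160]],z).round(3)[:,:2].tolist())
im=t['pixels'][:,:,::-1];cv2.imwrite('pics/b28.png',cv2.resize(im[90:240,330:405],None,fx=4,fy=4,interpolation=cv2.INTER_CUBIC))
s=load('side0');im=s['pixels'][:,:,::-1];cv2.imwrite('pics/b29.png',cv2.resize(im[180:300,295:400],None,fx=5,fy=5,interpolation=cv2.INTER_CUBIC))
E
```

```text
0 [[0.554, -0.159], [0.942, -0.217], [0.75, -0.183]]
0.1 [[0.536, -0.147], [0.895, -0.201], [0.717, -0.17]]
0.15 [[0.527, -0.141], [0.872, -0.193], [0.701, -0.163]]
0.2 [[0.517, -0.135], [0.849, -0.185], [0.685, -0.156]]
```

Call:
arm_command(
  plan=[
    [[2,-1,0],1.6],
    [[4,-2,0],3.2],
    [[6,-4,0],4.8],
    [[8,-5.5,0],4.9],
    [[9.8,-7,0],4.9],
  ],
  fingers=0.8,
)

```text
time: 60.05
position: [0.6561, -0.0213, 0.2019]
tool_rot: [-0.696, -0.122, 0.123, 0.697]
ft_force: [-0.3, 0.8, 0.1]
grip_width: 0.0782
```

Call:
arm_command(
  plan=[
    [[1.2,-0.2,0],0],
    [[1.9,-0.2,0],0],
    [[1.9,-0.2,0],0],
    [[1.9,-0.2,0],0],
  ],
)

```text
time: 60.45
position: [0.7015, -0.0249, 0.2014]
tool_rot: [-0.696, -0.121, 0.123, 0.697]
ft_force: [0.0, -0.0, -0.6]
grip_width: 0.0781
```

```bash
python3 - <<'E'
from h import *
c=snap('wrist','w30');st();go(.695,-.0575,.094,110)
print(proj(c,[[.695,-.0575,.164]]))
E
```

```text
t 60.5 pos [ 0.7012 -0.0247  0.2019] y [-0.003  0.001 -1.   ] jaw [-0.341  0.94   0.001] ang 109.94 w 0.0787 F [ 0.2 -1.3 -0.1] q6 [-0.194 -2.113]
shift [-0.25 -1.31 -4.31] turn 0.011528942678870635
[[242.76856377 195.07411421]]
```

```bash
python3 - <<'E'
from h import *
c=load('w30')
cv2.imwrite('pics/b30.png',cv2.resize(c['pixels'][125:235,190:320,::-1],None,fx=6,fy=5.4,interpolation=cv2.INTER_CUBIC))
E
python3 - <<'E'
from h import *
c=load('w30')
f=lambda p:[190+p[0]/6,125+p[1]/5.4]
a,b=toplane(c,[f((313,345)),f((290,200))],.164)
print('pointer',a,b,np.degrees(np.arctan2(*(b-a)[:2][::-1])))
# digits arc: fit centre on deck
D=[(178,138),(268,108),(365,102),(463,130),(546,180),(602,252)]
P=toplane(c,[f(p) for p in D],.128)[:,:2]
A=np.c_[2*P,np.ones(6)];q=np.linalg.lstsq(A,(P**2).sum(1),rcond=None)[0];print('centre',q[:2],np.sqrt(q[2]+q[:2]@q[:2]))
for n,p in zip('654321',P): d=p-q[:2];print(n,np.degrees(np.arctan2(d[1],d[0]))%360)
E
```

```text
pointer [ 0.69050588 -0.05946112  0.164     ] [ 0.67182975 -0.06862893  0.164     ] -153.85432651129776
centre [ 0.70227256 -0.05610371] 0.043969215264863866
6 229.62192114672135
5 211.392402284958
4 193.18976476217696
3 174.0567171329461
2 155.35874804329168
1 136.79503219619266
```

```bash
python3 - <<'E'
from h import *
c=load('w30')
f=lambda p:[190+p[0]/6,125+p[1]/5.4]
for z in(.13,.14,.15):
    b=toplane(c,[f((322,178))],z)[0];
    for C in((.695,-.0575),(.697,-.057)): d=b[:2]-C;print(z,b.round(4),np.degrees(np.arctan2(d[1],d[0]))%360,np.hypot(*d))
# collar top outline: left edge, right
T=[(137,340),(210,255),(300,222),(400,232),(470,280),(505,370)]
P=toplane(c,[f(p) for p in T],.164)[:,:2]
A=np.c_[2*P,np.ones(len(P))];q=np.linalg.lstsq(A,(P**2).sum(1),rcond=None)[0];print('top centre',q[:2],np.sqrt(q[2]+q[:2]@q[:2]))
E
```

```text
0.13 [ 0.6725 -0.068   0.13  ] 205.11678912142824 0.024849408513002144
0.13 [ 0.6725 -0.068   0.13  ] 204.2720841047734 0.026875450482339837
0.14 [ 0.671  -0.0674  0.14  ] 202.42827859567763 0.025912808524780704
0.14 [ 0.671  -0.0674  0.14  ] 201.81157895566352 0.027953906767774078
0.15 [ 0.6696 -0.0667  0.15  ] 199.956680315634 0.027028704486207752
0.15 [ 0.6696 -0.0667  0.15  ] 199.53770929591573 0.02908003863303873
top centre [ 0.69594388 -0.05635927] 0.024201189927591592
```

```bash
python3 - <<'E'
from h import *
c=load('w30')
f=lambda p:[190+p[0]/6,125+p[1]/5.4]
D=[(178,138),(268,108),(365,102),(463,130),(546,180),(602,252)]
P=toplane(c,[f(p) for p in D],.128)[:,:2]
for C in((.695,-.0575),(.698,-.057)):
  print([(round(float(np.degrees(np.arctan2(p[1]-C[1],p[0]-C[0]))%360),1),round(float(np.hypot(*(p-C))),4)) for p in P])
go(.696,-.057,.1,110)
E
```

```text
[(236.5, 0.0386), (215.4, 0.037), (193.7, 0.0367), (170.7, 0.0368), (148.9, 0.0384), (128.2, 0.04)]
[(233.4, 0.0407), (213.5, 0.0397), (193.3, 0.0398), (172.1, 0.0397), (151.7, 0.0407), (131.9, 0.0415)]
shift [-0.21 -1.29 -4.07] turn 0.011528942678870635
```

Call:
arm_command(
  plan=[
    [[-0.1,-0.7,0],1.5],
    [[-0.17,-1.27,0],3],
    [[-0.17,-1.27,-1],3],
    [[-0.17,-1.27,-2],3],
    [[-0.17,-1.27,-2],3],
  ],
  fingers=0.8,
)

```text
time: 61.0
position: [0.694, -0.0557, 0.1491]
tool_rot: [-0.673, -0.209, 0.215, 0.676]
ft_force: [-0.4, -0.4, -0.1]
grip_width: 0.0779
```

```bash
python3 - <<'E'
from h import *
c=snap('wrist','w31');st();go(.697,-.057,.098,125);print(proj(c,[[.697,-.057,.164]]))
s=snap('side','side31');cv2.imwrite('pics/b31.png',cv2.resize(s['pixels'][130:250,280:400,::-1],None,fx=5,fy=5,interpolation=cv2.INTER_CUBIC))
E
```

```text
t 61.05 pos [ 0.6958 -0.0561  0.1513] y [-0.005  0.001 -1.   ] jaw [-0.573  0.82   0.004] ang 124.94 w 0.0783 F [ 0.2 -0.4  0.7] q6 [-0.24  -2.421]
shift [ 0.05 -0.04 -2.13] turn 0.011454917916574913
[[275.5932831  243.21235742]]
```

Call:
arm_command(
  plan=[
    [[0.03,-0.04,-0.7],0],
    [[0.03,-0.04,-1.4],0],
    [[0.03,-0.04,-2],0],
    [[0.03,-0.04,-2],0],
    [[0.03,-0.04,-2],0],
  ],
)

```text
time: 61.6
position: [0.6997, -0.0579, 0.1035]
tool_rot: [0.675, 0.213, -0.212, -0.674]
ft_force: [-0.6, 0.1, 0.6]
grip_width: 0.0777
```

```bash
python3 - <<'E'
from h import *
st();go(.697,-.057,.098,125)
E
```

```text
t 61.6 pos [ 0.6997 -0.0579  0.1035] y [ 0.001 -0.    -1.   ] jaw [-0.573  0.82  -0.001] ang 124.93 w 0.0777 F [-0.6  0.1  0.6] q6 [-0.241 -2.422]
shift [-0.11  0.04 -0.22] turn 0.013327432911634674
```

Call:
arm_command(
  plan=[
    [[-0.08,0.04,-0.2],0],
    [[-0.08,0.04,-0.2],0],
    [[-0.08,0.04,-0.2],0],
  ],
)

```text
time: 61.9
position: [0.6974, -0.0569, 0.0983]
tool_rot: [0.675, 0.212, -0.212, -0.674]
ft_force: [-0.7, -0.4, 0.3]
grip_width: 0.0783
```

Call:
arm_command(
  plan=[
    [[0,0,0],0],
    [[0,0,0],0],
    [[0,0,0],0],
    [[0,0,0],0],
    [[0,0,0],0],
  ],
  fingers=-1,
  force=20,
)

```text
time: 62.4
position: [0.6969, -0.0564, 0.0979]
tool_rot: [-0.674, -0.212, 0.212, 0.675]
ft_force: [-1.7, 1.9, 1.3]
grip_width: 0.0534
```

Call:
arm_command(
  plan=[
    [[0,0,0],0],
    [[0,0,0],0],
    [[0,0,0],0],
  ],
)

```text
time: 62.7
position: [0.6969, -0.0565, 0.0979]
tool_rot: [-0.674, -0.212, 0.212, 0.675]
ft_force: [-1.2, 2.6, 2.2]
grip_width: 0.0537
```

Call:
arm_command(
  plan=[
    [[0,0,0],-1.4],
    [[0,0,0],-2.8],
    [[0,0,0],-4.2],
    [[0,0,0],-5.6],
    [[0,0,0],-7],
  ],
)

```text
time: 63.2
position: [0.6971, -0.0571, 0.0979]
tool_rot: [0.707, -0.002, 0.002, -0.707]
ft_force: [-2.0, 0.5, 1.0]
grip_width: 0.0535
```

Call:
arm_command(
  plan=[
    [[0,0,0],-1.4],
    [[0,0,0],-2.8],
    [[0,0,0],-3],
    [[0,0,0],-3],
  ],
)

```text
time: 63.6
position: [0.6971, -0.0573, 0.0979]
tool_rot: [0.701, -0.092, 0.092, -0.701]
ft_force: [-2.0, -0.2, 1.9]
grip_width: 0.0537
```

```bash
python3 - <<'E'
from h import *
o=st();print(o['moment']);c=snap('wrist','w32')
cv2.imwrite('pics/b32.png',cv2.resize(c['pixels'][130:340,190:380,::-1],None,fx=4,fy=4,interpolation=cv2.INTER_CUBIC)[:600])
E
```

```text
t 63.6 pos [ 0.6971 -0.0573  0.0979] y [-0.    -0.001 -1.   ] jaw [ 0.258  0.966 -0.001] ang 75.05 w 0.0537 F [-2.  -0.2  1.9] q6 [-0.241 -1.551]
[0.05469965 0.3265763  0.07391069]
```

Call:
arm_command(
  plan=[
    [[0,0,0],-1],
    [[0,0,0],-1],
    [[0,0,0],-1],
  ],
)

```text
time: 63.95
position: [0.6971, -0.0574, 0.0979]
tool_rot: [0.697, -0.123, 0.122, -0.696]
ft_force: [-2.1, -1.1, 2.5]
grip_width: 0.0533
```

```bash
python3 - <<'E'
from h import *
o=st();print([get_obs()['moment'][2].round(3) for _ in range(1)])
E
```

```text
t 63.95 pos [ 0.6971 -0.0574  0.0979] y [-0.    -0.001 -1.   ] jaw [ 0.341  0.94  -0.001] ang 70.05 w 0.0533 F [-2.1 -1.1  2.5] q6 [-0.241 -1.464]
[np.float64(0.079)]
```

Call:
arm_command(
  plan=[
    [[0,0,0],-1],
    [[0,0,0],-1],
    [[0,0,0],-1],
  ],
)

```text
time: 64.25
position: [0.697, -0.0575, 0.0979]
tool_rot: [0.691, -0.153, 0.153, -0.69]
ft_force: [-3.9, -1.7, 2.7]
grip_width: 0.0533
```

```bash
python3 - <<'E'
from h import *
o=st();print(o['moment'])
E
```

```text
t 64.25 pos [ 0.697  -0.0575  0.0979] y [-0.001 -0.001 -1.   ] jaw [ 0.422  0.907 -0.001] ang 65.05 w 0.0533 F [-3.9 -1.7  2.7] q6 [-0.241 -1.376]
[-0.26521274  0.58159002 -0.05235267]
```

Call:
arm_command(
  plan=[
    [[0,0,0],0],
    [[0,0,0],0],
    [[0,0,0],0],
    [[0,0,0],0],
  ],
  fingers=0.5,
)

```text
time: 64.65
position: [0.6977, -0.0567, 0.0976]
tool_rot: [-0.69, 0.153, -0.154, 0.69]
ft_force: [0.4, -0.0, 0.7]
grip_width: 0.0647
```

```bash
python3 - <<'E'
from h import *
o=st();print(o['moment']);c=snap('wrist','w33')
cv2.imwrite('pics/b33.png',cv2.resize(c['pixels'][130:340,190:380,::-1],None,fx=4,fy=4,interpolation=cv2.INTER_CUBIC)[:600])
E
```

```text
t 64.65 pos [ 0.6977 -0.0567  0.0976] y [ 0.001  0.    -1.   ] jaw [0.423 0.906 0.   ] ang 64.95 w 0.0647 F [ 0.4 -0.   0.7] q6 [-0.241 -1.374]
[-0.00808128 -0.03407619  0.01362583]
```

Call:
arm_command(
  plan=[
    [[0,0,0.8],0],
    [[0,0,2],0],
    [[0,0,4],0],
    [[0,0,4.5],1.6],
    [[0.3,0,4.5],3.2],
  ],
)

```text
time: 65.2
position: [0.7068, -0.0573, 0.2151]
tool_rot: [0.705, -0.051, 0.057, -0.705]
ft_force: [0.4, 0.1, 0.8]
grip_width: 0.0651
```

Call:
arm_command(
  plan=[
    [[0,0,0],1.6],
    [[0,0,0],2.4],
    [[0,0,0],2.4],
  ],
)

```text
time: 65.5
position: [0.7048, -0.0568, 0.2103]
tool_rot: [-0.707, -0.018, 0.018, 0.707]
ft_force: [-0.5, -0.6, -0.0]
grip_width: 0.0654
```

```bash
python3 - <<'E'
from h import *
st();c=snap('wrist','w34')
print(proj(c,[[.698,-.057,.164]]))
cv2.imwrite('pics/b34.png',cv2.resize(c['pixels'][140:290,210:350,::-1],None,fx=5,fy=5,interpolation=cv2.INTER_CUBIC)[:600])
t=snap('top','top34');cv2.imwrite('pics/b35.png',t['pixels'][:,:,::-1])
E
```

```text
t 65.5 pos [ 0.7048 -0.0568  0.2103] y [ 0.  0. -1.] jaw [-0.051  0.999  0.   ] ang 92.93 w 0.0654 F [-0.5 -0.6 -0. ] q6 [-0.238 -1.86 ]
[[279.52506317 204.88835894]]
```

```bash
python3 - <<'E'
from h import *
s=snap('side','side34')
im=s['pixels'].astype(int)
def orange(c,x0,y0,x1,y1):
    i=c['pixels'].astype(int);m=np.zeros(i.shape[:2],bool);m[y0:y1,x0:x1]=1
    m&=(i[...,0]>130)&(i[...,0]-i[...,2]>90)&(i[...,1]<i[...,0]*.62)
    v,u=np.where(m);return u,v
C=np.array([.697,-.0572])
# top-face pointer angle via wrist colour mask
c=load('w34');u,v=orange(c,270,160,320,215);P=toplane(c,np.c_[u,v],.164)[:,:2]
k=v>176; 
mn=P[k].mean(0);_,_,vt=np.linalg.svd(P[k]-mn);a=vt[0];a=a*np.sign(-a[0]);print('wrist top-face pointer dir',np.degrees(np.arctan2(a[1],a[0]))%360,k.sum(),'line offset from C',np.cross(a,mn-C))
for n,c2 in(('side0',load('side0')),('side34',s)):
    u,v=orange(c2,310,190,360,225);print(n,len(u),u.min(),u.max(),v.min(),v.max(),sorted(zip(v.tolist(),u.tolist()))[-3:],sorted(zip(v.tolist(),u.tolist()))[:3])
for k in range(1,7):
    th=np.radians(183.4-50+20.05*(k-1));d=np.array([np.cos(th),np.sin(th)])
    print(k,proj(s,[[*(C+.027*d),.132],[*(C+.027*d),.164],[*(C+.008*d),.164]]).round(1).tolist())
cv2.imwrite('pics/b36.png',cv2.resize(s['pixels'][175:235,300:370,::-1],None,fx=9,fy=9,interpolation=cv2.INTER_CUBIC))
E
```

```text
wrist top-face pointer dir 146.06296159189068 105 line offset from C 0.0002369248016878163
side0 8 328 331 202 213 [(205, 328), (205, 329), (213, 328)] [(202, 331), (203, 329), (203, 330)]<stdin>:12: DeprecationWarning: Arrays of 2-dimensional vectors are deprecated. Use arrays of 3-dimensional vectors instead. (deprecated in NumPy 2.0)
Traceback (most recent call last):
ValueError: zero-size array to reduction operation minimum which has no identity
```

```bash
python3 - 2>/dev/null <<'E'
from h import *
C=np.array([.697,-.0572])
for n in('w30','w31','w32','w33','w34'):
    c=load(n);i=c['pixels'].astype(int)
    m=(i[...,0]>100)&(i[...,0]-i[...,2]>70)&(i[...,1]<i[...,0]*.62)&(i[...,1]>i[...,0]*.2)
    v,u=np.where(m);P=toplane(c,np.c_[u,v],.164)[:,:2]
    k=np.hypot(*(P-C).T)<.0265;P=P[k];mn=P.mean(0);_,_,vt=np.linalg.svd(P-mn);a=vt[0];a=a*np.sign(-a[0])
    print(n,k.sum(),np.degrees(np.arctan2(a[1],a[0]))%360,mn,np.degrees(np.arctan2(*(mn-C)[::-1]))%360)
E
```

```text
w30 129 206.3136173723722 [ 0.6816601  -0.06428168] 204.78045688433195
w31 179 206.4899978284148 [ 0.68165809 -0.06427309] 204.75115268271566
w32 238 156.46574021812515 [ 0.68125798 -0.05033597] 156.44123760593533
w33 238 146.29404257619484 [ 0.68261325 -0.04771231] 146.5961853128984
w34 112 147.05430675239361 [ 0.6824456  -0.04764232] 146.70761784862316
```

```bash
python3 - 2>/dev/null <<'E'
from h import *
c=load('w34');C=np.array([.697,-.0572])
i=c['pixels'].astype(int);m=((i.min(2)>150)).astype(np.uint8);z=np.zeros_like(m);z[142:178,236:325]=1;m*=z
n,l,s,cc=cv2.connectedComponentsWithStats(m)
for k in range(1,n):
    if 8<s[k,4]<90:
        p=toplane(c,[cc[k]],.128)[0][:2]-C;print(cc[k].round(1),s[k,4],np.degrees(np.arctan2(p[1],p[0])).round(1)%360,np.hypot(*p).round(4))
go(.697,-.0570,.098,65)
E
```

```text
[286.7 151.8] 67 173.1 0.0386
[270.6 151.6] 59 194.4 0.0391
[256.  157.1] 70 214.9 0.0393
[302.4 156.4] 69 151.8 0.0397
[244.2 165.6] 60 233.6 0.0407
[315.2 166.5] 39 130.7 0.0408
shift [-0.31 -0.01 -4.49] turn -5.570643769122131
```

Call:
arm_command(
  plan=[
    [[-0.3,0,0],-1.6],
    [[-0.3,0,-1],-2.6],
    [[-0.3,0,-2.5],-2.6],
    [[-0.3,0,-4],-2.6],
    [[-0.3,0,-4.4],-2.6],
  ],
  fingers=0.8,
)

```text
time: 66.15
position: [0.6936, -0.0561, 0.0955]
tool_rot: [-0.704, 0.066, -0.059, 0.705]
ft_force: [0.3, 0.5, -0.8]
grip_width: 0.0782
```

Call:
arm_command(
  plan=[
    [[0,0,0],0],
    [[0,0,0],0],
  ],
)

```text
time: 66.35
position: [0.6987, -0.0573, 0.1019]
tool_rot: [0.705, -0.061, 0.063, -0.704]
ft_force: [-0.6, -1.0, 0.4]
grip_width: 0.0783
```

```bash
python3 - 2>/dev/null <<'E'
from h import *
st();go(.697,-.0570,.098,80)
E
```

```text
t 66.35 pos [ 0.6987 -0.0573  0.1019] y [ 0.003 -0.001 -1.   ] jaw [ 0.175  0.985 -0.   ] ang 79.91 w 0.0783 F [-0.6 -1.   0.4] q6 [-0.241 -1.635]
shift [-0.07  0.01 -0.16] turn 0.01883993204706371
```

Call:
arm_command(
  plan=[
    [[-0.05,0,-0.12],0],
    [[-0.05,0,-0.12],0],
  ],
)

```text
time: 66.55
position: [0.6969, -0.0572, 0.099]
tool_rot: [0.705, -0.061, 0.063, -0.704]
ft_force: [-0.1, 1.2, -0.6]
grip_width: 0.0784
```

Call:
arm_command(
  plan=[
    [[0,0,0],0],
    [[0,0,0],0],
    [[0,0,0],0],
    [[0,0,0],0],
    [[0,0,0],0],
  ],
  fingers=-1,
)

```text
time: 67.05
position: [0.6961, -0.0571, 0.0975]
tool_rot: [0.704, -0.062, 0.062, -0.704]
ft_force: [-0.6, -0.2, 0.9]
grip_width: 0.0536
```

Call:
arm_command(
  plan=[
    [[0,0,0],0],
    [[0,0,0],0],
  ],
)

```text
time: 67.25
position: [0.6961, -0.0571, 0.0975]
tool_rot: [0.704, -0.062, 0.062, -0.704]
ft_force: [-0.5, -0.2, 1.5]
grip_width: 0.0533
```

Call:
arm_command(
  plan=[
    [[0,0,0],0.6],
    [[0,0,0],1.2],
    [[0,0,0],1.2],
  ],
)

```text
time: 67.55
position: [0.696, -0.057, 0.0975]
tool_rot: [0.707, -0.025, 0.025, -0.707]
ft_force: [0.5, 0.3, 1.1]
grip_width: 0.0535
```

```bash
cat >> h.py <<'E'
def pointer(c,C=np.array([.697,-.0572])):
    i=c['pixels'].astype(int)
    m=(i[...,0]>100)&(i[...,0]-i[...,2]>70)&(i[...,1]<i[...,0]*.62)&(i[...,1]>i[...,0]*.2)
    v,u=np.where(m);P=toplane(c,np.c_[u,v],.164)[:,:2]
    k=np.hypot(*(P-C).T)<.0265;P=P[k];mn=P.mean(0);_,_,vt=np.linalg.svd(P-mn);a=vt[0];a=a*np.sign(-a[0])
    return k.sum(),np.degrees(np.arctan2(a[1],a[0]))%360
E
python3 - <<'E'
from h import *
o=st();print(o['moment'],pointer(snap('wrist','w35')))
E
```

```text
t 67.55 pos [ 0.696  -0.057   0.0975] y [ 0. -0. -1.] jaw [ 0.07   0.998 -0.   ] ang 85.97 w 0.0535 F [0.5 0.3 1.1] q6 [-0.241 -1.742]
[0.03447511 0.07290276 0.30220919] (np.int64(242), np.float64(152.44770969201605))
```

Call:
arm_command(
  plan=[
    [[0,0,0],0],
    [[0,0,0],0],
    [[0,0,0],0],
    [[0,0,0],0],
  ],
  fingers=0.5,
)

```text
time: 68.0
position: [0.6959, -0.0569, 0.097]
tool_rot: [-0.707, 0.025, -0.025, 0.707]
ft_force: [-1.2, -0.4, -0.6]
grip_width: 0.0646
```

```bash
python3 - <<'E'
from h import *
o=st();print(o['moment'],pointer(snap('wrist','w36')))
E
```

```text
t 68.0 pos [ 0.6959 -0.0569  0.097 ] y [-0.  0. -1.] jaw [0.071 0.997 0.   ] ang 85.9 w 0.0646 F [-1.2 -0.4 -0.6] q6 [-0.241 -1.741]
[ 0.02835097  0.0114216  -0.01854821] (np.int64(236), np.float64(157.78078830775198))
```

Call:
arm_command(
  plan=[
    [[0,0,0],0],
    [[0,0,0],0],
    [[0,0,0],0],
    [[0,0,0],0],
    [[0,0,0],0],
  ],
  fingers=-1,
)

```text
time: 68.55
position: [0.696, -0.057, 0.0973]
tool_rot: [0.707, -0.025, 0.025, -0.707]
ft_force: [-0.2, -0.4, 0.5]
grip_width: 0.0535
```

```bash
python3 - <<'E'
from h import *
o=st();print(o['moment'],pointer(snap('wrist','w37')))
E
```

```text
t 68.55 pos [ 0.696  -0.057   0.0973] y [-0. -0. -1.] jaw [ 0.071  0.997 -0.   ] ang 85.91 w 0.0535 F [-0.2 -0.4  0.5] q6 [-0.241 -1.741]
[-0.03432848  0.06567641  0.02540683] (np.int64(235), np.float64(157.74937021115542))
```

Call:
arm_command(
  plan=[
    [[0,0,0],-0.5],
    [[0,0,0],-1],
    [[0,0,0],-1],
  ],
)

```text
time: 68.9
position: [0.696, -0.0569, 0.0974]
tool_rot: [0.705, -0.055, 0.055, -0.705]
ft_force: [-0.4, 0.6, -0.4]
grip_width: 0.0539
```

```bash
python3 - <<'E'
from h import *
o=st();print(o['moment'],pointer(snap('wrist','w38')))
E
```

```text
t 68.9 pos [ 0.696  -0.0569  0.0974] y [-0. -0. -1.] jaw [ 0.156  0.988 -0.   ] ang 81.02 w 0.0539 F [-0.4  0.6 -0.4] q6 [-0.241 -1.655]
[0.08010657 0.00152128 0.39144522] (np.int64(238), np.float64(152.88879476086487))
```

Call:
arm_command(
  plan=[
    [[0,0,0],0],
    [[0,0,0],0],
    [[0,0,0],0],
    [[0,0,0],0],
  ],
  fingers=0.5,
)

```text
time: 69.35
position: [0.696, -0.057, 0.0972]
tool_rot: [-0.705, 0.056, -0.056, 0.705]
ft_force: [0.6, 0.1, 0.1]
grip_width: 0.0647
```

```bash
python3 - <<'E'
from h import *
o=st();print(o['moment'],pointer(snap('wrist','w39')))
E
```

```text
t 69.35 pos [ 0.696  -0.057   0.0972] y [-0.  0. -1.] jaw [0.158 0.987 0.   ] ang 80.91 w 0.0647 F [0.6 0.1 0.1] q6 [-0.241 -1.653]
[-0.03652535  0.04736341  0.0079071 ] (np.int64(237), np.float64(157.58077336391608))
```

Call:
arm_command(
  plan=[
    [[0,0,0],0],
    [[0,0,0],0],
    [[0,0,0],0],
    [[0,0,0],0],
    [[0,0,0],0],
  ],
  fingers=-1,
)

```text
time: 69.9
position: [0.696, -0.0571, 0.0974]
tool_rot: [0.705, -0.056, 0.056, -0.705]
ft_force: [0.2, 0.3, -0.2]
grip_width: 0.0537
```

Call:
arm_command(
  plan=[
    [[0,0,0],-0.5],
    [[0,0,0],-0.5],
    [[0,0,0],-0.5],
  ],
)

```text
time: 70.2
position: [0.696, -0.057, 0.0974]
tool_rot: [0.704, -0.071, 0.071, -0.703]
ft_force: [-0.1, -0.1, 0.5]
grip_width: 0.0532
```

```bash
python3 - <<'E'
from h import *
o=st();print(o['moment'][2],pointer(camera('wrist')),get_obs()['moment'][2])
E
```

```text
t 70.2 pos [ 0.696  -0.057   0.0974] y [ 0. -0. -1.] jaw [ 0.2   0.98 -0.  ] ang 78.49 w 0.0532 F [-0.1 -0.1  0.5] q6 [-0.241 -1.611]
0.24853703089560908 (np.int64(236), np.float64(155.3828844922852)) 0.2280714294141522
```

Call:
arm_command(
  plan=[
    [[0,0,0],-0.7],
    [[0,0,0],-1.4],
    [[0,0,0],-1.4],
    [[0,0,0],-1.4],
  ],
)

```text
time: 70.65
position: [0.696, -0.057, 0.0974]
tool_rot: [-0.698, 0.114, -0.114, 0.698]
ft_force: [-1.2, -0.1, 1.1]
grip_width: 0.0537
```

```bash
python3 - <<'E'
from h import *
o=st();print(o['moment'][2],pointer(camera('wrist')),get_obs()['moment'][2])
E
```

```text
t 70.65 pos [ 0.696  -0.057   0.0974] y [-0.  0. -1.] jaw [0.317 0.948 0.   ] ang 71.5 w 0.0537 F [-1.2 -0.1  1.1] q6 [-0.241 -1.489]
0.1524418120874559 (np.int64(241), np.float64(148.17914987029636)) 0.14691639100646256
```

Call:
arm_command(
  plan=[
    [[0,0,0],-0.7],
    [[0,0,0],-0.7],
    [[0,0,0],-0.7],
  ],
)

```text
time: 71.0
position: [0.696, -0.057, 0.0974]
tool_rot: [0.694, -0.135, 0.135, -0.694]
ft_force: [-1.5, -0.4, 1.1]
grip_width: 0.0534
```

```bash
python3 - <<'E'
from h import *
o=st();print(o['moment'][2],pointer(camera('wrist')),get_obs()['moment'][2])
E
```

```text
t 71.0 pos [ 0.696  -0.057   0.0974] y [-0. -0. -1.] jaw [ 0.374  0.927 -0.   ] ang 68.02 w 0.0534 F [-1.5 -0.4  1.1] q6 [-0.241 -1.428]
0.07204921211935494 (np.int64(242), np.float64(144.55746753113996)) 0.0658836861134639
```

Call:
arm_command(
  plan=[
    [[0,0,0],0],
    [[0,0,0],0],
    [[0,0,0],0],
    [[0,0,0],0],
    [[0,0,0],0],
  ],
  fingers=0.5,
)

```text
time: 71.55
position: [0.696, -0.0569, 0.0972]
tool_rot: [-0.694, 0.135, -0.135, 0.694]
ft_force: [-0.0, -0.0, 0.6]
grip_width: 0.0652
```

```bash
python3 - <<'E'
from h import *
o=st();print(pointer(snap('wrist','w40')))
E
```

```text
t 71.55 pos [ 0.696  -0.0569  0.0972] y [-0.  0. -1.] jaw [0.376 0.927 0.   ] ang 67.93 w 0.0652 F [-0.  -0.   0.6] q6 [-0.241 -1.427]
(np.int64(243), np.float64(145.36233454964457))
```

```bash
python3 - <<'E'
from h import *
c=load('w39')
cv2.imwrite('pics/b39.png',cv2.resize(c['pixels'][130:280,200:360,::-1],None,fx=4.5,fy=4,interpolation=cv2.INTER_CUBIC)[:600])
E
```

Call:
arm_command(
  plan=[
    [[0,0,0],0],
    [[0,0,0],0],
    [[0,0,0],0],
    [[0,0,0],0],
    [[0,0,0],0],
  ],
  fingers=-1,
)

```text
time: 72.1
position: [0.696, -0.057, 0.0974]
tool_rot: [0.694, -0.135, 0.135, -0.694]
ft_force: [-0.0, -0.2, 0.6]
grip_width: 0.0539
```

```bash
cat > q.py <<'E'
from h import *
o=get_obs();R=Rn.from_quat(o['tool_rot']).as_matrix();z=R[:,2];m=[o['moment'][2]];p=pointer(camera('wrist'))[1];m.append(get_obs()['moment'][2])
print('t',round(o['time'],2),'tool',round(float(np.degrees(np.arctan2(z[1],z[0]))),2),'ptr',round(float(p),2),'mz',np.round(m,3),'q6tau',np.round(o['joint_torque'],2),'w',o['grip_width'])
E
python3 q.py
```

```text
t 72.1 tool 67.92 ptr 145.59 mz [0.025 0.017] q6tau [ 2.600e-01 -5.084e+01 -1.667e+01  2.000e-02  3.000e-02  2.000e-02] w 0.05385117937523796
```

Call:
arm_command(
  plan=[
    [[0,0,0],0.6],
    [[0,0,0],0.6],
    [[0,0,0],0.6],
  ],
)

```text
time: 72.45
position: [0.696, -0.0571, 0.0974]
tool_rot: [0.697, -0.118, 0.118, -0.697]
ft_force: [-0.1, -0.4, 0.7]
grip_width: 0.0535
```

```bash
python3 q.py
```

```text
t 72.45 tool 70.86 ptr 148.67 mz [-0.008 -0.045] q6tau [ 4.000e-01 -5.070e+01 -1.664e+01  6.000e-02  1.000e-02 -1.000e-02] w 0.05352854933121191
```

Call:
arm_command(
  plan=[
    [[0,0,0],0.6],
    [[0,0,0],0.6],
    [[0,0,0],0.6],
  ],
)

```text
time: 72.8
position: [0.696, -0.057, 0.0974]
tool_rot: [0.7, -0.099, 0.099, -0.7]
ft_force: [-0.1, -0.6, 0.5]
grip_width: 0.0536
```

```bash
python3 q.py
```

```text
t 72.8 tool 73.89 ptr 151.59 mz [0.312 0.273] q6tau [-1.000e-02 -5.058e+01 -1.663e+01  1.700e-01 -3.000e-02  2.800e-01] w 0.05357575643487656
```

Call:
arm_command(
  plan=[
    [[0,0,0],0.6],
    [[0,0,0],0.6],
    [[0,0,0],0.6],
  ],
)

```text
time: 73.15
position: [0.696, -0.057, 0.0974]
tool_rot: [0.703, -0.081, 0.081, -0.702]
ft_force: [-0.9, -0.1, 0.5]
grip_width: 0.0534
```

```bash
python3 q.py
```

```text
t 73.15 tool 76.86 ptr 154.79 mz [0.269 0.256] q6tau [ 2.000e-02 -5.052e+01 -1.661e+01  1.800e-01 -4.000e-02  2.700e-01] w 0.053382966590106745
```

Call:
arm_command(
  plan=[
    [[0,0,0],0.6],
    [[0,0,0],0.6],
    [[0,0,0],0.6],
  ],
)

```text
time: 73.5
position: [0.6961, -0.057, 0.0973]
tool_rot: [0.704, -0.063, 0.063, -0.704]
ft_force: [-0.5, 0.1, 1.4]
grip_width: 0.0535
```

```bash
python3 q.py
```

```text
t 73.5 tool 79.82 ptr 157.34 mz [ 0.031 -0.001] q6tau [ 4.200e-01 -5.051e+01 -1.656e+01  1.300e-01 -3.000e-02  1.000e-02] w 0.05348648574613122
```

Call:
arm_command(
  plan=[
    [[0,0,0],0.6],
    [[0,0,0],0.6],
    [[0,0,0],0.6],
  ],
)

```text
time: 73.85
position: [0.696, -0.057, 0.0973]
tool_rot: [0.706, -0.044, 0.044, -0.706]
ft_force: [-0.2, -0.4, 1.4]
grip_width: 0.0533
```

```bash
python3 q.py
```

```text
t 73.85 tool 82.82 ptr 160.42 mz [ 0.028 -0.077] q6tau [ 5.500e-01 -5.049e+01 -1.653e+01  1.500e-01 -2.000e-02 -1.000e-02] w 0.053329622129492014
```

```bash
cat q.py; sed -n 1,200p h.py; python3 q.py
```

```text
from h import *
o=get_obs();R=Rn.from_quat(o['tool_rot']).as_matrix();z=R[:,2];m=[o['moment'][2]];p=pointer(camera('wrist'))[1];m.append(get_obs()['moment'][2])
print('t',round(o['time'],2),'tool',round(float(np.degrees(np.arctan2(z[1],z[0]))),2),'ptr',round(float(p),2),'mz',np.round(m,3),'q6tau',np.round(o['joint_torque'],2),'w',o['grip_width'])
import numpy as np, cv2
from rig import get_obs, camera, hand_in, pinch_z
def snap(name,fn=None):
    c=camera(name)
    np.savez(f'{fn or name}.npz',**{k:np.array(v) for k,v in c.items()})
    cv2.imwrite(f'pics/{fn or name}.png',c['pixels'][:,:,::-1]); return c
def load(fn): return dict(np.load(f'{fn}.npz'))
def ray(c,uv):
    uv=np.array(uv,float).reshape(-1,1,2)
    n=cv2.undistortPoints(uv,np.array(c['camera_matrix']),np.array(c['distortion'])).reshape(-1,2)
    R=np.array(c['R']);t=np.array(c['t']).ravel()
    d=np.c_[n,np.ones(len(n))]@R
    return -R.T@t,d
def toplane(c,uv,z):
    o,d=ray(c,uv); s=(z-o[2])/d[:,2]; return o+s[:,None]*d
def proj(c,X):
    R=np.array(c['R']);t=np.array(c['t']).ravel()
    p,_=cv2.projectPoints(np.array(
[... 1238 characters left out ...]
l(cn).reshape(-1,2)
    P=toplane(c,h,z)[:,:2]
    A=np.c_[2*P,np.ones(len(P))];b=(P**2).sum(1);q=np.linalg.lstsq(A,b,rcond=None)[0]
    return q[:2],np.sqrt(q[2]+q[:2]@q[:2])
def pointer(c,C=np.array([.697,-.0572])):
    i=c['pixels'].astype(int)
    m=(i[...,0]>100)&(i[...,0]-i[...,2]>70)&(i[...,1]<i[...,0]*.62)&(i[...,1]>i[...,0]*.2)
    v,u=np.where(m);P=toplane(c,np.c_[u,v],.164)[:,:2]
    k=np.hypot(*(P-C).T)<.0265;P=P[k];mn=P.mean(0);_,_,vt=np.linalg.svd(P-mn);a=vt[0];a=a*np.sign(-a[0])
    return k.sum(),np.degrees(np.arctan2(a[1],a[0]))%360
t 73.9 tool 82.84 ptr 160.36 mz [-0.077 -0.017] q6tau [ 5.900e-01 -5.048e+01 -1.653e+01  1.500e-01 -2.000e-02 -2.000e-02] w 0.053424513890012064
```

Call:
arm_command(
  plan=[
    [[0,0,0],0.6],
    [[0,0,0],0.6],
    [[0,0,0],0.6],
  ],
)

```text
time: 74.25
position: [0.696, -0.057, 0.0973]
tool_rot: [0.707, -0.026, 0.026, -0.707]
ft_force: [0.3, -0.9, 1.0]
grip_width: 0.0534
```

```bash
python3 q.py
```

```text
t 74.25 tool 85.84 ptr 163.34 mz [-0.01  -0.019] q6tau [ 6.400e-01 -5.045e+01 -1.650e+01  1.900e-01 -1.000e-02 -1.000e-02] w 0.05335298489284734
```

Call:
arm_command(
  plan=[
    [[0,0,0],0.6],
    [[0,0,0],0.6],
    [[0,0,0],0.6],
  ],
)

```text
time: 74.6
position: [0.696, -0.057, 0.0973]
tool_rot: [0.707, -0.007, 0.007, -0.707]
ft_force: [-1.7, -0.8, 1.7]
grip_width: 0.0535
```

```bash
python3 q.py
```

```text
t 74.6 tool 88.84 ptr 166.26 mz [-0.006 -0.002] q6tau [ 7.200e-01 -5.042e+01 -1.647e+01  2.100e-01 -0.000e+00 -1.000e-02] w 0.05351401394881457
```

Call:
arm_command(
  plan=[
    [[0,0,0],0.6],
    [[0,0,0],0.6],
    [[0,0,0],0.6],
  ],
)

```text
time: 74.95
position: [0.696, -0.057, 0.0973]
tool_rot: [0.707, 0.011, -0.011, -0.707]
ft_force: [-0.8, -1.8, 0.7]
grip_width: 0.0531
```

```bash
python3 q.py
```

```text
t 74.95 tool 91.83 ptr 169.34 mz [ 0.008 -0.031] q6tau [ 7.900e-01 -5.039e+01 -1.644e+01  2.400e-01  0.000e+00 -1.000e-02] w 0.05311212626664181
```

Call:
arm_command(
  plan=[
    [[0,0,0],0.6],
    [[0,0,0],0.6],
    [[0,0,0],0.6],
  ],
)

```text
time: 75.3
position: [0.696, -0.057, 0.0973]
tool_rot: [0.707, 0.03, -0.03, -0.706]
ft_force: [-0.0, -1.1, 0.6]
grip_width: 0.0539
```

```bash
python3 q.py
```

```text
t 75.3 tool 94.84 ptr 172.34 mz [-0.017 -0.011] q6tau [ 8.600e-01 -5.035e+01 -1.641e+01  2.600e-01  1.000e-02 -1.000e-02] w 0.053864514066711965
```

Call:
arm_command(
  plan=[
    [[0,0,0],0.6],
    [[0,0,0],0.6],
    [[0,0,0],0.6],
  ],
)

```text
time: 75.65
position: [0.696, -0.057, 0.0973]
tool_rot: [0.705, 0.048, -0.048, -0.705]
ft_force: [-0.8, -1.6, 1.3]
grip_width: 0.0536
```

```bash
python3 q.py
```

```text
t 75.65 tool 97.83 ptr 175.26 mz [-0.017 -0.001] q6tau [ 9.300e-01 -5.032e+01 -1.639e+01  2.900e-01  1.000e-02 -1.000e-02] w 0.05358445979590626
```

Call:
arm_command(
  plan=[
    [[0,0,0],0.6],
    [[0,0,0],0.6],
    [[0,0,0],0.6],
  ],
)

```text
time: 76.0
position: [0.696, -0.057, 0.0973]
tool_rot: [0.704, 0.067, -0.067, -0.704]
ft_force: [-0.1, -1.4, 1.2]
grip_width: 0.0534
```

```bash
python3 q.py
```

```text
t 76.0 tool 100.84 ptr 178.36 mz [ 0.017 -0.028] q6tau [ 9.800e-01 -5.029e+01 -1.636e+01  3.100e-01  1.000e-02 -1.000e-02] w 0.053426284012171234
```

Call:
arm_command(
  plan=[
    [[0,0,0],0],
    [[0,0,0],0],
    [[0,0,0],0],
    [[0,0,0],0],
  ],
  fingers=0.5,
)

```text
time: 76.45
position: [0.6959, -0.0566, 0.0971]
tool_rot: [-0.704, -0.067, 0.067, 0.704]
ft_force: [-0.0, -1.1, -0.4]
grip_width: 0.0648
```

```bash
python3 q.py; python3 -c "
from h import *
c=snap('wrist','w_a');u=proj(c,[[.697,-.0572,.164]])[0].astype(int);print(u)
im=c['pixels'][max(0,u[1]-150):u[1]+150,max(0,u[0]-170):u[0]+170,::-1]
cv2.imwrite('pics/w_a_crop.png',cv2.resize(im,None,fx=2,fy=2,interpolation=2))"
```

```text
t 76.45 tool 100.92 ptr 178.27 mz [ 0.004 -0.017] q6tau [  0.   -51.2  -16.71  -0.06   0.06   0.  ] w 0.06482252561647739
[278 283]
```

View pics/w_a_crop.png

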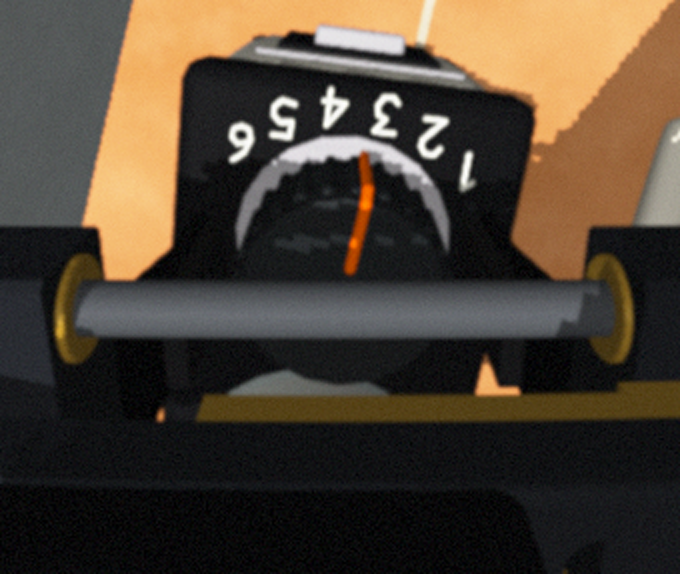

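```bash
python3 -c "
from h import *
c=load('w_a');u=np.array([108,133])
print('cam',(-c['R'].T@c['t']).round(3))
C=np.array([.697,-.0572])
def d(p,z):
    P=toplane(c,[u+np.array(p)/2],z)[0,:2]-C; return (P*1000).round(1),np.degrees(np.arctan2(P[1],P[0]))%360,np.hypot(*P)*1000
print('in',d((350,270),.164));print('edge',d((367,192),.164));print('mid',d((367,205),.164))
for z in(.128,.135,.14): print('bot',z,d((363,156),z))
for n,p in {1:(467,171),2:(433,136),3:(385,116),4:(334,108),5:(283,118),6:(241,142)}.items(): print(n,d(p,.128))
for n,p in {'ringL':(238,235),'ringR':(450,235),'ringT':(342,138)}.items(): print(n,d(p,.130))
"
```

```text
cam [ 0.624 -0.071  0.297]
in (array([-8.3,  0.8]), np.float64(174.69630082807268), np.float64(8.340909043662858))
edge (array([-27.9,   0.8]), np.float64(178.31408793292425), np.float64(27.900846638280193))
mid (array([-24.8,   1.4]), np.float64(176.68570278789198), np.float64(24.88999856015262))
bot 0.128 (array([-25.9,   1.4]), np.float64(176.8044051700378), np.float64(25.923707716759242))
bot 0.135 (array([-27.8,   0.8]), np.float64(178.29159604801603), np.float64(27.853549102825138))
bot 0.14 (array([-29.2,   0.4]), np.float64(179.23326147357014), np.float64(29.24219390738428))
1 (array([-27.1,  31.2]), np.float64(131.01514924118578), np.float64(41.29195222175157))
2 (array([-35.2,  19.4]), np.float64(151.16066724778142), np.float64(40.204010047847426))
3 (array([-38.3,   5.1]), np.float64(172.36513717269096), np.float64(38.595227040538155))
4 (array([-37.8,  -9.1]), np.float64(193.46871635949), np.float64(38.87832192210272))
5 (array([-32.4, -22.3]), np.float64(214.55840236814691), np.float64(39.35032536758044))
6 (array([-23.5, -32.7]), np.float64(234.34937874671277), np.float64(40.23989608448971))
ringL (array([  3.5, -29.3]), np.float64(276.82461102213523), np.float64(29.5281233381171))
ringR (array([-8. , 30.5]), np.float64(104.66263234256685), np.float64(31.524925936818363))
ringT (array([-30.4,  -5.4]), np.float64(190.07332555381237), np.float64(30.871911079186003))
```

Call:
arm_command(
  plan=[
    [[0,0,0],0],
    [[0,0,0],0],
    [[0,0,0],0],
    [[0,0,0],0],
  ],
  fingers=-1,
  force=20,
)

```text
time: 76.95
position: [0.696, -0.057, 0.0974]
tool_rot: [0.704, 0.067, -0.067, -0.704]
ft_force: [0.2, -0.7, 0.7]
grip_width: 0.0535
```

```bash
python3 q.py
```

```text
t 76.95 tool 100.91 ptr 178.52 mz [ 0.027 -0.04 ] q6tau [ 1.800e-01 -5.108e+01 -1.667e+01 -5.000e-02  4.000e-02  1.000e-02] w 0.05345856058186993
```

Call:
arm_command(
  plan=[
    [[0,0,0],0.6],
    [[0,0,0],0.6],
    [[0,0,0],0.6],
  ],
)

```text
time: 77.3
position: [0.696, -0.057, 0.0974]
tool_rot: [0.702, 0.085, -0.085, -0.702]
ft_force: [0.3, -0.4, 0.7]
grip_width: 0.0535
```

```bash
python3 q.py
```

```text
t 77.3 tool 103.87 ptr 181.4 mz [-0.012  0.032] q6tau [ 2.300e-01 -5.099e+01 -1.664e+01 -2.000e-02  3.000e-02  0.000e+00] w 0.05348968416547608
```

Call:
arm_command(
  plan=[
    [[0,0,0],0.6],
    [[0,0,0],0.6],
    [[0,0,0],0.6],
  ],
)

```text
time: 77.65
position: [0.696, -0.057, 0.0974]
tool_rot: [0.7, 0.104, -0.104, -0.699]
ft_force: [0.1, -0.4, 1.0]
grip_width: 0.0532
```

```bash
python3 q.py
```

```text
t 77.65 tool 106.84 ptr 184.47 mz [-0.022 -0.012] q6tau [ 3.100e-01 -5.091e+01 -1.661e+01  0.000e+00  2.000e-02 -1.000e-02] w 0.053249212954735885
```

Call:
arm_command(
  plan=[
    [[0,0,0],0],
    [[0,0,0],0],
    [[0,0,0],0],
    [[0,0,0],0],
    [[0,0,0],0],
  ],
  fingers=0.5,
)

```text
time: 78.2
position: [0.696, -0.0569, 0.0972]
tool_rot: [-0.699, -0.104, 0.104, 0.699]
ft_force: [0.8, -0.3, -0.4]
grip_width: 0.0654
```

```bash
python3 q.py
```

```text
t 78.2 tool 106.92 ptr 184.54 mz [-0.017 -0.051] q6tau [ 0.000e+00 -5.119e+01 -1.673e+01 -6.000e-02  5.000e-02  0.000e+00] w 0.06536121378650382
```

Call:
arm_command(
  plan=[
    [[0,0,0],0],
    [[0,0,0],0],
    [[0,0,0],0],
    [[0,0,0],0],
    [[0,0,0],0],
  ],
  fingers=1,
)

```text
time: 78.75
position: [0.696, -0.057, 0.0973]
tool_rot: [-0.699, -0.104, 0.104, 0.699]
ft_force: [-0.2, 0.4, -0.8]
grip_width: 0.0862
```

```bash
python3 q.py
```

```text
t 78.75 tool 106.92 ptr 184.29 mz [-0.033  0.006] q6tau [ 0.000e+00 -5.119e+01 -1.673e+01 -6.000e-02  5.000e-02  0.000e+00] w 0.08618388093000158
```

Call:
arm_command(
  plan=[
    [[0,0,2],0],
    [[0,0,3.6],0],
    [[0,0,3.6],0],
  ],
)

```text
time: 79.1
position: [0.7009, -0.0581, 0.195]
tool_rot: [0.701, 0.109, -0.099, -0.697]
ft_force: [1.0, 0.5, 0.3]
grip_width: 0.087
```

```bash
python3 q.py;python3 -c "
from h import *
c=snap('wrist','w_b');u=proj(c,[[.697,-.0572,.164]])[0].astype(int);print(u)
im=c['pixels'][max(0,u[1]-150):u[1]+150,max(0,u[0]-170):u[0]+170,::-1]
cv2.imwrite('pics/w_b_crop.png',cv2.resize(im,None,fx=2,fy=2,interpolation=2))"
```

```text
t 79.1 tool 106.93 ptr 184.42 mz [ 0.062 -0.069] q6tau [ 6.000e-02 -4.768e+01 -1.779e+01 -7.000e-02  4.500e-01  1.000e-02] w 0.0870338001115668
[280 217]
```

View pics/w_b_crop.png

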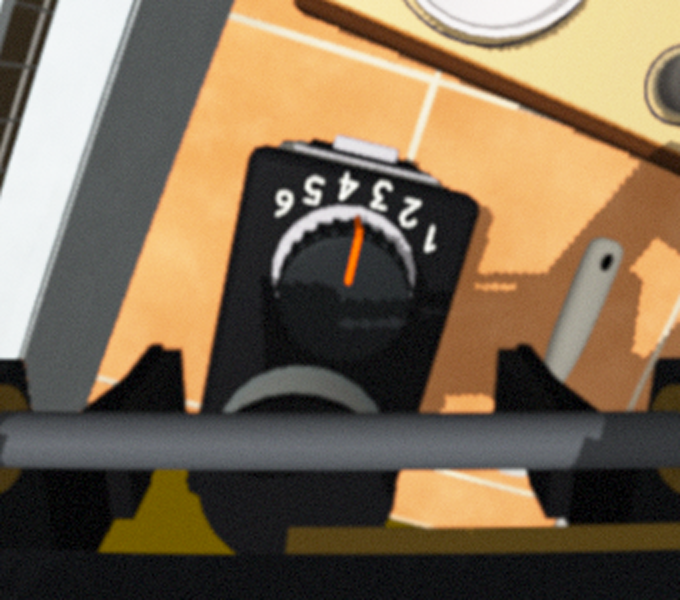

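Call:
arm_command(
  plan=[
    [[0,0,-2],0],
    [[0,0,-3.6],0],
    [[0,0,-3.6],0],
    [[0,0,-3.6],0],
  ],
  fingers=0.5,
)

```text
time: 79.6
position: [0.6943, -0.0566, 0.095]
tool_rot: [-0.699, -0.102, 0.106, 0.7]
ft_force: [-0.9, -0.3, 0.4]
grip_width: 0.0677
```

Call:
arm_command(
  plan=[
    [[0,0,0],0],
    [[0,0,0],0],
    [[0,0,0],0],
    [[0,0,0],0],
  ],
  fingers=-1,
)

```text
time: 80.0
position: [0.696, -0.0571, 0.0977]
tool_rot: [0.699, 0.104, -0.104, -0.699]
ft_force: [-0.0, -0.0, -1.3]
grip_width: 0.0534
```

```bash
python3 q.py; python3 -c "
from h import *
st()"
```

```text
t 80.0 tool 106.92 ptr 184.55 mz [0.059 0.005] q6tau [ 2.700e-01 -5.126e+01 -1.679e+01 -1.000e-02  2.000e-02  1.000e-02] w 0.053440045026044235
t 80.05 pos [ 0.696  -0.057   0.0977] y [ 0. -0. -1.] jaw [-0.291  0.957 -0.   ] ang 106.92 w 0.0539 F [-0.9 -1.1  0.8] q6 [-0.241 -2.107]
```

Call:
arm_command(
  plan=[
    [[0,0,0],-1.2],
    [[0,0,0],-2.4],
    [[0,0,0],-2.4],
    [[0,0,0],-2.4],
  ],
)

```text
time: 80.45
position: [0.696, -0.057, 0.0976]
tool_rot: [0.706, 0.031, -0.031, -0.706]
ft_force: [-0.4, -0.1, 1.3]
grip_width: 0.0538
```

```bash
python3 q.py
```

```text
t 80.45 tool 95.04 ptr 172.43 mz [0.048 0.04 ] q6tau [ 3.400e-01 -5.047e+01 -1.666e+01  3.000e-02 -9.000e-02  1.000e-02] w 0.05381261733731034
```

Call:
arm_command(
  plan=[
    [[0,0,0],0],
    [[0,0,0],0],
    [[0,0,0],0],
    [[0,0,0],0],
    [[0,0,0],0],
  ],
  fingers=0.5,
)

```text
time: 81.0
position: [0.696, -0.0569, 0.0972]
tool_rot: [-0.706, -0.03, 0.03, 0.706]
ft_force: [-0.5, -0.4, -0.2]
grip_width: 0.0653
```

```bash
python3 q.py
```

```text
t 81.0 tool 94.93 ptr 172.58 mz [0.052 0.054] q6tau [ 0.000e+00 -5.119e+01 -1.671e+01 -5.000e-02  6.000e-02 -0.000e+00] w 0.06528377822020334
```

Call:
arm_command(
  plan=[
    [[0,0,0],0],
    [[0,0,0],0],
    [[0,0,0],0],
  ],
  fingers=-1,
)

```text
time: 81.35
position: [0.696, -0.057, 0.0974]
tool_rot: [0.706, 0.03, -0.03, -0.706]
ft_force: [0.1, -0.0, -0.4]
grip_width: 0.0534
```

Call:
arm_command(
  plan=[
    [[0,0,0],-1.3],
    [[0,0,0],-1.3],
    [[0,0,0],-1.3],
  ],
)

```text
time: 81.65
position: [0.696, -0.057, 0.0974]
tool_rot: [0.707, -0.009, 0.009, -0.707]
ft_force: [-0.8, -0.5, 0.1]
grip_width: 0.0534
```

```bash
python3 q.py
```

```text
t 81.65 tool 88.54 ptr 165.97 mz [-0.03   0.052] q6tau [ 2.400e-01 -5.100e+01 -1.665e+01 -3.000e-02  5.000e-02  1.000e-02] w 0.05338848686312436
```

Call:
arm_command(
  plan=[
    [[0,0,0],0],
    [[0,0,0],0],
    [[0,0,0],0],
    [[0,0,0],0],
  ],
  fingers=0.5,
)

```text
time: 82.1
position: [0.6959, -0.0569, 0.0972]
tool_rot: [-0.707, 0.01, -0.01, 0.707]
ft_force: [0.9, -0.2, 0.8]
grip_width: 0.0649
```

```bash
python3 q.py
```

```text
t 82.1 tool 88.44 ptr 166.17 mz [0.005 0.041] q6tau [-0.000e+00 -5.119e+01 -1.671e+01 -5.000e-02  7.000e-02 -0.000e+00] w 0.06493196876566389
```

Call:
arm_command(
  plan=[
    [[0,0,0],0],
    [[0,0,0],0],
    [[0,0,0],0],
  ],
  fingers=-1,
)

```text
time: 82.45
position: [0.696, -0.057, 0.0974]
tool_rot: [0.707, -0.01, 0.01, -0.707]
ft_force: [-1.1, -0.3, 0.6]
grip_width: 0.0537
```

Call:
arm_command(
  plan=[
    [[0,0,0],-1],
    [[0,0,0],-1],
    [[0,0,0],-1],
  ],
)

```text
time: 82.75
position: [0.696, -0.057, 0.0973]
tool_rot: [0.706, -0.04, 0.04, -0.706]
ft_force: [-0.3, -0.9, -0.2]
grip_width: 0.0535
```

```bash
python3 q.py
```

```text
t 82.75 tool 83.51 ptr 161.03 mz [0.009 0.039] q6tau [ 2.500e-01 -5.098e+01 -1.666e+01 -2.000e-02  4.000e-02  0.000e+00] w 0.053521842724373
```

Call:
arm_command(
  plan=[
    [[0,0,0],0],
    [[0,0,0],0],
    [[0,0,0],0],
    [[0,0,0],0],
  ],
  fingers=0.5,
)

```text
time: 83.2
position: [0.696, -0.0569, 0.0972]
tool_rot: [-0.706, 0.041, -0.04, 0.706]
ft_force: [0.3, -0.2, 0.4]
grip_width: 0.0647
```

```bash
python3 q.py
```

```text
t 83.2 tool 83.44 ptr 161.38 mz [ 0.061 -0.009] q6tau [-0.000e+00 -5.118e+01 -1.671e+01 -4.000e-02  7.000e-02 -0.000e+00] w 0.06468223165575258
```

Call:
arm_command(
  plan=[
    [[0,0,0],0],
    [[0,0,0],0],
    [[0,0,0],0],
  ],
  fingers=-1,
)

```text
time: 83.55
position: [0.696, -0.057, 0.0974]
tool_rot: [0.706, -0.041, 0.041, -0.706]
ft_force: [0.2, -0.7, 0.4]
grip_width: 0.0536
```

Call:
arm_command(
  plan=[
    [[0,0,0],-0.6],
    [[0,0,0],-0.6],
    [[0,0,0],-0.6],
  ],
)

```text
time: 83.85
position: [0.696, -0.057, 0.0974]
tool_rot: [0.705, -0.059, 0.059, -0.705]
ft_force: [-0.4, -0.1, 0.0]
grip_width: 0.0538
```

```bash
python3 q.py
```

```text
t 83.85 tool 80.47 ptr 158.13 mz [-0.032  0.032] q6tau [ 2.600e-01 -5.096e+01 -1.667e+01 -1.000e-02  4.000e-02 -1.000e-02] w 0.05382426834925408
```

Call:
arm_command(
  plan=[
    [[0,0,0],-0.4],
    [[0,0,0],-0.4],
    [[0,0,0],-0.4],
  ],
)

```text
time: 84.2
position: [0.696, -0.057, 0.0974]
tool_rot: [0.704, -0.071, 0.071, -0.703]
ft_force: [-1.1, 0.2, 1.1]
grip_width: 0.0536
```

```bash
python3 q.py; python3 -c "
from h import *
st()
c=snap('wrist','w_c');u=proj(c,[[.697,-.0572,.164]])[0].astype(int)
cv2.imwrite('pics/w_c.png',cv2.resize(c['pixels'][:,:,::-1],None,fx=1.4,fy=1.4,interpolation=2))
c=snap('side','s_c');u=proj(c,[[.697,-.0572,.164]])[0].astype(int);print(u)
im=c['pixels'][max(0,u[1]-80):u[1]+80,max(0,u[0]-100):u[0]+100,::-1]
cv2.imwrite('pics/s_c.png',cv2.resize(im,None,fx=3.5,fy=3.5,interpolation=2))"
```

```text
t 84.2 tool 78.48 ptr 156.3 mz [0.074 0.121] q6tau [ 2.000e-01 -5.079e+01 -1.667e+01  5.000e-02  1.000e-02  9.000e-02] w 0.053556774451770005
t 84.25 pos [ 0.696  -0.057   0.0974] y [ 0. -0. -1.] jaw [ 0.2   0.98 -0.  ] ang 78.48 w 0.0535 F [-0.8 -0.6  0.6] q6 [-0.241 -1.611]
[334 201]
```

View pics/w_c.png

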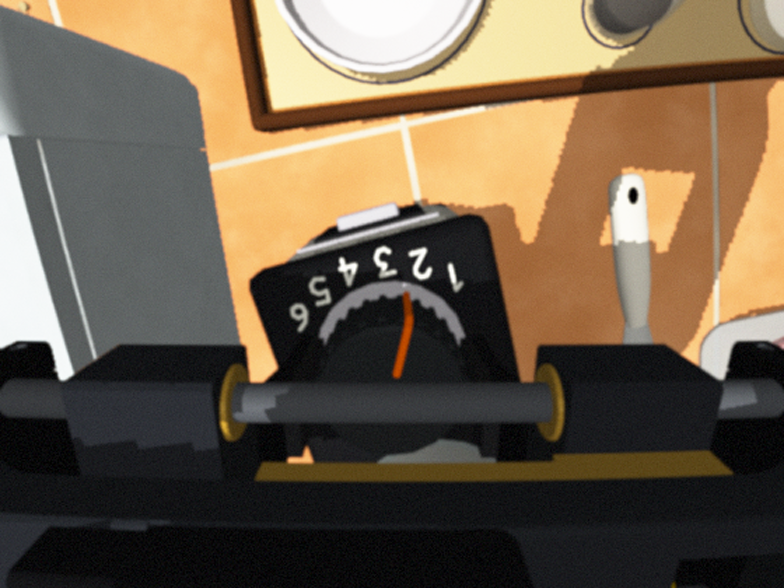

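View pics/s_c.png

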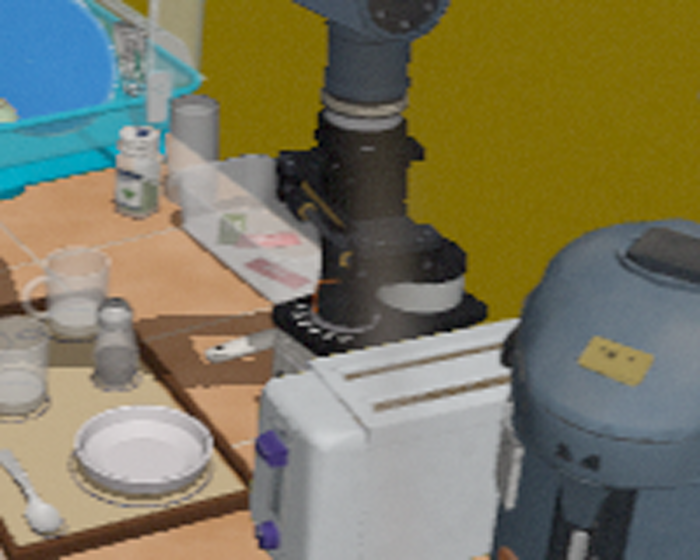

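Call:
arm_command(
  plan=[
    [[0,0,0],0],
    [[0,0,0],0],
    [[0,0,0],0],
    [[0,0,0],0],
  ],
  fingers=0.5,
)

```text
time: 84.75
position: [0.696, -0.0569, 0.0972]
tool_rot: [-0.703, 0.071, -0.071, 0.704]
ft_force: [-0.3, 0.3, -0.1]
grip_width: 0.0646
```

```bash
python3 q.py; ls -t pics | head -40; ls *.npz
```

```text
t 84.75 tool 78.42 ptr 156.92 mz [-0.034  0.047] q6tau [ 0.000e+00 -5.118e+01 -1.671e+01 -3.000e-02  8.000e-02  0.000e+00] w 0.06463475210263464
s_c.png
w_c.png
w_b_crop.png
w_b.png
w_a_crop.png
w_a.png
b39.png
w40.png
w39.png
w38.png
w37.png
w36.png
w35.png
side34.png
b35.png
top34.png
b34.png
w34.png
b33.png
w33.png
b32.png
w32.png
b31.png
side31.png
w31.png
b30.png
w30.png
b29.png
b28.png
b27.png
b26.png
side27.png
b25.png
w26.png
w25.png
b24.png
top14.png
b23.png
top13.png
b22.png
s_c.npz
side0.npz
side1.npz
side10.npz
side11.npz
side12.npz
side15.npz
side16.npz
side2.npz
side27.npz
side3.npz
side31.npz
side34.npz
side5.npz
side6.npz
side7.npz
top0.npz
top1.npz
top10.npz
top11.npz
top12.npz
top13.npz
top14.npz
top2.npz
top3.npz
top34.npz
top4.npz
top6.npz
top7.npz
top8.npz
top9.npz
w1.npz
w10.npz
w11.npz
w12.npz
w13.npz
w14.npz
w15.npz
w16.npz
w2.npz
w20.npz
w22.npz
w25.npz
w26.npz
w3.npz
w30.npz
w31.npz
w32.npz
w33.npz
w34.npz
w35.npz
w36.npz
w37.npz
w38.npz
w39.npz
w4.npz
w40.npz
w7.npz
w8.npz
w9.npz
w_a.npz
w_b.npz
w_c.npz
wrist0.npz
```

Call:
arm_command(
  plan=[
    [[0,0,0],0],
    [[0,0,0],0],
    [[0,0,0],0],
  ],
  fingers=-1,
)

```text
time: 85.1
position: [0.696, -0.057, 0.0974]
tool_rot: [0.704, -0.071, 0.071, -0.703]
ft_force: [-0.3, 0.7, 0.7]
grip_width: 0.0535
```

Call:
arm_command(
  plan=[
    [[0,0,0],-0.6],
    [[0,0,0],-0.6],
    [[0,0,0],-0.6],
  ],
)

```text
time: 85.4
position: [0.696, -0.057, 0.0974]
tool_rot: [0.701, -0.089, 0.089, -0.701]
ft_force: [1.1, -0.3, 0.9]
grip_width: 0.0535
```

```bash
python3 q.py
```

```text
t 85.4 tool 75.49 ptr 154.14 mz [0.243 0.233] q6tau [-1.000e-02 -5.084e+01 -1.669e+01  4.000e-02  1.000e-02  2.000e-01] w 0.05353551920723362
```

Call:
arm_command(
  plan=[
    [[0,0,0],-0.4],
    [[0,0,0],-0.4],
    [[0,0,0],-0.4],
  ],
)

```text
time: 85.75
position: [0.696, -0.057, 0.0974]
tool_rot: [-0.7, 0.102, -0.102, 0.7]
ft_force: [-0.3, -0.5, 1.5]
grip_width: 0.0532
```

```bash
python3 q.py
```

```text
t 85.75 tool 73.45 ptr 152.09 mz [-0.002  0.119] q6tau [ 2.000e-01 -5.065e+01 -1.669e+01  2.000e-02 -3.000e-02  8.000e-02] w 0.05315936337173177
```

Call:
arm_command(
  plan=[
    [[0,0,0],-0.4],
    [[0,0,0],-0.4],
    [[0,0,0],-0.4],
  ],
)

```text
time: 86.1
position: [0.696, -0.057, 0.0974]
tool_rot: [-0.698, 0.114, -0.114, 0.698]
ft_force: [-1.0, -0.6, 1.5]
grip_width: 0.0537
```

```bash
python3 q.py
```

```text
t 86.1 tool 71.45 ptr 150.07 mz [0.046 0.048] q6tau [ 3.300e-01 -5.047e+01 -1.668e+01  3.000e-02 -6.000e-02  1.000e-02] w 0.05367286271488606
```

Call:
arm_command(
  plan=[
    [[0,0,0],-0.4],
    [[0,0,0],-0.4],
    [[0,0,0],-0.4],
  ],
)

```text
time: 86.45
position: [0.696, -0.057, 0.0974]
tool_rot: [0.696, -0.126, 0.126, -0.696]
ft_force: [-0.9, 0.3, 1.1]
grip_width: 0.0537
```

```bash
python3 q.py
```

```text
t 86.45 tool 69.47 ptr 148.04 mz [0.088 0.053] q6tau [ 3.500e-01 -5.029e+01 -1.667e+01  7.000e-02 -1.000e-01  5.000e-02] w 0.053654756549761054
```

Call:
arm_command(
  plan=[
    [[0,0,0],-0.4],
    [[0,0,0],-0.4],
    [[0,0,0],-0.4],
  ],
)

```text
time: 86.8
position: [0.696, -0.057, 0.0974]
tool_rot: [0.693, -0.138, 0.138, -0.693]
ft_force: [-1.4, -0.9, 1.7]
grip_width: 0.0539
```

```bash
python3 q.py
```

```text
t 86.8 tool 67.46 ptr 146.17 mz [ 0.017 -0.001] q6tau [ 5.200e-01 -5.015e+01 -1.664e+01  8.000e-02 -1.100e-01 -2.000e-02] w 0.05387642222463299
```

Call:
arm_command(
  plan=[
    [[0,0,0],-0.4],
    [[0,0,0],-0.4],
    [[0,0,0],-0.4],
  ],
)

```text
time: 87.15
position: [0.696, -0.057, 0.0974]
tool_rot: [0.691, -0.15, 0.15, -0.691]
ft_force: [-0.9, -1.6, 1.8]
grip_width: 0.0537
```

```bash
python3 q.py
```

```text
t 87.15 tool 65.46 ptr 143.84 mz [-0.064 -0.06 ] q6tau [  0.67 -50.   -16.62   0.1   -0.14  -0.07] w 0.05366277949595679
```

Call:
arm_command(
  plan=[
    [[0,0,0],-0.6],
    [[0,0,0],-0.6],
    [[0,0,0],-0.6],
  ],
)

```text
time: 87.5
position: [0.696, -0.057, 0.0974]
tool_rot: [0.687, -0.168, 0.168, -0.687]
ft_force: [-0.9, -1.5, 1.9]
grip_width: 0.0532
```

```bash
python3 q.py
```

```text
t 87.5 tool 62.51 ptr 141.2 mz [0.021 0.045] q6tau [  0.56 -49.85 -16.6    0.16  -0.15   0.05] w 0.05323534637700107
```

Call:
arm_command(
  plan=[
    [[0,0,0],-0.6],
    [[0,0,0],-0.6],
    [[0,0,0],-0.6],
  ],
)

```text
time: 87.85
position: [0.696, -0.057, 0.0974]
tool_rot: [0.682, -0.186, 0.186, -0.682]
ft_force: [-1.9, -1.2, 2.2]
grip_width: 0.0536
```

```bash
python3 q.py
```

```text
t 87.85 tool 59.49 ptr 137.75 mz [-0.092 -0.039] q6tau [  0.77 -49.73 -16.56   0.17  -0.16  -0.06] w 0.05363028315939261
```

Call:
arm_command(
  plan=[
    [[0,0,0],-0.6],
    [[0,0,0],-0.6],
    [[0,0,0],-0.6],
  ],
)

```text
time: 88.2
position: [0.696, -0.057, 0.0974]
tool_rot: [0.677, -0.204, 0.204, -0.677]
ft_force: [-1.8, -0.4, 2.2]
grip_width: 0.0533
```

```bash
python3 q.py
```

```text
t 88.2 tool 56.51 ptr 134.87 mz [-0.05  -0.041] q6tau [ 8.200e-01 -4.963e+01 -1.653e+01  2.100e-01 -1.600e-01 -4.000e-02] w 0.05334162380234343
```

Call:
arm_command(
  plan=[
    [[0,0,0],0],
    [[0,0,0],0],
    [[0,0,0],0],
    [[0,0,0],0],
  ],
  fingers=0.5,
)

```text
time: 88.65
position: [0.696, -0.0567, 0.097]
tool_rot: [-0.677, 0.204, -0.204, 0.677]
ft_force: [0.8, 0.8, 0.5]
grip_width: 0.0647
```

```bash
python3 q.py;python3 -c "
from h import *
c=snap('wrist','w_d')
cv2.imwrite('pics/w_d.png',cv2.resize(c['pixels'][:,:,::-1],None,fx=1.4,fy=1.4,interpolation=2))"
```

```text
t 88.65 tool 56.44 ptr 135.05 mz [-0.021  0.038] q6tau [-0.000e+00 -5.118e+01 -1.669e+01 -1.000e-02  8.000e-02 -0.000e+00] w 0.0647233651611094
```

View pics/w_d.png

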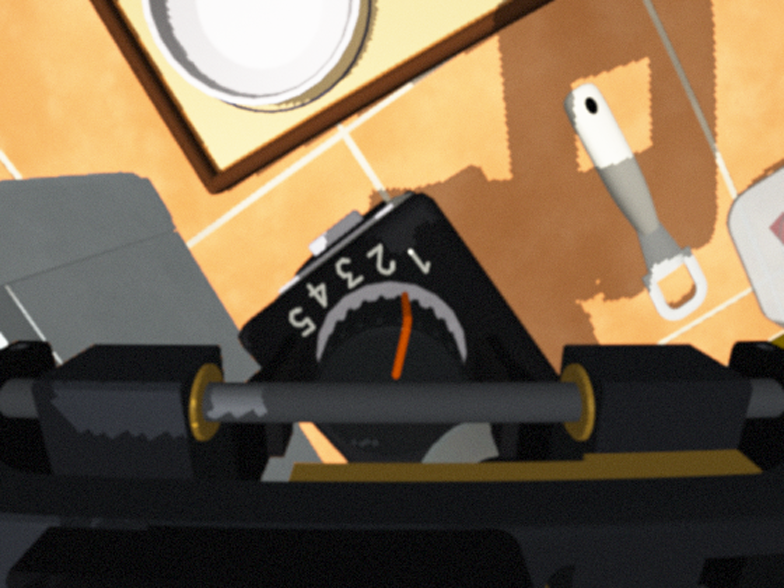

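Call:
arm_command(
  plan=[
    [[0,0,0],1.6],
    [[0,0,0],3.2],
    [[0,0,0],4.8],
    [[0,0,0],6],
    [[0,0,0],6],
  ],
  fingers=0.8,
)

```text
time: 89.25
position: [0.696, -0.0569, 0.0973]
tool_rot: [-0.707, 0.022, -0.022, 0.707]
ft_force: [-0.0, -0.4, 0.2]
grip_width: 0.078
```

Call:
arm_command(
  plan=[
    [[0,0,0],0],
    [[0,0,0],0],
    [[0,0,0],0],
    [[0,0,0],0],
    [[0,0,0],0],
  ],
  fingers=-1,
)

```text
time: 89.75
position: [0.696, -0.0571, 0.0974]
tool_rot: [0.707, -0.022, 0.022, -0.707]
ft_force: [-0.7, -0.7, -0.4]
grip_width: 0.0535
```

```bash
python3 q.py
```

```text
t 89.75 tool 86.38 ptr 135.05 mz [-0.045 -0.132] q6tau [ 4.500e-01 -5.102e+01 -1.670e+01 -4.000e-02  3.000e-02 -1.100e-01] w 0.05347692769620578
```

Call:
arm_command(
  plan=[
    [[0,0,0],-0.8],
    [[0,0,0],-0.8],
    [[0,0,0],-0.8],
  ],
)

```text
time: 90.1
position: [0.696, -0.057, 0.0974]
tool_rot: [0.706, -0.046, 0.046, -0.705]
ft_force: [0.4, -0.6, 0.4]
grip_width: 0.0538
```

```bash
python3 q.py
```

```text
t 90.1 tool 82.53 ptr 132.29 mz [0.464 0.447] q6tau [ -0.11 -50.92 -16.61   0.16   0.07   0.41] w 0.05379377994405447
```

Call:
arm_command(
  plan=[
    [[0,0,0],-0.8],
    [[0,0,0],-0.8],
    [[0,0,0],-0.8],
  ],
)

```text
time: 90.45
position: [0.6965, -0.0571, 0.0975]
tool_rot: [0.704, -0.07, 0.071, -0.703]
ft_force: [0.1, -1.5, 0.3]
grip_width: 0.0538
```

```bash
python3 q.py
```

```text
t 90.45 tool 78.53 ptr 132.29 mz [0.429 0.525] q6tau [ -0.12 -50.65 -16.06   0.2    0.32   0.49] w 0.05380480304082062
```

Call:
arm_command(
  plan=[
    [[0,0,0],-0.8],
    [[0,0,0],-0.8],
    [[0,0,0],-0.8],
  ],
)

```text
time: 90.8
position: [0.6965, -0.0572, 0.0976]
tool_rot: [0.701, -0.095, 0.096, -0.701]
ft_force: [1.2, -1.0, 0.9]
grip_width: 0.0538
```

```bash
python3 q.py
```

```text
t 90.8 tool 74.51 ptr 132.01 mz [0.489 0.56 ] q6tau [-1.000e-02 -5.001e+01 -1.564e+01  2.500e-01  4.100e-01  5.000e-01] w 0.05381332512100142
```

Call:
arm_command(
  plan=[
    [[0,0,0],0],
    [[0,0,0],0],
    [[0,0,0],0],
    [[0,0,0],0],
  ],
  fingers=0.6,
)

```text
time: 91.25
position: [0.6956, -0.0568, 0.0969]
tool_rot: [-0.7, 0.096, -0.096, 0.701]
ft_force: [-0.5, 0.6, -0.1]
grip_width: 0.069
```

```bash
python3 q.py
```

```text
t 91.25 tool 74.4 ptr 133.43 mz [0.017 0.031] q6tau [-0.000e+00 -5.118e+01 -1.668e+01 -3.000e-02  9.000e-02  0.000e+00] w 0.06903950279517267
```

Call:
arm_command(
  plan=[
    [[0,0,0],-1.6],
    [[0,0,0],-3.2],
    [[0,0,0],-4.8],
    [[0,0,0],-4.8],
  ],
)

```text
time: 91.7
position: [0.6959, -0.0569, 0.0972]
tool_rot: [-0.665, 0.24, -0.239, 0.665]
ft_force: [0.0, -0.4, -0.0]
grip_width: 0.0697
```

Call:
arm_command(
  plan=[
    [[0,0,0],0],
    [[0,0,0],0],
    [[0,0,0],0],
    [[0,0,0],0],
  ],
  fingers=-1,
)

```text
time: 92.1
position: [0.696, -0.057, 0.0974]
tool_rot: [0.665, -0.239, 0.239, -0.665]
ft_force: [-0.1, 0.1, 0.9]
grip_width: 0.0535
```

```bash
python3 q.py
```

```text
t 92.1 tool 50.46 ptr 133.06 mz [0.094 0.038] q6tau [ 1.500e-01 -5.091e+01 -1.673e+01  2.000e-02  4.000e-02  4.000e-02] w 0.05351349470913244
```

Call:
arm_command(
  plan=[
    [[0,0,0],1],
    [[0,0,0],1],
    [[0,0,0],1],
  ],
)

```text
time: 92.45
position: [0.696, -0.057, 0.0974]
tool_rot: [0.675, -0.211, 0.211, -0.675]
ft_force: [-0.3, -0.8, 0.4]
grip_width: 0.0535
```

```bash
python3 q.py
```

```text
t 92.45 tool 55.34 ptr 138.06 mz [0.011 0.012] q6tau [ 2.200e-01 -5.075e+01 -1.674e+01  4.000e-02 -1.000e-02  0.000e+00] w 0.053530412818283975
```

Call:
arm_command(
  plan=[
    [[0,0,0],1],
    [[0,0,0],1],
    [[0,0,0],1],
  ],
)

```text
time: 92.8
position: [0.6959, -0.057, 0.0974]
tool_rot: [0.684, -0.181, 0.181, -0.683]
ft_force: [-0.8, 0.2, 0.6]
grip_width: 0.0539
```

```bash
python3 q.py
```

```text
t 92.8 tool 60.31 ptr 142.68 mz [0.088 0.047] q6tau [  0.23 -50.58 -16.75   0.08  -0.07   0.06] w 0.05392012542967642
```

Call:
arm_command(
  plan=[
    [[0,0,0],1],
    [[0,0,0],1],
    [[0,0,0],1],
  ],
)

```text
time: 93.15
position: [0.6959, -0.057, 0.0974]
tool_rot: [0.691, -0.151, 0.151, -0.691]
ft_force: [-1.0, -0.9, 0.7]
grip_width: 0.0534
```

```bash
python3 q.py
```

```text
t 93.15 tool 65.3 ptr 147.85 mz [0.081 0.076] q6tau [  0.22 -50.44 -16.77   0.13  -0.12   0.11] w 0.0534371258190227
```

Call:
arm_command(
  plan=[
    [[0,0,0],1],
    [[0,0,0],1],
    [[0,0,0],1],
  ],
)

```text
time: 93.5
position: [0.6959, -0.0569, 0.0973]
tool_rot: [0.697, -0.121, 0.121, -0.697]
ft_force: [-1.3, 0.2, 1.3]
grip_width: 0.0537
```

```bash
python3 q.py
```

```text
t 93.5 tool 70.36 ptr 153.15 mz [0.428 0.538] q6tau [ -0.36 -50.34 -16.8    0.25  -0.18   0.47] w 0.0536831372034498
```

Call:
arm_command(
  plan=[
    [[0,0,0],1],
    [[0,0,0],1],
    [[0,0,0],1],
  ],
)

```text
time: 93.85
position: [0.696, -0.057, 0.0973]
tool_rot: [-0.701, 0.091, -0.091, 0.701]
ft_force: [-0.8, -0.7, 1.3]
grip_width: 0.0537
```

```bash
python3 q.py
```

```text
t 93.85 tool 75.24 ptr 157.92 mz [-0.003 -0.063] q6tau [ 3.900e-01 -5.037e+01 -1.679e+01  1.300e-01 -1.800e-01 -2.000e-02] w 0.05371577723197294
```

Call:
arm_command(
  plan=[
    [[0,0,0],1.7],
    [[0,0,0],3.4],
    [[0,0,0],5],
    [[0,0,0],5],
    [[0,0,0],5],
  ],
)

```text
time: 94.4
position: [0.696, -0.057, 0.0973]
tool_rot: [0.704, 0.063, -0.063, -0.704]
ft_force: [0.3, -1.3, 1.9]
grip_width: 0.0534
```

```bash
python3 q.py
```

```text
t 94.4 tool 100.2 ptr 183.13 mz [-0.045 -0.015] q6tau [ 5.200e-01 -5.036e+01 -1.682e+01  1.600e-01 -2.200e-01 -3.000e-02] w 0.05340227302296523
```

Call:
arm_command(
  plan=[
    [[0,0,0],1],
    [[0,0,0],1],
    [[0,0,0],1],
  ],
)

```text
time: 94.75
position: [0.696, -0.057, 0.0973]
tool_rot: [0.701, 0.094, -0.094, -0.701]
ft_force: [-0.6, -0.1, 2.1]
grip_width: 0.0536
```

```bash
python3 q.py
```

```text
t 94.75 tool 105.25 ptr 188.39 mz [-0.051 -0.013] q6tau [ 6.500e-01 -5.033e+01 -1.683e+01  2.100e-01 -2.400e-01 -3.000e-02] w 0.053591927353720564
```

Call:
arm_command(
  plan=[
    [[0,0,0],1],
    [[0,0,0],1],
    [[0,0,0],1],
  ],
)

```text
time: 95.1
position: [0.696, -0.0571, 0.0973]
tool_rot: [0.696, 0.124, -0.124, -0.696]
ft_force: [-1.0, -1.3, 1.9]
grip_width: 0.0536
```

```bash
python3 q.py
```

```text
t 95.1 tool 110.27 ptr 193.11 mz [-0.034 -0.028] q6tau [ 7.600e-01 -5.030e+01 -1.684e+01  2.500e-01 -2.600e-01 -2.000e-02] w 0.05359226022162657
```

Call:
arm_command(
  plan=[
    [[0,0,0],1],
    [[0,0,0],1],
    [[0,0,0],1],
  ],
)

```text
time: 95.45
position: [0.696, -0.057, 0.0973]
tool_rot: [0.69, 0.155, -0.155, -0.69]
ft_force: [-1.6, -1.1, 2.3]
grip_width: 0.0536
```

```bash
python3 q.py
```

```text
t 95.45 tool 115.28 ptr 198.36 mz [ 0.009 -0.06 ] q6tau [ 8.800e-01 -5.028e+01 -1.685e+01  3.000e-01 -2.800e-01 -2.000e-02] w 0.05359492449617925
```

Call:
arm_command(
  plan=[
    [[0,0,0],1],
    [[0,0,0],1],
    [[0,0,0],1],
  ],
)

```text
time: 95.8
position: [0.696, -0.057, 0.0973]
tool_rot: [0.683, 0.185, -0.185, -0.683]
ft_force: [-2.5, -1.1, 1.7]
grip_width: 0.0535
```

```bash
python3 q.py
```

```text
t 95.8 tool 120.28 ptr 203.36 mz [-0.03  0.  ] q6tau [ 1.000e+00 -5.026e+01 -1.686e+01  3.500e-01 -2.900e-01 -2.000e-02] w 0.053491211469045605
```

Call:
arm_command(
  plan=[
    [[0,0,0],1],
    [[0,0,0],1],
    [[0,0,0],1],
  ],
)

```text
time: 96.15
position: [0.696, -0.0571, 0.0973]
tool_rot: [0.674, 0.214, -0.214, -0.674]
ft_force: [-1.2, -1.4, 1.5]
grip_width: 0.0533
```

```bash
python3 q.py
```

```text
t 96.15 tool 125.28 ptr 208.35 mz [-0.012 -0.034] q6tau [ 1.120e+00 -5.025e+01 -1.687e+01  4.000e-01 -3.100e-01 -2.000e-02] w 0.05333440140024208
```

Call:
arm_command(
  plan=[
    [[0,0,0],1],
    [[0,0,0],1],
    [[0,0,0],1],
  ],
)

```text
time: 96.5
position: [0.696, -0.0571, 0.0973]
tool_rot: [0.664, 0.243, -0.244, -0.664]
ft_force: [-1.1, -2.8, 1.2]
grip_width: 0.0536
```

```bash
python3 q.py
```

```text
t 96.5 tool 130.28 ptr 213.09 mz [-0.007 -0.013] q6tau [ 1.230e+00 -5.023e+01 -1.688e+01  4.400e-01 -3.200e-01 -2.000e-02] w 0.05358991362988844
```

Call:
arm_command(
  plan=[
    [[0,0,0],1],
    [[0,0,0],1],
    [[0,0,0],1],
  ],
)

```text
time: 96.85
position: [0.696, -0.0571, 0.0973]
tool_rot: [0.653, 0.272, -0.272, -0.653]
ft_force: [-1.1, -1.8, 1.0]
grip_width: 0.0534
```

```bash
python3 q.py
```

```text
t 96.85 tool 135.28 ptr 217.97 mz [0.034 0.012] q6tau [ 1.350e+00 -5.023e+01 -1.689e+01  4.900e-01 -3.300e-01 -2.000e-02] w 0.05341107694752445
```

Call:
arm_command(
  plan=[
    [[0,0,0],0],
    [[0,0,0],0],
    [[0,0,0],0],
    [[0,0,0],0],
  ],
  fingers=0.7,
)

```text
time: 97.3
position: [0.6961, -0.0566, 0.0971]
tool_rot: [-0.652, -0.273, 0.273, 0.652]
ft_force: [-0.1, -0.5, 0.3]
grip_width: 0.0721
```

Call:
arm_command(
  plan=[
    [[0,0,0],-1.7],
    [[0,0,0],-3.4],
    [[0,0,0],-5.1],
    [[0,0,0],-6.8],
    [[0,0,0],-8],
  ],
)

```text
time: 97.8
position: [0.6961, -0.0568, 0.0972]
tool_rot: [-0.706, -0.032, 0.032, 0.706]
ft_force: [0.5, -0.5, 0.8]
grip_width: 0.0738
```

Call:
arm_command(
  plan=[
    [[0,0,0],0],
    [[0,0,0],0],
    [[0,0,0],0],
    [[0,0,0],0],
    [[0,0,0],0],
  ],
  fingers=-1,
)

```text
time: 98.3
position: [0.6961, -0.057, 0.0974]
tool_rot: [0.706, 0.034, -0.034, -0.706]
ft_force: [0.7, 0.1, -0.4]
grip_width: 0.0532
```

```bash
python3 q.py
```

```text
t 98.3 tool 95.45 ptr 217.18 mz [ 0.03  -0.018] q6tau [ 2.100e-01 -5.111e+01 -1.665e+01 -3.000e-02  6.000e-02  2.000e-02] w 0.053151863860565536
```

Call:
arm_command(
  plan=[
    [[0,0,0],1.2],
    [[0,0,0],1.2],
    [[0,0,0],1.2],
  ],
)

```text
time: 98.65
position: [0.696, -0.057, 0.0974]
tool_rot: [0.704, 0.07, -0.07, -0.704]
ft_force: [-0.3, -0.4, -0.5]
grip_width: 0.0538
```

```bash
python3 q.py
```

```text
t 98.65 tool 101.31 ptr 223.13 mz [0.017 0.001] q6tau [ 2.400e-01 -5.107e+01 -1.662e+01 -2.000e-02  6.000e-02 -1.000e-02] w 0.053832154406632554
```

Call:
arm_command(
  plan=[
    [[0,0,0],1.2],
    [[0,0,0],1.2],
    [[0,0,0],1.2],
  ],
)

```text
time: 99.0
position: [0.696, -0.057, 0.0974]
tool_rot: [0.699, 0.106, -0.106, -0.699]
ft_force: [-0.1, -0.8, 0.6]
grip_width: 0.0536
```

```bash
python3 q.py
```

```text
t 99.0 tool 107.27 ptr 229.12 mz [ 0.006 -0.004] q6tau [ 3.200e-01 -5.103e+01 -1.659e+01 -1.000e-02  6.000e-02 -2.000e-02] w 0.0535506860944412
```

Call:
arm_command(
  plan=[
    [[0,0,0],1.2],
    [[0,0,0],1.2],
    [[0,0,0],1.2],
  ],
)

```text
time: 99.35
position: [0.6961, -0.057, 0.0974]
tool_rot: [-0.693, -0.142, 0.142, 0.693]
ft_force: [0.4, 0.5, 0.2]
grip_width: 0.0533
```

```bash
python3 q.py
```

```text
t 99.35 tool 113.19 ptr 234.24 mz [-0.554 -0.485] q6tau [ 8.000e-01 -5.097e+01 -1.658e+01 -2.200e-01  4.000e-02 -5.000e-01] w 0.05330756665983469
```

Call:
arm_command(
  plan=[
    [[0,0,0],1.2],
    [[0,0,0],1.2],
    [[0,0,0],1.2],
  ],
)

```text
time: 99.7
position: [0.6961, -0.0569, 0.0974]
tool_rot: [0.684, 0.179, -0.179, -0.684]
ft_force: [0.8, 0.2, 0.2]
grip_width: 0.0534
```

```bash
python3 q.py
```

```text
t 99.7 tool 119.28 ptr 234.4 mz [-0.352 -0.349] q6tau [  0.51 -50.9  -16.47  -0.18   0.07  -0.33] w 0.053358350827305855
```

Call:
arm_command(
  plan=[
    [[0,0,0],0],
    [[0,0,0],0],
    [[0,0,0],0],
    [[0,0,0],0],
  ],
  fingers=0.6,
)

```text
time: 100.15
position: [0.6959, -0.0568, 0.0972]
tool_rot: [-0.684, -0.18, 0.18, 0.684]
ft_force: [0.0, 0.7, -0.2]
grip_width: 0.0684
```

```bash
python3 q.py
```

```text
t 100.15 tool 119.43 ptr 234.04 mz [0.03  0.009] q6tau [ 0.000e+00 -5.122e+01 -1.674e+01 -7.000e-02  3.000e-02  0.000e+00] w 0.0683854451101104
```

Call:
arm_command(
  plan=[
    [[0,0,0],1.5],
    [[0,0,0],3],
    [[0,0,0],3],
  ],
)

```text
time: 100.5
position: [0.696, -0.0569, 0.0973]
tool_rot: [0.655, 0.267, -0.267, -0.655]
ft_force: [0.7, 0.0, 0.4]
grip_width: 0.0695
```

Call:
arm_command(
  plan=[
    [[0,0,0],0],
    [[0,0,0],0],
    [[0,0,0],0],
    [[0,0,0],0],
  ],
  fingers=-1,
  force=12,
)

```text
time: 100.9
position: [0.696, -0.057, 0.0974]
tool_rot: [0.655, 0.267, -0.267, -0.655]
ft_force: [0.3, 0.5, -0.4]
grip_width: 0.0537
```

```bash
python3 q.py
```

```text
t 100.9 tool 134.37 ptr 234.43 mz [-0.017 -0.025] q6tau [ 1.500e-01 -5.114e+01 -1.670e+01 -8.000e-02 -1.000e-02 -3.000e-02] w 0.053700940670741826
```

Call:
arm_command(
  plan=[
    [[0,0,0],-1.6],
    [[0,0,0],-3.2],
    [[0,0,0],-4.8],
    [[0,0,0],-6.4],
    [[0,0,0],-8],
  ],
)

```text
time: 101.45
position: [0.6961, -0.057, 0.0974]
tool_rot: [0.707, 0.025, -0.025, -0.707]
ft_force: [-0.7, -0.1, 0.9]
grip_width: 0.0535
```

Call:
arm_command(
  plan=[
    [[0,0,0],-1.6],
    [[0,0,0],-3.2],
    [[0,0,0],-4.8],
    [[0,0,0],-4.8],
  ],
)

```text
time: 101.85
position: [0.6961, -0.0571, 0.0974]
tool_rot: [0.697, -0.12, 0.12, -0.697]
ft_force: [-0.4, -0.5, 0.8]
grip_width: 0.0542
```

```bash
python3 q.py
```

```text
t 101.85 tool 70.41 ptr 170.75 mz [-0.002 -0.011] q6tau [ 2.600e-01 -5.103e+01 -1.659e+01 -1.000e-02  1.100e-01  4.900e-01] w 0.05416435366917742
```

```bash
python3 q.py; python3 -c "
from h import *
print(get_obs()['q'].round(3))"
```

```text
t 101.9 tool 70.56 ptr 170.65 mz [-0.011 -0.005] q6tau [  0.28 -51.02 -16.58  -0.     0.12   0.13] w 0.05380423288074327
[-0.241  0.72   1.306 -0.     1.115 -1.473]
```

Call:
arm_command(
  plan=[
    [[0,0,0],0],
    [[0,0,0],0],
  ],
)

```text
time: 102.15
position: [0.6961, -0.057, 0.0974]
tool_rot: [0.697, -0.12, 0.12, -0.697]
ft_force: [0.6, -0.9, 0.6]
grip_width: 0.0535
```

```bash
python3 q.py
```

```text
t 102.15 tool 70.49 ptr 170.75 mz [0.036 0.003] q6tau [ 3.400e-01 -5.098e+01 -1.651e+01  5.000e-02  1.500e-01  1.000e-02] w 0.05347642631913423
```

Call:
arm_command(
  plan=[
    [[0,0,0],-1.6],
    [[0,0,0],-2.6],
    [[0,0,0],-2.6],
    [[0,0,0],-2.6],
    [[0,0,0],-2.6],
  ],
)

```text
time: 102.7
position: [0.6961, -0.0571, 0.0974]
tool_rot: [0.679, -0.198, 0.198, -0.679]
ft_force: [-0.6, -0.3, 0.8]
grip_width: 0.0536
```

```bash
python3 q.py
```

```text
t 102.7 tool 57.51 ptr 157.87 mz [0.078 0.021] q6tau [ 5.100e-01 -5.089e+01 -1.642e+01  1.300e-01  1.900e-01  2.000e-02] w 0.053592815505592195
```

Call:
arm_command(
  plan=[
    [[0,0,0],-0.4],
    [[0,0,0],-0.4],
    [[0,0,0],-0.4],
    [[0,0,0],-0.4],
  ],
)

```text
time: 103.15
position: [0.6961, -0.057, 0.0973]
tool_rot: [0.675, -0.21, 0.21, -0.675]
ft_force: [-0.3, -0.6, 0.3]
grip_width: 0.0538
```

```bash
python3 q.py
```

```text
t 103.15 tool 55.48 ptr 155.89 mz [0.126 0.126] q6tau [  0.47 -50.79 -16.34   0.22   0.21   0.14] w 0.05383781410571823
```

Call:
arm_command(
  plan=[
    [[0,0,0],-0.4],
    [[0,0,0],-0.4],
    [[0,0,0],-0.4],
    [[0,0,0],-0.4],
  ],
)

```text
time: 103.6
position: [0.696, -0.057, 0.0974]
tool_rot: [0.671, -0.222, 0.222, -0.671]
ft_force: [0.0, -0.9, 1.1]
grip_width: 0.0538
```

```bash
python3 q.py
```

```text
t 103.6 tool 53.45 ptr 153.88 mz [0.229 0.217] q6tau [  0.51 -50.56 -16.29   0.25   0.2    0.19] w 0.05380886399378468
```

Call:
arm_command(
  plan=[
    [[0,0,0],-0.4],
    [[0,0,0],-0.4],
    [[0,0,0],-0.4],
    [[0,0,0],-0.4],
  ],
)

```text
time: 104.05
position: [0.696, -0.0569, 0.0974]
tool_rot: [0.668, -0.233, 0.233, -0.667]
ft_force: [-0.4, -0.9, 1.9]
grip_width: 0.0537
```

```bash
python3 q.py
```

```text
t 104.05 tool 51.47 ptr 152.33 mz [0.415 0.377] q6tau [ 6.000e-02 -5.013e+01 -1.638e+01  2.900e-01  4.000e-02  3.900e-01] w 0.05370512191157205
```

Call:
arm_command(
  plan=[
    [[0,0,0],-0.4],
    [[0,0,0],-0.4],
    [[0,0,0],-0.4],
    [[0,0,0],-0.4],
  ],
)

```text
time: 104.5
position: [0.696, -0.057, 0.0974]
tool_rot: [-0.663, 0.245, -0.245, 0.663]
ft_force: [-0.4, -0.7, 3.1]
grip_width: 0.0536
```

```bash
python3 q.py
```

```text
t 104.5 tool 49.41 ptr 150.46 mz [-0.042  0.034] q6tau [ 6.400e-01 -4.984e+01 -1.633e+01  1.900e-01  0.000e+00  2.000e-02] w 0.05362199060661852
```

Call:
arm_command(
  plan=[
    [[0,0,0],0],
    [[0,0,0],0],
    [[0,0,0],0],
    [[0,0,0],0],
  ],
  fingers=0.6,
)

```text
time: 104.95
position: [0.6958, -0.0568, 0.097]
tool_rot: [-0.663, 0.245, -0.245, 0.663]
ft_force: [-0.0, -0.1, -0.4]
grip_width: 0.0685
```

```bash
python3 q.py;python3 -c "
from h import *
c=snap('wrist','w_e')
cv2.imwrite('pics/w_e.png',cv2.resize(c['pixels'][:,:,::-1],None,fx=1.4,fy=1.4,interpolation=2))"
```

```text
t 104.95 tool 49.43 ptr 150.52 mz [ 0.015 -0.008] q6tau [ -0.   -51.17 -16.68   0.     0.09  -0.  ] w 0.06851719052736878
```

View pics/w_e.png

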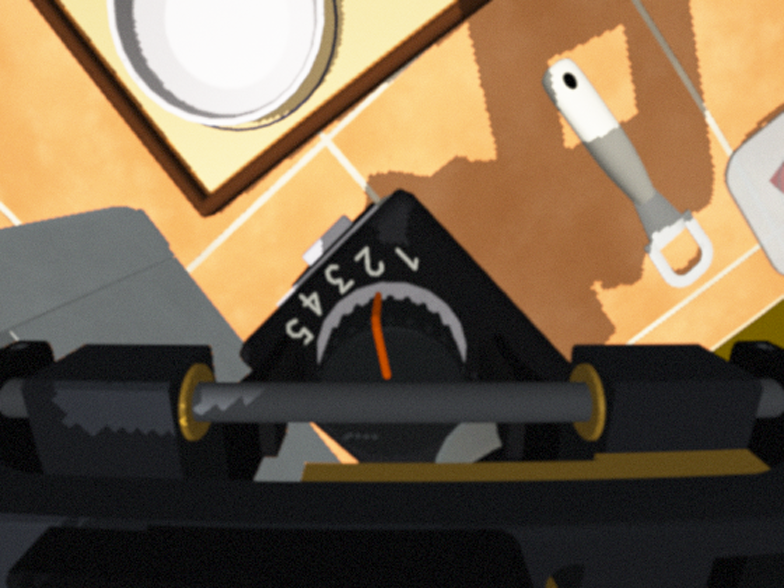

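```bash
python3 -c "
from h import *
from scipy.optimize import least_squares
c=load('w_e')
c2=load('w_a');u=np.array([108,133])
D={1:(407,258),2:(370,263),3:(339,279),4:(312,301),5:(298,332)}
P=np.array([toplane(c,[np.array(p)/1.4],.128)[0,:2] for p in D.values()]);k=np.array(list(D))-1
D2={1:(467,171),2:(433,136),3:(385,116),4:(334,108),5:(283,118),6:(241,142)}
P2=np.array([toplane(c2,[u+np.array(p)/2],.128)[0,:2] for p in D2.values()]);k2=np.array(list(D2))-1
for P,k in((P,k),(P2,k2)):
    f=lambda x:(x[:2]+x[2]*np.c_[np.cos(x[3]+.35*k),np.sin(x[3]+.35*k)]-P).ravel()
    r=least_squares(f,[.697,-.0572,.04,2.3]);print('fit C',r.x[:2].round(4),'r',r.x[2].round(4),'a0',np.degrees(r.x[3]).round(2),'a2',np.degrees(r.x[3]+.35).round(2),'res mm',np.abs(r.fun*1000).max().round(2))
    d=P-[.697,-.0572];print(np.degrees(np.arctan2(d[:,1],d[:,0])).round(1)%360)
for nm,p,z in(('foot',(378,296),.130),('edge',(376,320),.164),('in',(387,376),.164)):
    q=toplane(c,[np.array(p)/1.4],z)[0,:2]
    for C in([.697,-.0572],):
        d=q-C;print(nm,q.round(4),np.degrees(np.arctan2(d[1],d[0]))%360,np.hypot(*d))
"
```

```text
fit C [ 0.6993 -0.0563] r 0.0416 a0 133.77 a2 153.83 res mm 1.01
[130.8 151.5 172.  193.3 214.8]
fit C [ 0.6989 -0.0565] r 0.0414 a0 133.36 a2 153.42 res mm 0.93
[131.  151.2 172.4 193.5 214.6 234.3]
foot [ 0.6739 -0.0443] 150.8456466173663 0.026430279592678428
edge [ 0.6727 -0.0428] 149.38483828092944 0.028272453237448727
in [ 0.6899 -0.053 ] 149.46145866960507 0.008268366163449309
```

Call:
arm_command(
  plan=[
    [[0,0,0],0],
    [[0,0,0],0],
    [[0,0,0],0],
    [[0,0,0],0],
  ],
  fingers=-1,
)

```text
time: 105.45
position: [0.696, -0.057, 0.0974]
tool_rot: [0.663, -0.245, 0.245, -0.663]
ft_force: [-0.4, 0.1, 1.3]
grip_width: 0.0537
```

```bash
python3 q.py
```

```text
t 105.45 tool 49.44 ptr 150.39 mz [0.103 0.164] q6tau [ 1.000e-02 -5.091e+01 -1.670e+01  5.000e-02  5.000e-02  1.300e-01] w 0.05369889618509027
```

Call:
arm_command(
  plan=[
    [[0,0,0],0.12],
    [[0,0,0],0.12],
    [[0,0,0],0.12],
    [[0,0,0],0.12],
  ],
)

```text
time: 105.9
position: [0.696, -0.057, 0.0974]
tool_rot: [0.665, -0.242, 0.242, -0.664]
ft_force: [0.3, -0.5, 0.8]
grip_width: 0.0534
```

```bash
python3 q.py
```

```text
t 105.9 tool 50.03 ptr 151.14 mz [0.091 0.072] q6tau [  0.18 -50.61 -16.65   0.1    0.     0.11] w 0.053437742538659655
```

Call:
arm_command(
  plan=[
    [[0,0,0],0.12],
    [[0,0,0],0.12],
    [[0,0,0],0.12],
    [[0,0,0],0.12],
  ],
)

```text
time: 106.35
position: [0.696, -0.057, 0.0974]
tool_rot: [0.666, -0.238, 0.238, -0.666]
ft_force: [-1.1, -1.4, 1.9]
grip_width: 0.0535
```

```bash
python3 q.py
```

```text
t 106.35 tool 50.63 ptr 151.87 mz [0.1   0.131] q6tau [  0.27 -50.28 -16.65   0.18  -0.08   0.14] w 0.05354314311489747
```

Call:
arm_command(
  plan=[
    [[0,0,0],0.12],
    [[0,0,0],0.12],
    [[0,0,0],0.12],
    [[0,0,0],0.12],
  ],
)

```text
time: 106.8
position: [0.696, -0.057, 0.0974]
tool_rot: [0.667, -0.235, 0.235, -0.667]
ft_force: [-0.9, -0.1, 1.8]
grip_width: 0.0541
```

```bash
python3 q.py
```

```text
t 106.8 tool 51.22 ptr 152.35 mz [0.083 0.129] q6tau [  0.48 -50.01 -16.63   0.22  -0.14   0.08] w 0.05413224608876708
```

Call:
arm_command(
  plan=[
    [[0,0,0],0.12],
    [[0,0,0],0.12],
    [[0,0,0],0.12],
    [[0,0,0],0.12],
  ],
)

```text
time: 107.25
position: [0.696, -0.057, 0.0974]
tool_rot: [0.668, -0.231, 0.231, -0.668]
ft_force: [-0.9, -1.1, 2.8]
grip_width: 0.0539
```

```bash
python3 q.py
```

```text
t 107.25 tool 51.83 ptr 152.99 mz [0.106 0.137] q6tau [  0.55 -49.78 -16.59   0.28  -0.18   0.11] w 0.05386328693769617
```

Call:
arm_command(
  plan=[
    [[0,0,0],0],
    [[0,0,0],0],
    [[0,0,0],0],
    [[0,0,0],0],
  ],
  fingers=0.6,
)

```text
time: 107.7
position: [0.696, -0.0568, 0.097]
tool_rot: [-0.668, 0.231, -0.231, 0.668]
ft_force: [-0.2, -0.6, -0.3]
grip_width: 0.0684
```

```bash
python3 q.py
```

```text
t 107.7 tool 51.82 ptr 157.12 mz [ 0.018 -0.01 ] q6tau [  0.   -51.18 -16.69   0.     0.08   0.  ] w 0.06837156443241327
```

Call:
arm_command(
  plan=[
    [[0,0,2],0],
    [[0,0,4],0],
    [[0,0,4.4],0],
    [[0,0,4.4],0],
    [[0,0,4.4],0],
  ],
  fingers=1,
)

```text
time: 108.25
position: [0.695, -0.0567, 0.2061]
tool_rot: [0.668, -0.232, 0.23, -0.668]
ft_force: [-0.4, 0.8, 0.0]
grip_width: 0.0866
```

```bash
python3 q.py
```

```text
t 108.25 tool 51.82 ptr 156.84 mz [-0.008 -0.075] q6tau [ 3.000e-02 -5.142e+01 -2.055e+01  0.000e+00  5.000e-02  0.000e+00] w 0.08655397836008222
```

Call:
arm_command(
  plan=[
    [[0,0,0],0],
    [[0,0,0],0],
    [[0,0,0],0],
    [[0,0,0],0],
    [[0,0,0],0],
  ],
)

```text
time: 108.8
position: [0.696, -0.057, 0.2071]
tool_rot: [0.668, -0.231, 0.231, -0.668]
ft_force: [-0.1, -0.8, -0.7]
grip_width: 0.0868
```

```bash
python3 q.py;python3 -c "
from h import *
c=snap('wrist','w_f');u=proj(c,[[.697,-.0572,.164]])[0].astype(int);print(u)
im=c['pixels'][max(0,u[1]-100):u[1]+100,max(0,u[0]-130):u[0]+130,::-1]
cv2.imwrite('pics/w_f.png',cv2.resize(im,None,fx=3,fy=3,interpolation=2))"
```

```text
t 108.8 tool 51.82 ptr 157.32 mz [ 0.003 -0.019] q6tau [-1.000e-02 -4.932e+01 -1.948e+01 -0.000e+00  9.000e-02 -0.000e+00] w 0.08682930049766151
[279 215]
```

View pics/w_f.png

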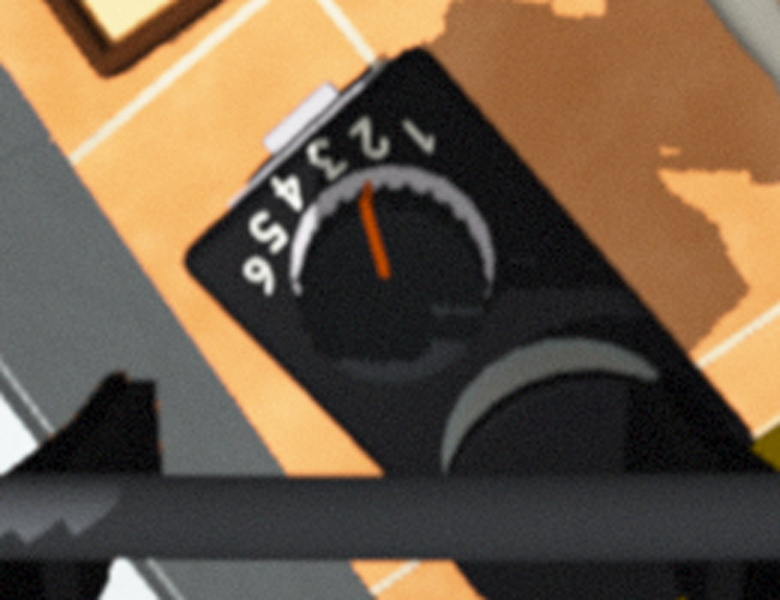

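Call:
arm_command(
  plan=[
    [[0,0,-2],0],
    [[0,0,-4],0],
    [[0,0,-4.4],0],
    [[0,0,-4.4],0],
    [[0,0,-4.4],0],
  ],
  fingers=0.6,
)

```text
time: 109.4
position: [0.6979, -0.0574, 0.0995]
tool_rot: [-0.668, 0.23, -0.233, 0.668]
ft_force: [0.2, -0.8, -0.3]
grip_width: 0.0698
```

Call:
arm_command(
  plan=[
    [[0,0,0],1.6],
    [[0,0,0],3.2],
    [[0,0,0],4.8],
    [[0,0,0],6],
    [[0,0,0],6],
  ],
)

```text
time: 109.9
position: [0.6985, -0.0575, 0.1011]
tool_rot: [0.706, -0.048, 0.053, -0.705]
ft_force: [0.0, -0.3, 1.0]
grip_width: 0.0698
```

Call:
arm_command(
  plan=[
    [[0,0,0],0],
    [[0,0,0],0],
    [[0,0,0],0],
    [[0,0,0],0],
  ],
  fingers=-1,
)

```text
time: 110.3
position: [0.6964, -0.0571, 0.098]
tool_rot: [0.705, -0.05, 0.051, -0.705]
ft_force: [0.5, -0.1, 2.9]
grip_width: 0.0539
```

```bash
python3 q.py
```

```text
t 110.3 tool 81.79 ptr 157.52 mz [-0.001  0.012] q6tau [ 1.000e-01 -4.905e+01 -1.604e+01  1.000e-02 -8.000e-02  0.000e+00] w 0.05387213966366594
```

Call:
arm_command(
  plan=[
    [[0,0,0],-0.9],
    [[0,0,0],-0.9],
    [[0,0,0],-0.9],
  ],
)

```text
time: 110.65
position: [0.6966, -0.0572, 0.098]
tool_rot: [0.703, -0.077, 0.078, -0.703]
ft_force: [-0.1, -1.0, 4.5]
grip_width: 0.0536
```

```bash
python3 q.py
```

```text
t 110.65 tool 77.42 ptr 154.35 mz [0.26 0.27] q6tau [-8.000e-02 -4.779e+01 -1.542e+01  1.200e-01 -3.000e-02  2.400e-01] w 0.05358538988710778
```

Call:
arm_command(
  plan=[
    [[0,0,0],-0.3],
    [[0,0,0],-0.3],
    [[0,0,0],-0.3],
  ],
)

```text
time: 111.0
position: [0.6966, -0.0571, 0.098]
tool_rot: [0.702, -0.086, 0.087, -0.702]
ft_force: [-0.2, -0.0, 6.5]
grip_width: 0.0534
```

```bash
python3 q.py
```

```text
t 111.0 tool 75.92 ptr 153.28 mz [0.368 0.321] q6tau [ -0.29 -47.6  -15.3    0.16  -0.     0.37] w 0.053392366093976774
```

Call:
arm_command(
  plan=[
    [[0,0,0],-0.3],
    [[0,0,0],-0.3],
    [[0,0,0],-0.3],
  ],
)

```text
time: 111.35
position: [0.6966, -0.0572, 0.0979]
tool_rot: [0.701, -0.095, 0.096, -0.7]
ft_force: [-0.1, -0.6, 5.3]
grip_width: 0.0535
```

```bash
python3 q.py
```

```text
t 111.35 tool 74.41 ptr 152.71 mz [0.371 0.404] q6tau [-3.200e-01 -4.752e+01 -1.518e+01  1.800e-01  4.000e-02  4.200e-01] w 0.053535475864758875
```

Call:
arm_command(
  plan=[
    [[0,0,0],-0.3],
    [[0,0,0],-0.3],
    [[0,0,0],-0.3],
  ],
)

```text
time: 111.7
position: [0.6965, -0.0571, 0.0978]
tool_rot: [0.699, -0.105, 0.105, -0.699]
ft_force: [-0.5, 0.4, 5.1]
grip_width: 0.0532
```

```bash
python3 q.py
```

```text
t 111.7 tool 72.92 ptr 152.97 mz [0.417 0.485] q6tau [-3.300e-01 -4.764e+01 -1.526e+01  1.800e-01  3.000e-02  4.400e-01] w 0.053184577369997904
```

Call:
arm_command(
  plan=[
    [[0,0,0],-0.2],
    [[0,0,0],-0.2],
    [[0,0,0],-0.2],
  ],
)

```text
time: 112.05
position: [0.6965, -0.0571, 0.0978]
tool_rot: [0.698, -0.111, 0.112, -0.698]
ft_force: [-0.8, 0.4, 5.7]
grip_width: 0.0536
```

```bash
python3 q.py
```

```text
t 112.05 tool 71.88 ptr 152.79 mz [0.427 0.423] q6tau [-3.300e-01 -4.759e+01 -1.522e+01  1.900e-01  4.000e-02  4.500e-01] w 0.05361696338420623
```

Call:
arm_command(
  plan=[
    [[0,0,0],0],
    [[0,0,0],0],
    [[0,0,0],0],
    [[0,0,0],0],
  ],
  fingers=0.6,
)

```text
time: 112.5
position: [0.6955, -0.0568, 0.0966]
tool_rot: [-0.698, 0.112, -0.111, 0.698]
ft_force: [-0.1, 0.0, -0.1]
grip_width: 0.0687
```

```bash
python3 q.py; python3 -c "
from h import *
for k in ['w20','w22','w30','w31','w32','w34','w36','w38','w40']:
    try: print(k,pointer(load(k)))
    except Exception as e: print(k,e)
st()"
```

```text
t 112.5 tool 71.8 ptr 157.28 mz [0.011 0.05 ] q6tau [ 0.000e+00 -5.118e+01 -1.666e+01 -3.000e-02  9.000e-02  0.000e+00] w 0.06868211202058826
w20 (np.int64(0), np.float64(180.0))
w22 (np.int64(0), np.float64(180.0))
w30 (np.int64(129), np.float64(206.3136173723722))
w31 (np.int64(179), np.float64(206.4899978284148))
w32 (np.int64(238), np.float64(156.46574021812515))
w34 (np.int64(112), np.float64(147.05430675239361))
w36 (np.int64(236), np.float64(157.78078830775198))
w38 (np.int64(238), np.float64(152.88879476086487))
w40 (np.int64(243), np.float64(145.36233454964457))
t 112.55 pos [ 0.6956 -0.0569  0.0967] y [-0.001  0.    -1.   ] jaw [0.312 0.95  0.   ] ang 71.81 w 0.0691 F [-0.2 -0.3  0.2] q6 [-0.241 -1.495]h.py:43: RuntimeWarning: Mean of empty slice.
  k=np.hypot(*(P-C).T)<.0265;P=P[k];mn=P.mean(0);_,_,vt=np.linalg.svd(P-mn);a=vt[0];a=a*np.sign(-a[0])
  ret = um.true_divide(
```

Call:
arm_command(
  plan=[
    [[0,0,0],0],
    [[0,0,0],0],
    [[0,0,0],0],
    [[0,0,0],0],
  ],
  fingers=-1,
  force=25,
)

```text
time: 112.95
position: [0.696, -0.057, 0.0974]
tool_rot: [0.698, -0.112, 0.112, -0.698]
ft_force: [-0.1, -0.6, 0.2]
grip_width: 0.0536
```

Call:
arm_command(
  plan=[
    [[0,0,0],-0.7],
    [[0,0,0],-1.4],
    [[0,0,0],-1.4],
    [[0,0,0],-1.4],
  ],
)

```text
time: 113.35
position: [0.696, -0.057, 0.0974]
tool_rot: [-0.69, 0.154, -0.154, 0.69]
ft_force: [0.3, -0.4, 1.7]
grip_width: 0.0538
```

```bash
python3 q.py
```

```text
t 113.35 tool 64.89 ptr 150.52 mz [0.034 0.084] q6tau [ 2.200e-01 -5.092e+01 -1.675e+01  1.000e-02  2.000e-02  6.000e-02] w 0.05375294502317247
```

Call:
arm_command(
  plan=[
    [[0,0,0],0.15],
    [[0,0,0],0.15],
    [[0,0,0],0.15],
  ],
)

```text
time: 113.7
position: [0.696, -0.057, 0.0974]
tool_rot: [0.691, -0.149, 0.149, -0.691]
ft_force: [0.3, -0.1, 0.0]
grip_width: 0.0537
```

```bash
python3 q.py
```

```text
t 113.7 tool 65.6 ptr 151.47 mz [0.146 0.14 ] q6tau [ 1.200e-01 -5.071e+01 -1.675e+01  7.000e-02 -3.000e-02  1.400e-01] w 0.05373121601174971
```

Call:
arm_command(
  plan=[
    [[0,0,0],0],
    [[0,0,0],0],
    [[0,0,0],0],
    [[0,0,0],0],
    [[0,0,0],0],
  ],
  fingers=0.6,
)

```text
time: 114.25
position: [0.696, -0.0569, 0.0972]
tool_rot: [-0.691, 0.15, -0.15, 0.691]
ft_force: [0.2, -0.4, -0.3]
grip_width: 0.0691
```

```bash
python3 q.py
```

```text
t 114.25 tool 65.57 ptr 152.54 mz [0.015 0.014] q6tau [ 0.000e+00 -5.116e+01 -1.670e+01 -2.000e-02  8.000e-02  0.000e+00] w 0.06909628073299716
```

Call:
arm_command(
  plan=[
    [[0,0,2],0],
    [[0,0,4],0],
    [[0,0,4.6],0],
    [[0,0,4.6],0],
    [[0,0,4.6],0],
  ],
)

```text
time: 114.8
position: [0.6953, -0.0568, 0.2115]
tool_rot: [-0.691, 0.15, -0.149, 0.691]
ft_force: [0.0, -0.6, -0.4]
grip_width: 0.0697
```

```bash
python3 q.py;python3 -c "
from h import *
c=snap('wrist','w_g');u=proj(c,[[.697,-.0572,.164]])[0].astype(int)
im=c['pixels'][max(0,u[1]-100):u[1]+100,max(0,u[0]-130):u[0]+130,::-1]
cv2.imwrite('pics/w_g.png',cv2.resize(im,None,fx=3,fy=3,interpolation=2))"
```

```text
t 114.8 tool 65.57 ptr 152.39 mz [-0.02  -0.002] q6tau [ 4.000e-02 -5.146e+01 -2.076e+01 -2.000e-02  4.000e-02 -0.000e+00] w 0.0696802764780837
```

View pics/w_g.png

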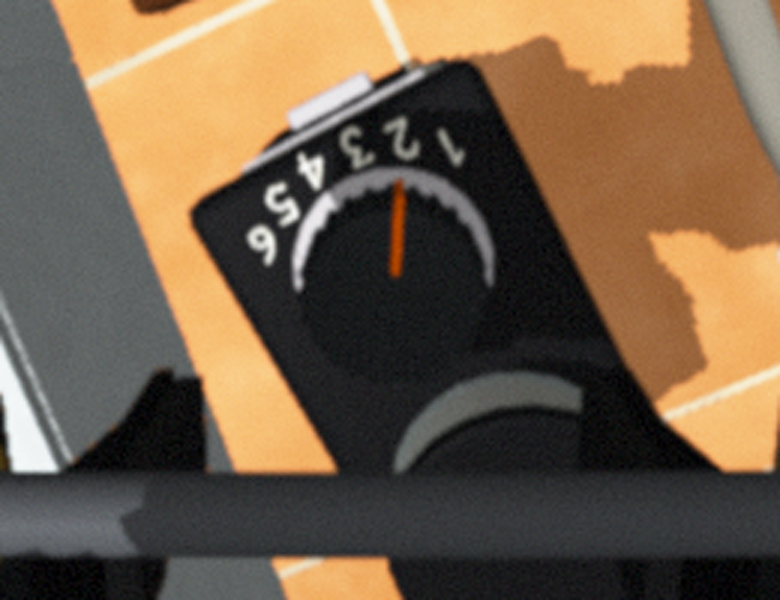

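The pointer (390–400, 180–275) points straight at the "2" (400,137), and it holds there with the fingers clear. Next I'll retreat and check everything.

Call:
arm_command(
  plan=[
    [[0,0,1.5],0],
    [[-1.5,1.5,2],0],
    [[-3,3,2],0],
    [[-4.5,5,2],0],
    [[-6,6.5,2],0],
  ],
)

```text
time: 115.4
position: [0.5593, 0.0902, 0.2602]
tool_rot: [0.691, -0.151, 0.149, -0.691]
ft_force: [0.2, 1.3, -0.1]
grip_width: 0.0696
```

Call:
arm_command(
  plan=[
    [[-1,1.6,0],0],
    [[-2,3.2,0],0],
    [[-3,5,0],0],
    [[-4,6.6,0],0],
    [[-4,8,0],0],
  ],
)

```text
time: 115.9
position: [0.4563, 0.2902, 0.2603]
tool_rot: [0.692, -0.151, 0.147, -0.69]
ft_force: [1.2, 0.5, 0.2]
grip_width: 0.0699
```

```bash
python3 -c "
from h import *
st()
c=snap('top','topF');s=snap('side','sideF')
cv2.imwrite('pics/topF.png',cv2.resize(c['pixels'][:,:,::-1],None,fx=1.4,fy=1.4,interpolation=2))
cv2.imwrite('pics/sideF.png',cv2.resize(s['pixels'][:,:,::-1],None,fx=1.4,fy=1.4,interpolation=2))"
```

```text
t 115.9 pos [0.4563 0.2902 0.2603] y [-0.007 -0.002 -1.   ] jaw [ 0.412  0.911 -0.005] ang 65.69 w 0.0699 F [1.2 0.5 0.2] q6 [ 0.359 -0.787]
```

View pics/topF.png

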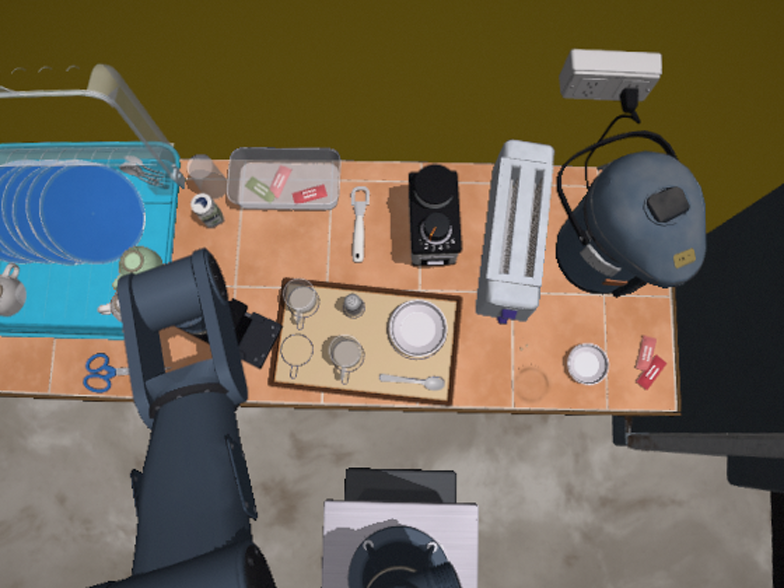

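View pics/sideF.png

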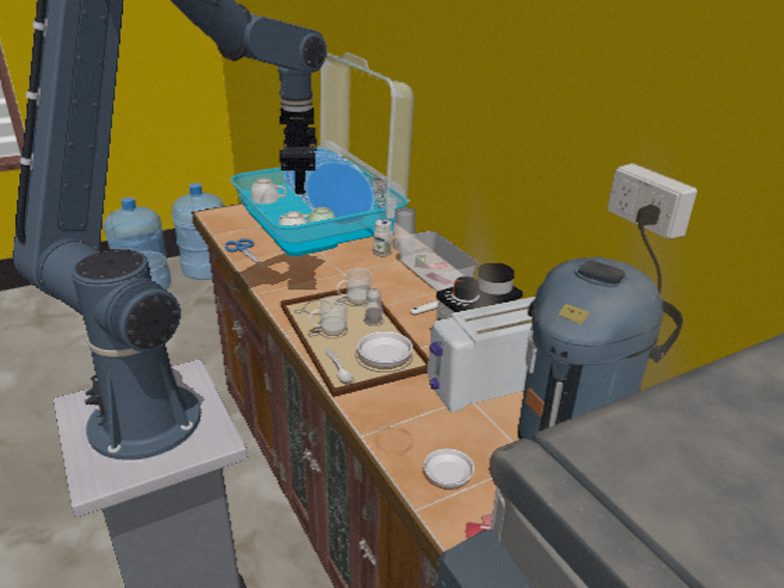

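```bash
python3 -c "
from h import *
c=load('topF');s=load('sideF')
a=cv2.resize(c['pixels'][240:300,340:420,::-1],(400,300),interpolation=2)
b=cv2.resize(s['pixels'][285:345,240:320,::-1],(400,300),interpolation=2)
d=cv2.resize(c['pixels'][115:195,280:340,::-1],(300,400),interpolation=2)
e=cv2.resize(c['pixels'][190:290,185:335,::-1],(600,400)[:2] if 0 else (495,300),interpolation=2)
im=np.zeros((600,800,3),np.uint8);im[:300,:400]=a;im[:300,400:]=b;im[300:,:495]=e;im[300:,500:725]=cv2.resize(d,(225,300));cv2.imwrite('pics/F2.png',im)
print(saucer(c,260,200,330,270))
"
```

```text
(array([ 0.51068004, -0.02703901]), np.float64(0.060891286936464166))
```

View pics/F2.png

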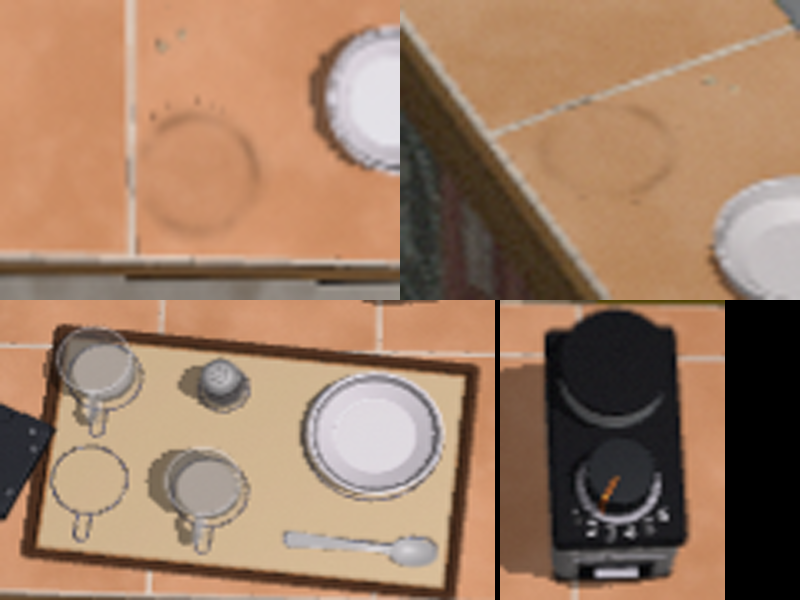

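The faint ring on the worktop is a flat stain, not a mug. The tray is in order and the pointer is still at 2, so I'm handing in.

```bash
python3 -c "
from h import *
print(hand_in())"
```

```text
the job is handed in; nothing more can be done
None
```

The tray is laid out as the liner shows and the job is handed in at about 116 s. The collar rests at 2, but I never felt a click stop at that number.

- **Opener:** it came off the tray first and lies on the worktop between the bin and the grinder.
- **Tray:** the large saucer, teaspoon (bowl on bowl), shaker and both glass mugs (handles over the tabs) stand on their outlines. I found only two mugs; the third clear glass has no handle. The saucer was knocked aside once during the run and I put it back.
- **Collar:** I set it to 2 and it stayed there after I let go and lifted off.

**Last checks:**
- **Top view:** the saucer is about 2–3 mm off its mark. The mugs, shaker and spoon look on their outlines; measured earlier, the mugs and shaker were within about 2 mm.
- **Side view:** everything stands as drawn and the robot is clear.
- **Pointer:** it read 152.4° just before I moved away. The printed 2 should be at about 153.4° from the digits and the end stops, so it is about 1° off.

**What disagreed:** the collar did not spring into the nearest number as described. It stayed wherever I let go over most of its travel. When I let go at about 152.5–153° it jumped to about 157.5° in several trials, about 4° past the 2. I therefore set it at 2 by hand and by eye.

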